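# Put the spice corner back in order

## Robot

A 6-joint arm with a two-finger parallel gripper is mounted at the origin on the work surface. World frame = base frame: x ahead of the robot, y to its left, z up, the work surface at z = 0. Lengths are in mm, angles in rad, forces in N, time in s.
With the tool pointing down it reaches from about 350 to 975 mm from the base axis. Payload 7.1 kg.
Tool frame: the origin (TCP) lies on the mounting face of the last link; the fingertips stand 182 mm ahead of it and the grasp point (between the pads) lies 163 mm ahead of it (ctrl.finger_overhang is the distance from the TCP to the fingertips, in mm); z points along the fingers, y is the direction in which the jaws open and shut (so a half turn about z gives the same grasp; the last joint's range is limited). The gripper opens to 88 mm and grips with 3 to 60 N. Pads are 20 mm wide; open, the fingers measure 115 mm over their backs; the gripper's body (75 mm by 178 mm) begins 61 mm behind the grasp point.
Start: joints at [1.16, 0.423, 1.63, -0, 1.089, -0.019], TCP at [238.626, 577.637, 404.675] pointing down, gripper open.
Joint ranges: [-3, 3], [-0.9, 2.11], [0.09, 2.58], [-1.31, 4.45], [0.11, 2.69], [-2.54, 2.54]. Speed limits (rad/s): [2.39, 2.39, 3.01, 3.14, 3.14, 3.14].

## Interface

Orientations are given as a rotation vector (axis times angle).
In Python, from workcell import ctrl, viewer, recognise gives the robot as it stands.
- The arm moves only by the shell command python3 -m handwheel 'ROWS'. ROWS is JSON, a list of rows, each an object of numbers: "gripper": the closure, from 0 (fully open) to 1 (shut); "tx", "ty", "tz": the shift along the tool's x, y, z in m; "rx", "ry", "rz": the turn, a rotation vector about the tool's x, y, z in degrees. In form: [{"gripper": .., "tx": .., "ty": .., "tz": .., "rx": .., "ry": .., "rz": ..}, ...]. A call has 1 to 8 rows; each row shifts and turns the commanded pose from where the row before left it, along the tool's axes as they then stand; what a row does not reach is not made up. A row lasts 1/8 s, in which the tool goes at most 62.5 mm and 10.7 degrees, less where a joint would pass 70% of its speed; a pose out of reach is approached as far as the arm can. A call with a gripper value outside its range is refused whole. The fingers move at their own pace and stop on an object; the grip force is fixed at half the most. Time passes only in rows, so rows that do not move let the fingers close. It gives the time, the measured TCP pose, the force and the opening at its end, in the units of the state.
- ctrl.get_obs(): the state, without advancing time (a new reading comes with each control period).
- viewer.get_image(name): name is "scene" or "top" or "wrist"; returns a dict with "image" (384x512x3 uint8, red, green, blue), "range_z" (384x512 float32, mm along the optical axis (not along the pixel's ray), 0 where there is no reading), "vfov" (degrees; the focal length in pixels is half the picture's height over the tangent of half this angle, whatever the lens; pixels are square), "cx", "cy" (the principal point, pixels), "extrinsics" (4x4, takes a point from world to camera coordinates); the wrist camera has in their place "T_tool_cam" (4x4, takes a point from camera to tool coordinates, whose origin is the TCP and whose axes are the flange's). Camera axes: x right, y up, looking along -z (the intrinsics and any distortion apply to the point x, -y, -z); pixel columns grow to the right and rows downward; lengths in mm; the calibration is good to about 2 mm. The wrist camera is an equidistant fisheye: a pixel r from the principal point sees the ray r / f radians off the axis. A picture is of the moment at which its call begins: read the wrist's pose just before it.
- ctrl.close_job(): hands the job in, once; it reports no verdict.
Trained networks look in a picture, given as the dict that the camera call returned (one of the last four; its "shot" number tells which), for a name from the list of things; names that differ only in an ending like _2 or _b are one class to them, and where a whole thing is asked for, a point or a joint stands for the part that bears it (a point fixed in the world has none). Each returns a list of dicts, best first, with "p" (0 to 1); they miss things now and then, are a little off and sometimes report something else, mostly with a low value. They report only what shows in the picture. A call takes as long as a camera call. They do not tell look-alikes from the thing itself.
- recognise(picture, name): "xy" ([column, row] as shares, 0 to 1, of the picture: columns of its width, rows of its height, amid what is visible of it).
The state is a dict: "t": time; "qpos": joint angles; "qvel": joint speeds; "joint_torque": joint torques, N m; "ee_pos": TCP position; "orientation": TCP orientation; "ft_force": force on the tool from outside, world axes, zero at the start; "moment": the same for the moment, N m; "width": finger opening in mm.
Only numpy, scipy, OpenCV 4.12 (cv2) and the standard library are available. Lean on these libraries where they do the work, as an engineer would, in place of code of your own. Each camera call takes 0.05 s, during which the arm holds its last target.

## Task

The spice rack has been wiped down, so put the spice corner back in order: lay every spice tin flat in the sloping rack, one to a lane and any lane will do, steel lid end up the slope, and slide each one down under the slat until its base rests against the stop. Hang both dipper ladles on the steel rail, rod inside the open loop through the gap in its side, so that they hang straight and free between the posts. Do not tip a ladle over, and leave the jug, the jar and the mug where they are.

Things in the scene. Friction and masses are not known exactly. Their poses are not given: they have to be found in the camera images.
- rack: plywood spice rack fixed to the counter, about 230 x 280 mm, origin on the counter under its middle. Four lanes side by side slope down towards its +x side at 0.35 rad. Lanes 56 mm wide, parted and flanked by dividers 8 mm thick, 10 mm high. Nothing stands above the lane floor at the open high end. A tin does not slide by itself: it has to be pushed, lightly.
- tray (a point): lane floor at the stop board's inner face, mid-width: 100 mm to +x of the rack's origin, 20 mm up. x points down the slope into the stop (lanes at x = -215 to 0), y along the stop, z square off the floor. Lane middles at y = -96, -32, 32, 96 mm. Stop 30 mm high. A 6 mm slat bridges all lanes over the last 40 mm (x = -40 to 0), 40 mm clear above the floor: tins go home under it.
- rail: utensil rail fixed to the counter: a round steel rod 10 mm thick, level along its y axis, on two wooden posts 16 mm square, 228 mm high, at y = -125 and +125 mm, each on a foot 110 mm long in x, 26 wide, 14 high. Origin on the counter under the middle of the rod; -x side faces the robot.
- rail_mid (a point): middle of the rod's axis, 215 mm above the counter; y along the rod, z up. The free rod reaches 117 mm to either side.
- tin1: red spice tin, 95 x 50 x 32 mm (x, y, z), 0.11 to 0.22 kg, lying flat on the counter; origin at the centre of its underside. x is its long axis: +x points to the bare steel lid end (last 15 mm), -x to the painted base end. May be absent (None).
- tin1_base (a point): middle of the painted base end of tin1 (x = -47.5, z = 16 mm in the tin's frame)
- tin1_lid (a point): middle of the steel lid end of tin1 (x = +47.5, z = 16 mm in the tin's frame)
- tin2: green spice tin, 95 x 50 x 32 mm (x, y, z), 0.11 to 0.22 kg, lying flat on the counter; origin at the centre of its underside. x is its long axis: +x points to the bare steel lid end (last 15 mm), -x to the painted base end. May be absent (None).
- tin2_base (a point): middle of the painted base end of tin2 (x = -47.5, z = 16 mm in the tin's frame)
- tin2_lid (a point): middle of the steel lid end of tin2 (x = +47.5, z = 16 mm in the tin's frame)
- tin3: blue spice tin, 95 x 50 x 32 mm (x, y, z), 0.11 to 0.22 kg, lying flat on the counter; origin at the centre of its underside. x is its long axis: +x points to the bare steel lid end (last 15 mm), -x to the painted base end. May be absent (None).
- tin3_base (a point): middle of the painted base end of tin3 (x = -47.5, z = 16 mm in the tin's frame)
- tin3_lid (a point): middle of the steel lid end of tin3 (x = +47.5, z = 16 mm in the tin's frame)
- tin4: yellow spice tin, 95 x 50 x 32 mm (x, y, z), 0.11 to 0.22 kg, lying flat on the counter; origin at the centre of its underside. x is its long axis: +x points to the bare steel lid end (last 15 mm), -x to the painted base end. May be absent (None).
- tin4_base (a point): middle of the painted base end of tin4 (x = -47.5, z = 16 mm in the tin's frame)
- tin4_lid (a point): middle of the steel lid end of tin4 (x = +47.5, z = 16 mm in the tin's frame)
- dipper1: aluminium dipper ladle (plain cup), 0.1 to 0.2 kg, standing on its cup, 177 mm high; origin at the centre of the cup's underside, z up. Cup 60 mm across, 52 mm high. A 10 mm round bar rises at x = -36, y = 0 and ends in an open C loop in the x-z plane, gap to +x. The loop's back is that bar, straight and upright up to z = 156: pinch it there from above, across y.
- dipper1_loop (a point): middle of the C loop of dipper1: 28 mm to +x of its back bar, 140 mm above the cup's underside, axes as the dipper's. Gap: 31 mm high, from 19 below to 12 above this point; the lips end 31 (upper) and 27 mm (lower) to +x of it. Clear inside: 23 mm to the back, 27 mm upwards. Hanging free, this point is about 22 mm below the rod's axis.
- dipper2: aluminium dipper ladle (dark band round the cup), 0.1 to 0.2 kg, standing on its cup, 177 mm high; origin at the centre of the cup's underside, z up. Cup 60 mm across, 52 mm high. A 10 mm round bar rises at x = -36, y = 0 and ends in an open C loop in the x-z plane, gap to +x. The loop's back is that bar, straight and upright up to z = 156: pinch it there from above, across y.
- dipper2_loop (a point): middle of the C loop of dipper2: 28 mm to +x of its back bar, 140 mm above the cup's underside, axes as the dipper's. Gap: 31 mm high, from 19 below to 12 above this point; the lips end 31 (upper) and 27 mm (lower) to +x of it. Clear inside: 23 mm to the back, 27 mm upwards. Hanging free, this point is about 22 mm below the rod's axis.
- jug: bystander: yellow plastic jug, 100 mm across, 155 mm high, handle to its +y; origin at the centre of its underside
- jar: bystander: glass storage jar with steel lid, 84 mm across, 130 mm high; origin at the centre of its underside
- mug: bystander: blue mug, 80 mm across, 80 mm high; origin at the centre of its underside
Not all that is in view belongs to the job. Leave any orange or red look-alike of the dipper1 alone.

How it is judged (in metres and radians):
At the end, for the whole second after the job is handed in: Each tin lies flat (0.12 rad) in a lane, base within 6 mm of the stop, lid end up the slope; both dippers hang on the rod between the posts, rod inside the loop (loop middle 12 to 30 mm below the rod, within 22 mm sideways), upright within 0.3 rad; all at rest (x of tin1_base in the frame of tray between -0.006 and 0.006 m and y of tin1_base in the frame of tray between -0.125 and 0.125 m and z of tin1_base in the frame of tray between 0.008 and 0.024 m and x of each of tin1_lid, tin2_lid, tin3_lid, tin4_lid in the frame of tray below -0.085 m and angle between the z axis of each of tin1, tin2, tin3, tin4 and the z axis of tray, either way round below 0.12 rad and linear speed of each of tin1, tin2, tin3, tin4 below 0.02 m/s and x of tin2_base in the frame of tray between -0.006 and 0.006 m and y of tin2_base in the frame of tray between -0.125 and 0.125 m and z of tin2_base in the frame of tray between 0.008 and 0.024 m and x of tin3_base in the frame of tray between -0.006 and 0.006 m and y of tin3_base in the frame of tray between -0.125 and 0.125 m and z of tin3_base in the frame of tray between 0.008 and 0.024 m and x of tin4_base in the frame of tray between -0.006 and 0.006 m and y of tin4_base in the frame of tray between -0.125 and 0.125 m and z of tin4_base in the frame of tray between 0.008 and 0.024 m and x of dipper1_loop in the frame of rail_mid between -0.022 and 0.022 m and y of dipper1_loop in the frame of rail_mid between -0.11 and 0.11 m and z of dipper1_loop in the frame of rail_mid between -0.03 and -0.012 m and angle between each of dipper1, dipper2's own z axis and vertical below 0.3 rad and linear speed of each of dipper1, dipper2 below 0.04 m/s and x of dipper2_loop in the frame of rail_mid between -0.022 and 0.022 m and y of dipper2_loop in the frame of rail_mid between -0.11 and 0.11 m and z of dipper2_loop in the frame of rail_mid between -0.03 and -0.012 m); the robot touches nothing.
It fails at once if the jug was disturbed (moved more than 40 mm) (distance of jug from where it was at the start of the episode above 0.04 m).
It fails at once if the jar was disturbed (moved more than 40 mm) (distance of jar from where it was at the start of the episode above 0.04 m).
It fails at once if the mug was disturbed (moved more than 40 mm) (distance of mug from where it was at the start of the episode above 0.04 m).
It fails at once if dipper1 was knocked over or tipped (angle between dipper1's own z axis and vertical above 1 rad).
It fails at once if dipper2 was knocked over or tipped (angle between dipper2's own z axis and vertical above 1 rad).
Of tin1, tin2, tin3, tin4 only 2 to 4 are there at a start; the rules pass over those that are not, and their reading is None.
At some moment in a run one of tin1, tin2, tin3, tin4 may be knocked a few centimetres aside while the robot is not near it.
It also fails if it takes over 210 s, if anything falls off the work surface, if the arm or the gripper's body presses on something with over 40 N, if the wrist force passes 120 N, or if a joint passes its speed limit or range.

## Working session

There is one attempt and no reset: what is moved stays moved. The work goes in short steps, Python scripts to look and compute and a shell command to move; the robot and the scene stay as the last step left them, time stands still between calls to the robot, and variables do not carry over. Pictures are saved under pics/ and viewed, and the job is handed in when it is done.

```bash
ls; mkdir -p pics; python3 - <<'E'
from workcell import ctrl, viewer, recognise
import cv2
o=ctrl.get_obs();print(o)
for n in ["scene","top","wrist"]:
    im=viewer.get_image(n); cv2.imwrite(f"pics/{n}0.png",cv2.resize(im["image"][:,:,::-1],(800,600)))
    print(n,{k:v for k,v in im.items() if k not in("image","range_z")})
E
```

```text
pics
{'t': 0.0, 'qpos': array([ 1.15996512e+00,  4.23817249e-01,  1.63068470e+00, -3.59948679e-05,
        1.08860823e+00, -1.90106546e-02]), 'qvel': array([-3.76031527e-04, -3.33171177e-05,  3.50057235e-04, -5.16545263e-04,
       -8.93541213e-04,  4.07879240e-04]), 'joint_torque': array([-2.70012686e-03, -5.44629800e+01, -2.73669416e+01,  6.42880448e-02,
        2.27204076e-02, -1.70353819e-04]), 'ee_pos': array([238.5437705 , 577.38288938, 403.91830348]), 'orientation': array([-6.11457934e-01, -3.08121411e+00,  2.33935461e-03]), 'ft_force': array([ 0.29017403,  0.75091604, -0.01098226]), 'moment': array([ 0.04044407,  0.00683972, -0.0167753 ]), 'width': 87.95955772370422}
scene {'vfov': 55.44797828008218, 'cx': 253.30970415946308, 'cy': 194.542303112314, 'extrinsics': array([[-2.26609601e-01,  9.73975349e-01,  4.48425253e-03,
         1.32730024e+02],
       [-7.92909944e-01, -1.87151926e-01,  5.79886176e-01,
         3.31978151e+02],
       [ 5.65634077e-01,  1.27852167e-01,  8.14685163e-01,
        -1.79351623e+03],
       [ 0.00000000e+00,  0.00000000e+00,  0.00000000e+00,
    
[... 238 characters left out ...]
-01,  2.49505175e-02,  1.94197387e-01,
        -5.09202916e+02],
       [-1.93697086e-01, -2.11319363e-02,  9.80833768e-01,
        -1.23639856e+03],
       [ 0.00000000e+00,  0.00000000e+00,  0.00000000e+00,
         1.00000000e+00]]), 'shot': 2}
wrist {'vfov': 65.70646984690485, 'cx': 256.59155418861434, 'cy': 196.15484984127497, 'T_tool_cam': array([[-3.41174542e-04,  9.59750234e-01,  2.80854718e-01,
         7.63274856e+01],
       [ 9.99999413e-01,  3.85361130e-05,  1.08308416e-03,
         8.15762449e-02],
       [ 1.02866723e-03,  2.80854923e-01, -9.59749683e-01,
         1.97405037e+01],
       [ 0.00000000e+00,  0.00000000e+00,  0.00000000e+00,
         1.00000000e+00]]), 'shot': 3}
```

View pics/scene0.png

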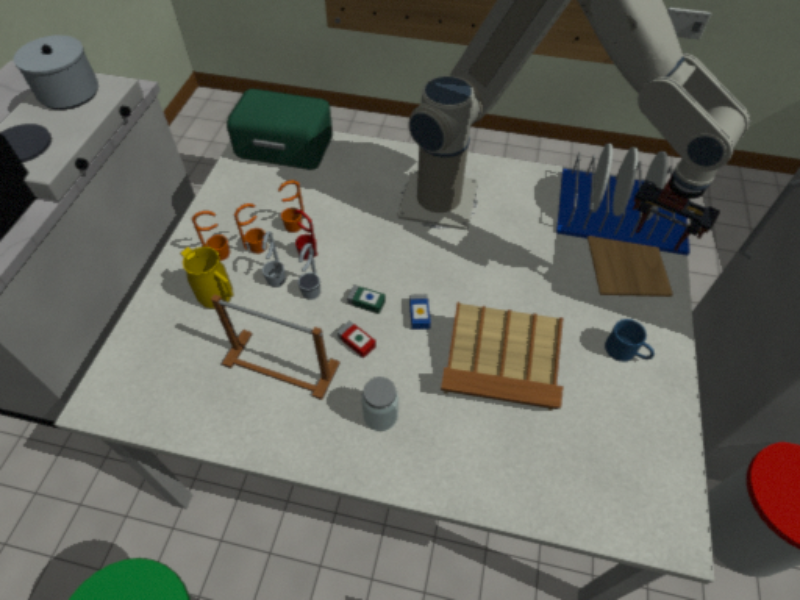

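View pics/top0.png

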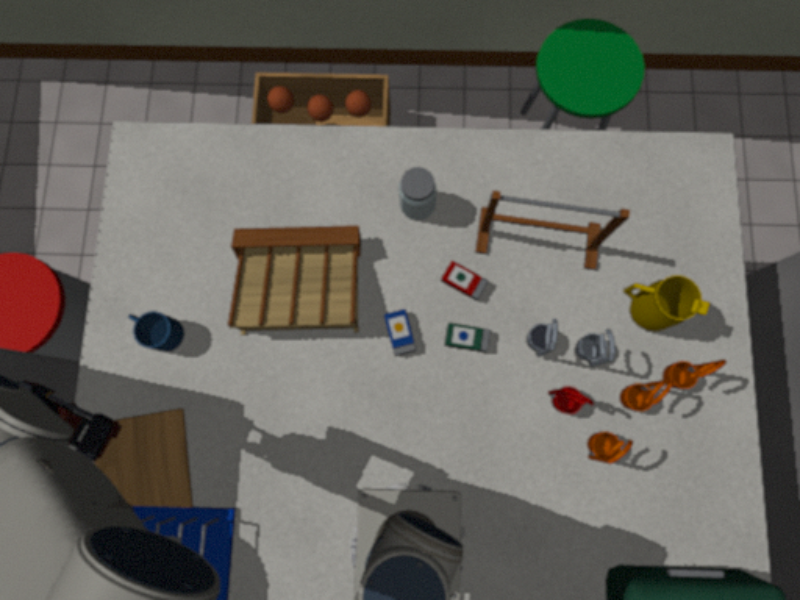

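View pics/wrist0.png

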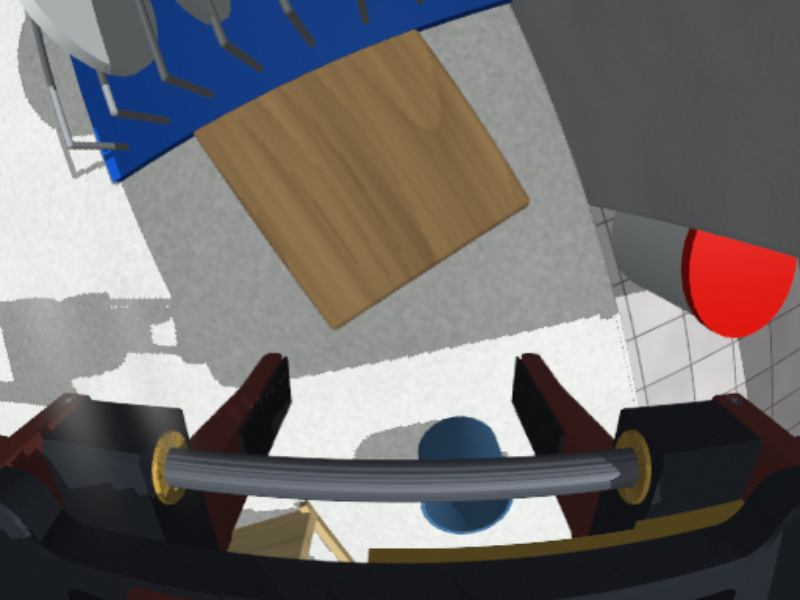

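The top view shows red, green and blue tins at about (463,280), (465,335) and (400,332); there is no yellow tin. The two plain aluminium dippers are at (543,338) and (597,347). The orange and red ones are decoys. The rack is at (297,280), the rail at (555,225) and the jug at (665,302). Next I'll measure them.

```bash
cat > H.py <<'E'
import numpy as np, cv2, math
from workcell import ctrl, viewer, recognise
from scipy.spatial.transform import Rotation as R
def f_of(im): return 192/math.tan(math.radians(im["vfov"])/2)
def T_wc(im,obs=None):
    if "extrinsics" in im: return np.linalg.inv(im["extrinsics"])
    T=np.eye(4);T[:3,:3]=R.from_rotvec(obs["orientation"]).as_matrix();T[:3,3]=obs["ee_pos"]
    return T@im["T_tool_cam"]
def cloud(im,obs=None):
    h,w=im["range_z"].shape; u,v=np.meshgrid(np.arange(w)+.0,np.arange(h)+.0)
    f=f_of(im); x=(u-im["cx"])/f; y=(v-im["cy"])/f
    if "extrinsics" not in im:
        r=np.hypot(x,y); s=np.where(r>1e-9,np.tan(np.minimum(r,1.5))/np.maximum(r,1e-9),1); x=x*s;y=y*s
    z=im["range_z"]; P=np.stack([x*z,-y*z,-z,np.ones_like(z)],-1)
    P=(P@T_wc(im,obs).T)[...,:3]; P[z<=0]=np.nan
    return P
def rect(mask,P):
    pts=P[mask]; (c,s,a)=cv2.minAreaRect(pts[:,:2].astype(np.float32)); return c,s,a
def show(im,name,box=None,scale=None):
    a=im["image"][:,:,::-1]
    if box: a=a[box[1]:box[3],box[0]:box[2]]
    s=min(800/a.shape[1],600/a.shape[0]); cv2.imwrite("pics/"+name,cv2.resize(a,None,fx=s,fy=s,interpolation=cv2.INTER_CUBIC))
def st():
    o=ctrl.get_obs(); return o
def to(pos,tz,ty_dir=None,tx_dir=None,obs=None):
    """target: grasp-point pos (mm), tool z dir, tool x dir. prints the TCP delta in tool axes & rot."""
    o=obs or ctrl.get_obs(); Rm=R.from_rotvec(o["orientation"])
    z=np.array(tz,float);z/=np.linalg.norm(z); x=np.array(tx_dir,float); x-=z*(x@z); x/=np.linalg.norm(x); y=np.cross(z,x)
    Rt=R.from_matrix(np.stack([x,y,z],1)); tcp=np.array(pos)-163*z
    d=Rm.inv().apply(tcp-o["ee_pos"]); rv=np.degrees((Rm.inv()*Rt).as_rotvec())
    print("t",round(o["t"],2),"shift tool mm",d.round(1),"rot deg",rv.round(2),"| after rot, shift:",Rt.inv().apply(tcp-o["ee_pos"]).round(1),"q",o["qpos"].round(2),"w",round(o["width"],1),"F",o["ft_force"].round(1))
    return d,rv
E
python3 - <<'E'
from H import *
for n in ["top","scene"]:
    im=viewer.get_image(n); P=cloud(im); np.save(n+"P.npy",P); np.save(n+"I.npy",im["image"])
    hsv=cv2.cvtColor(im["image"],cv2.COLOR_RGB2HSV)
    X,Y,Z=P[...,0],P[...,1],P[...,2]
    fl=(X>250)&(X<950)&(abs(Y)<700)
    print(n,"floor z med",np.nanmedian(Z[fl]), np.nanpercentile(Z[fl],[10,50,80]))
    for nm in ["rack","rail","tin1","tin2","tin3","tin4","dipper1","dipper1_loop","jug","jar","mug"]:
        r=recognise(im,nm)
        for q in r[:4]:
            u,v=q["xy"][0]*512,q["xy"][1]*384
            print(nm,round(q["p"],2),round(u),round(v),P[min(int(v),383),min(int(u),511)].round(0))
E
```

```text
top floor z med 0.7363115136563465 [-3.20003873  0.73631151  5.03366084]
rack 0.75 186 181 [543. 272.  59.]
rail 0.9 349 142 [ 709. -297.   12.]
tin1 0.93 296 215 [ 436. -104.   33.]
tin1 0.88 255 214 [436.  33.  30.]
tin1 0.85 296 178 [ 570. -106.   31.]
tin2 0.93 296 215 [ 436. -104.   33.]
tin2 0.88 255 214 [436.  33.  30.]
tin2 0.85 296 178 [ 570. -106.   31.]
tin3 0.93 296 215 [ 436. -104.   33.]
tin3 0.88 255 214 [436.  33.  30.]
tin3 0.85 296 178 [ 570. -106.   31.]
tin4 0.93 296 215 [ 436. -104.   33.]
tin4 0.88 255 214 [436.  33.  30.]
tin4 0.85 296 178 [ 570. -106.   31.]
dipper1 0.89 345 218 [ 428. -268.   47.]
dipper1 0.87 441 237 [ 375. -594.   27.]
dipper1 0.81 388 287 [ 205. -415.   10.]
dipper1 0.8 383 223 [ 419. -408.   13.]
dipper1_loop 0.93 410 252 [ 326. -497.   10.]
dipper1_loop 0.85 382 225 [ 413. -404.    6.]
dipper1_loop 0.82 364 256 [ 305. -342.    5.]
dipper1_loop 0.77 435 236 [ 380. -584.    3.]
jug 0.72 425 194 [ 527. -562.    2.]
jar 0.55 268 125 [721.  -4. 131.]
jar 0.18 189 182 [538. 263.  68.]
mug 0.56 99 214 [429. 587.   6.]
mug 0.5 298 213 [ 446. -11
[... 434 characters left out ...]
223 216 [ 574. -127.   30.]
tin3 0.76 271 197 [448.  43.  37.]
tin3 0.62 237 190 [ 443. -108.   32.]
tin4 0.79 223 216 [ 574. -127.   30.]
tin4 0.76 271 197 [448.  43.  37.]
tin4 0.62 237 190 [ 443. -108.   32.]
dipper1 0.87 172 170 [ 406. -408.   42.]
dipper1 0.84 161 151 [ 300. -499.   27.]
dipper1 0.79 198 152 [ 277. -328.   39.]
dipper1 0.61 184 135 [ 197. -421.   47.]
dipper1_loop 0.78 177 174 [ 395. -397.   -2.]
dipper1_loop 0.77 187 139 [ 196. -416.   20.]
dipper1_loop 0.67 133 152 [ 320. -634.    0.]
dipper1_loop 0.55 160 149 [ 309. -500.   49.]
jug 0.77 129 177 [ 551. -515.  134.]
jar 0.9 243 259 [784.   6. 129.]
jar 0.61 229 215 [ 565. -105.   32.]
mug 0.63 402 218 [406. 575.   4.]
```

```bash
python3 - <<'E'
from H import *
P=np.load("topP.npy");I=np.load("topI.npy")
X,Y,Z=P[...,0],P[...,1],P[...,2]
hsv=cv2.cvtColor(I,cv2.COLOR_RGB2HSV)
for n,c in dict(red=(570,-106),green=(436,-104),blue=(436,33)).items():
    m=(np.hypot(X-c[0],Y-c[1])<75)&(Z>17)&(Z<45)
    m=cv2.morphologyEx(m.astype(np.uint8),cv2.MORPH_OPEN,np.ones((2,2)))>0
    l,lab,stt,cen=cv2.connectedComponentsWithStats(m.astype(np.uint8)); k=1+stt[1:,4].argmax(); m=lab==k
    c2,s,a=rect(m,P); p=P[m]; ctr=p.mean(0)
    w,V=np.linalg.eigh(np.cov((p[:,:2]-ctr[:2]).T)); ax=V[:,1]
    pr=(p[:,:2]-ctr[:2])@ax; sat=hsv[m][:,1].astype(float)
    lid=ax if sat[pr>33].mean()<sat[pr<-33].mean() else -ax
    print(n,m.sum(),"mean",ctr.round(1),"rect",np.round(c2,1),np.round(s,1),"lid dir",lid.round(3),math.degrees(math.atan2(lid[1],lid[0])),"sat",sat[pr>33].mean(),sat[pr<-33].mean())
for n in ["top","scene"]:
    P=np.load(n+"P.npy");X,Y,Z=P[...,0],P[...,1],P[...,2]
    m=(X>550)&(X<850)&(Y>-500)&(Y<-100)&(Z>195)&(Z<240); p=P[m]
    print(n,"rail pts",m.sum(),p.min(0).round(),p.max(0).round())
    mid=m&(Z<226);p=P[mid]; vx=cv2.fitLine(p[:,:2].astype(np.float32),cv2.DIST_HUBER,0,.01,.01).ravel(); print(vx,np.median(p,0))
    # floor rack
    m=(X>380)&(X<720)&(Y>100)&(Y<430)&(Z>12); p=P[m]; print(n,"rack",cv2.minAreaRect(p[:,:2].astype(np.float32)),np.nanpercentile(p,[1,99],axis=0).round())
    m=(X>430)&(X<580)&(Y>160)&(Y<350)&(Z>12); p=P[m]; A=np.c_[p[:,:2],np.ones(len(p))]; co=np.linalg.lstsq(A,p[:,2],rcond=None)[0]; print("plane",co,math.atan(np.hypot(*co[:2])),math.degrees(math.atan2(-co[1],-co[0])))
I=np.load("topI.npy")[:,:,::-1]
c=I[130:260,150:240];cv2.imwrite("pics/rackcrop.png",cv2.resize(c,None,fx=4.5,fy=4.5,interpolation=cv2.INTER_CUBIC))
c=I[110:260,290:440];cv2.imwrite("pics/railcrop.png",cv2.resize(c,None,fx=4,fy=4,interpolation=cv2.INTER_CUBIC))
E
```

```text
red 391 mean [nan nan nan] rect [ 564.9 -113.5] [93.5 53.5] lid dir [nan nan] nan sat nan nan
green 410 mean [nan nan nan] rect [ 432.2 -121.5] [97.7 46.9] lid dir [nan nan] nan sat nan nan
blue 398 mean [nan nan nan] rect [440.1  28.5] [92.3 49.5] lid dir [nan nan] nan sat nan nan
top rail pts 369 [ 647. -409.  195.] [ 696. -143.  234.]
[ 1.2294798e-01  9.9241310e-01  6.7071979e+02 -2.7623517e+02] [ 671.40640826 -275.94933977  218.38357912]
top rack ((554.8978881835938, 265.6547546386719), (232.7371826171875, 281.04010009765625), 2.0566186904907227) [[439. 129.  22.]
 [667. 400.  99.]]
plane [-2.86196462e-01 -9.66795816e-03  2.17183503e+02] 0.27889627181020454 1.9347640864327265
scene rail pts 278 [ 651. -411.  195.] [ 702. -143.  231.]
[ 1.2856168e-01  9.9170154e-01  6.7879321e+02 -2.7338043e+02] [ 677.81635056 -275.31791097  217.07130664]
scene rack ((557.45361328125, 264.1494140625), (231.89688110351562, 281.2508544921875), 3.0542595386505127) [[446. 132.  26.]
 [672. 399.  97.]]
plane [-3.61056931e-01 -1.55212947e-02  2.58176376e+02] 0.3467859092385474 2.4615438605060134<stdin>:12: RuntimeWarning: Mean of empty slice.
  ret = ret.dtype.type(ret / rcount)
<stdin>:13: RuntimeWarning: Mean of empty slice.
```

View pics/railcrop.png

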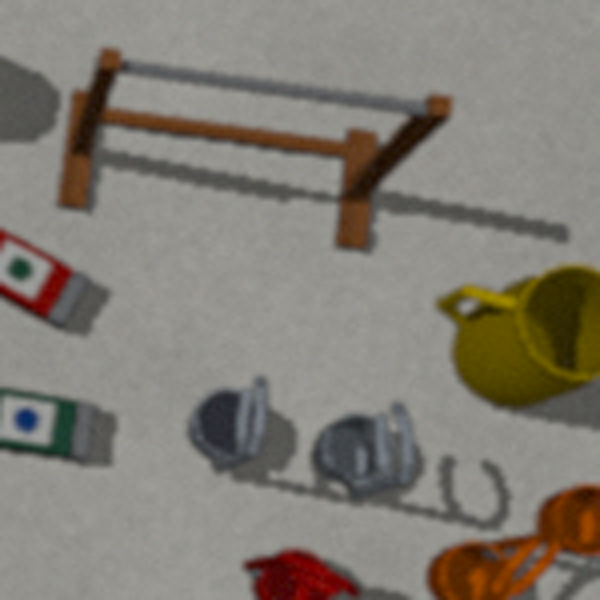

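View pics/rackcrop.png

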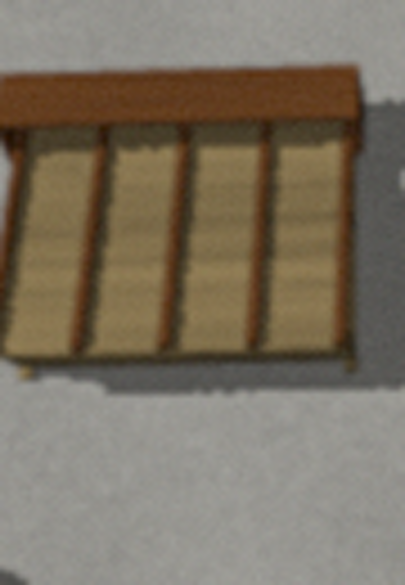

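The crop shows both aluminium loops edge-on, with the loop plane running roughly along world x. The shadow puts the back bar on the robot side and the gap towards the rail. Next are the tin poses, then a close look with the wrist camera.

```bash
cat >> H.py <<'E'
def tins(im,P,seeds):
    X,Y,Z=P[...,0],P[...,1],P[...,2]; hsv=cv2.cvtColor(im,cv2.COLOR_RGB2HSV); out={}
    for n,c in seeds.items():
        m=(np.hypot(X-c[0],Y-c[1])<75)&(Z>17)&(Z<45)
        l,lab,s4,cen=cv2.connectedComponentsWithStats(m.astype(np.uint8)); m=lab==1+s4[1:,4].argmax()
        c2,s,a=rect(m,P); p=P[m]; ctr=p.mean(0)
        w,V=np.linalg.eigh(np.cov((p[:,:2]-ctr[:2]).T)); ax=V[:,1]
        pr=(p[:,:2]-ctr[:2])@ax; sat=hsv[m][:,1].astype(float)
        a1,a2=sat[pr>35].mean(),sat[pr<-35].mean(); lid=ax if a1<a2 else -ax
        th=math.degrees(math.atan2(lid[1],lid[0]))
        print(n,len(p),"mean",ctr.round(1),"rect",np.round(c2,1),np.round(s,1),round(a,1),"lid deg",round(th,1),"sat",a1.round(),a2.round())
        out[n]=(ctr,th)
    return out
E
python3 - <<'E'
from H import *
for n in("top","scene"):
    tins(np.load(n+"I.npy"),np.load(n+"P.npy"),dict(red=(570,-106),green=(436,-110),blue=(436,33)))
to([440,-50,400],[0,0,-1],tx_dir=[-1,0,0])
to([440,-30,350],[0,0,-1],tx_dir=[-1,0,0])
E
```

```text
red 393 mean [ 563.2 -107.7   31.2] rect [ 564.5 -108.1] [94.6 50.5] 61.6 lid deg -118.2 sat 167.0 11.0
green 410 mean [ 434.2 -115.4   31.6] rect [ 435.3 -116.2] [94.5 50.3] 82.3 lid deg -97.9 sat 90.0 9.0
blue 398 mean [441.8  32.1  31.9] rect [442.9  32.4] [95.4 49.3] 15.8 lid deg -163.9 sat 8.0 153.0
red 279 mean [ 571.8 -107.7   29.7] rect [ 569.3 -109. ] [97.9 50.8] 61.8 lid deg -118.8 sat 220.0 17.0
green 252 mean [ 443.7 -115.6   29.6] rect [ 439.1 -116.4] [96.6 56.6] 79.8 lid deg -98.0 sat 111.0 16.0
blue 246 mean [451.3  32.9  30.1] rect [446.8  31.6] [99.7 50. ] 16.6 lid deg -163.8 sat 31.0 192.0
t 1.35 shift tool mm [-425.8 -503.2 -158.3] rot deg [  0.     0.   -22.45] | after rot, shift: [-201.4 -627.6 -158.3] q [ 1.16  0.42  1.63 -0.    1.09 -0.02] w 87.7 F [ 0.5  0.3 -0. ]
t 1.35 shift tool mm [-418.1 -484.7 -108.3] rot deg [  0.     0.   -22.45] | after rot, shift: [-201.4 -607.6 -108.3] q [ 1.16  0.42  1.63 -0.    1.09 -0.02] w 87.7 F [ 0.5  0.3 -0. ]
```

```bash
python3 - <<'E'
from H import *
a=math.radians(-163.9)
to([442.5,32.2,240],[0,0,-1],tx_dir=[math.cos(a),math.sin(a),0])
E
```

```text
t 1.35 shift tool mm [-396.7 -426.3    1.7] rot deg [  0.     0.   -38.55] | after rot, shift: [ -44.6 -580.6    1.7] q [ 1.16  0.42  1.63 -0.    1.09 -0.02] w 87.7 F [ 0.5  0.3 -0. ]
```

```bash
python3 -m handwheel '[{"gripper":0,"rz":-9.64},{"gripper":0,"rz":-9.64},{"gripper":0,"rz":-9.64},{"gripper":0,"rz":-9.64},{"gripper":0,"ty":-0.05,"tx":-0.011},{"gripper":0,"ty":-0.05,"tx":-0.011},{"gripper":0,"ty":-0.05,"tx":-0.011},{"gripper":0,"ty":-0.05,"tx":-0.011}]'
python3 -m handwheel '[{"gripper":0,"ty":-0.05},{"gripper":0,"ty":-0.05},{"gripper":0,"ty":-0.05},{"gripper":0,"ty":-0.05},{"gripper":0,"ty":-0.05},{"gripper":0,"ty":-0.05},{"gripper":0,"ty":-0.05},{"gripper":0,"ty":-0.03}]'
python3 - <<'E'
from H import *
a=math.radians(-163.9)
to([442.5,32.2,240],[0,0,-1],tx_dir=[math.cos(a),math.sin(a),0])
E
```

```text
t 1.35 shift tool mm [-396.7 -426.3    1.7] rot deg [  0.     0.   -38.55] | after rot, shift: [ -44.6 -580.6    1.7] q [ 1.16  0.42  1.63 -0.    1.09 -0.02] w 87.7 F [ 0.5  0.3 -0. ]$[0]: bad value
$[0]: bad value
```

```bash
python3 -m handwheel '[{"gripper":0.0,"tx":0.0,"ty":0.0,"tz":0.0,"rx":0.0,"ry":0.0,"rz":-9.64}]'; python3 -m handwheel --help | head -20
```

```text
t: 1.48
ee_pos: [238.6, 577.6, 404.7]
orientation: [-0.345, -3.123, -0.0]
ft_force: [-0.4, 0.0, -0.4]
width: 88.2invalid input: not JSON, or not a number
```

```bash
python3 -m handwheel '[{"gripper":0,"tx":0,"ty":0,"tz":0,"rx":0,"ry":0,"rz":-9.64},{"gripper":0,"tx":0,"ty":0,"tz":0,"rx":0,"ry":0,"rz":-9.64},{"gripper":0,"tx":0,"ty":0,"tz":0,"rx":0,"ry":0,"rz":-9.64},{"gripper":0,"tx":-0.011,"ty":-0.05,"tz":0,"rx":0,"ry":0,"rz":0},{"gripper":0,"tx":-0.011,"ty":-0.05,"tz":0,"rx":0,"ry":0,"rz":0},{"gripper":0,"tx":-0.011,"ty":-0.05,"tz":0,"rx":0,"ry":0,"rz":0},{"gripper":0,"tx":-0.011,"ty":-0.05,"tz":0,"rx":0,"ry":0,"rz":0}]'
python3 -m handwheel '[{"gripper":0,"tx":0,"ty":-0.05,"tz":0,"rx":0,"ry":0,"rz":0},{"gripper":0,"tx":0,"ty":-0.05,"tz":0,"rx":0,"ry":0,"rz":0},{"gripper":0,"tx":0,"ty":-0.05,"tz":0,"rx":0,"ry":0,"rz":0},{"gripper":0,"tx":0,"ty":-0.05,"tz":0,"rx":0,"ry":0,"rz":0},{"gripper":0,"tx":0,"ty":-0.05,"tz":0,"rx":0,"ry":0,"rz":0},{"gripper":0,"tx":0,"ty":-0.05,"tz":0,"rx":0,"ry":0,"rz":0},{"gripper":0,"tx":0,"ty":-0.05,"tz":0,"rx":0,"ry":0,"rz":0},{"gripper":0,"tx":0,"ty":-0.03,"tz":0,"rx":0,"ry":0,"rz":0}]'
python3 - <<'E'
from H import *
a=math.radians(-163.9)
to([442.5,32.2,240],[0,0,-1],tx_dir=[math.cos(a),math.sin(a),0])
o=st();im=viewer.get_image("wrist");show(im,"w1.png");P=cloud(im,o)
tins(im["image"],P,dict(blue=(442,32)))
to([442.5,32.2,240],[0,0,-1],tx_dir=[math.cos(a),math.sin(a),0])
E
```

```text
t: 2.35
ee_pos: [337.0, 396.3, 404.8]
orientation: [-0.441, 3.11, 0.0]
ft_force: [0.6, 1.1, 0.0]
width: 87.7
t: 3.35
ee_pos: [442.2, 30.7, 404.9]
orientation: [-0.438, 3.11, -0.0]
ft_force: [0.1, 0.7, 0.1]
width: 88.2
t 3.35 shift tool mm [-0.7  1.4  1.9] rot deg [-0.02  0.04 -0.08] | after rot, shift: [-0.7  1.4  1.9] q [ 0.04  0.15  2.01 -0.    0.97 -1.81] w 88.2 F [0.1 0.7 0.1]
blue 3103 mean [442.8  29.7  32. ] rect [444.5  30.2] [95.6 50.1] 15.7 lid deg -163.7 sat 17.0 182.0
t 3.4 shift tool mm [-0.4  3.   2. ] rot deg [-0.09  0.06 -0.08] | after rot, shift: [-0.4  3.   2. ] q [ 0.04  0.15  2.01 -0.    0.97 -1.81] w 87.8 F [ 0.5 -0.4  0.9]
```

View pics/w1.png

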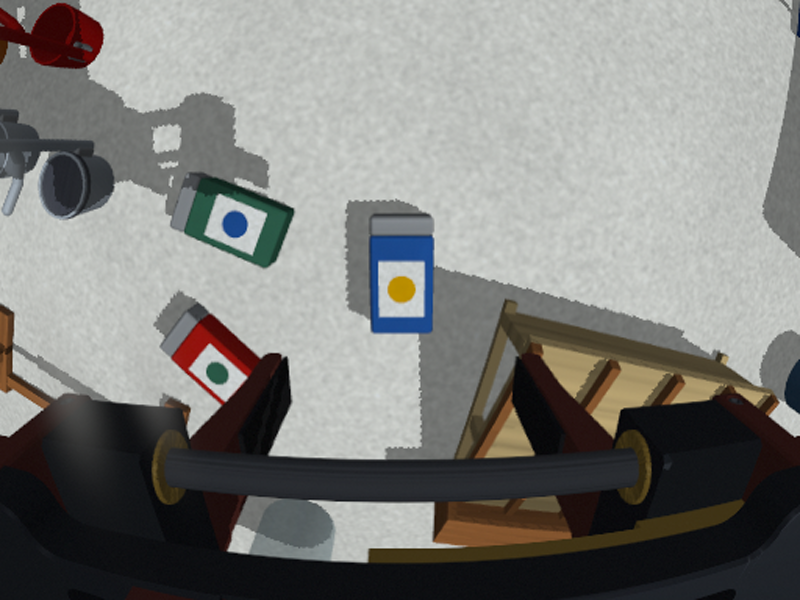

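```bash
python3 - <<'E'
from H import *
a=math.radians(-163.8)
to([443.6,30,34],[0,0,-1],tx_dir=[math.cos(a),math.sin(a),0])
E
python3 -m handwheel '[{"gripper":0,"tx":-0.0015,"ty":0,"tz":0.04,"rx":0,"ry":0,"rz":0},{"gripper":0,"tx":0,"ty":0,"tz":0.04,"rx":0,"ry":0,"rz":0},{"gripper":0,"tx":0,"ty":0,"tz":0.04,"rx":0,"ry":0,"rz":0},{"gripper":0,"tx":0,"ty":0,"tz":0.04,"rx":0,"ry":0,"rz":0},{"gripper":0,"tx":0,"ty":0,"tz":0.03,"rx":0,"ry":0,"rz":0},{"gripper":0,"tx":0,"ty":0,"tz":0.018,"rx":0,"ry":0,"rz":0},{"gripper":0,"tx":0,"ty":0,"tz":0,"rx":0,"ry":0,"rz":0}]'
python3 -m handwheel '[{"gripper":1,"tx":0,"ty":0,"tz":0,"rx":0,"ry":0,"rz":0},{"gripper":1,"tx":0,"ty":0,"tz":0,"rx":0,"ry":0,"rz":0},{"gripper":1,"tx":0,"ty":0,"tz":0,"rx":0,"ry":0,"rz":0},{"gripper":1,"tx":0,"ty":0,"tz":0,"rx":0,"ry":0,"rz":0},{"gripper":1,"tx":0,"ty":0,"tz":0,"rx":0,"ry":0,"rz":0},{"gripper":1,"tx":0,"ty":0,"tz":0,"rx":0,"ry":0,"rz":0}]'

```

```text
t 3.4 shift tool mm [ -0.6   1.  208. ] rot deg [-0.09  0.06 -0.18] | after rot, shift: [ -0.9   0.6 208. ] q [ 0.04  0.15  2.01 -0.    0.97 -1.81] w 87.8 F [ 0.5 -0.4  0.9]
t: 4.28
ee_pos: [442.9, 33.4, 195.7]
orientation: [0.44, -3.108, -0.0]
ft_force: [-0.2, 0.2, 0.9]
width: 88.0
t: 5.03
ee_pos: [443.5, 33.0, 197.1]
orientation: [-0.44, 3.11, -0.0]
ft_force: [-1.5, -1.1, 6.1]
width: 49.9
```

```bash
cat >> H.py <<'E'
RACK=dict(c=(556.,265.),yaw=math.radians(2.3))
def tray():
    y=RACK["yaw"];s,c=math.sin(.35),math.cos(.35)
    x=np.array([c*math.cos(y),c*math.sin(y),-s]);yy=np.array([-math.sin(y),math.cos(y),0]);z=np.cross(x,yy)
    o=np.array([RACK["c"][0]+100*math.cos(y),RACK["c"][1]+100*math.sin(y),20.]); return o,x,yy,z
def tpose(xt,yt,h):
    o,x,y,z=tray(); print("target",(o+x*xt+y*yt+z*h).round(1)); return to(o+x*xt+y*yt+z*h,-z,tx_dir=-x)
E
python3 -m handwheel '[{"gripper":1,"tx":0,"ty":0,"tz":-0.03,"rx":0,"ry":0,"rz":0},{"gripper":1,"tx":0,"ty":0,"tz":-0.03,"rx":0,"ry":0,"rz":0},{"gripper":1,"tx":0,"ty":0,"tz":-0.03,"rx":0,"ry":0,"rz":0},{"gripper":1,"tx":0,"ty":0,"tz":-0.04,"rx":0,"ry":0,"rz":0},{"gripper":1,"tx":0,"ty":0,"tz":-0.04,"rx":0,"ry":0,"rz":0},{"gripper":1,"tx":0,"ty":0,"tz":-0.03,"rx":0,"ry":0,"rz":0},{"gripper":1,"tx":0,"ty":0,"tz":-0.02,"rx":0,"ry":0,"rz":0},{"gripper":1,"tx":0,"ty":0,"tz":0,"rx":0,"ry":0,"rz":0}]'
python3 - <<'E'
from H import *
o=st();im=viewer.get_image("wrist");show(im,"w2.png")
tpose(-152.5,96,34+80)
E
```

```text
t: 6.02
ee_pos: [443.4, 33.1, 417.7]
orientation: [-0.44, 3.108, -0.0]
ft_force: [0.2, -0.2, -1.0]
width: 49.9
target [548.  360.8 179.4]
t 6.08 shift tool mm [-246.   272.4   84.2] rot deg [-2.42 20.   13.67] | after rot, shift: [-192.2  323.2   19.4] q [ 0.05  0.14  2.    0.    1.   -1.8 ] w 50.0 F [ 0.   1.2 -1.4]
```

View pics/w2.png

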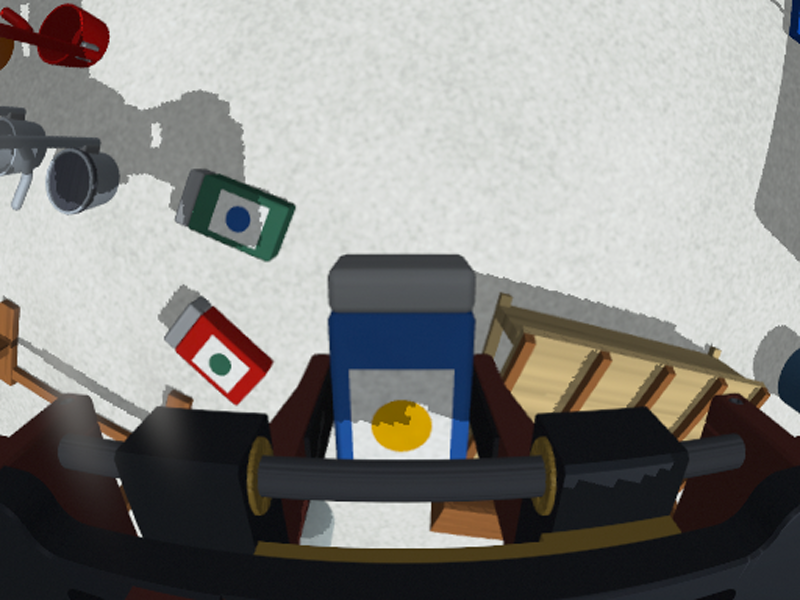

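```bash
python3 -m handwheel '[{"gripper":1,"tx":0,"ty":0.04,"tz":0,"rx":-0.81,"ry":6.67,"rz":4.56},{"gripper":1,"tx":0,"ty":0.04,"tz":0,"rx":-0.81,"ry":6.67,"rz":4.56},{"gripper":1,"tx":0,"ty":0.04,"tz":0,"rx":-0.81,"ry":6.67,"rz":4.56},{"gripper":1,"tx":-0.02,"ty":0.04,"tz":0,"rx":0,"ry":0,"rz":0},{"gripper":1,"tx":-0.04,"ty":0.04,"tz":0,"rx":0,"ry":0,"rz":0},{"gripper":1,"tx":-0.04,"ty":0.04,"tz":0,"rx":0,"ry":0,"rz":0},{"gripper":1,"tx":-0.02,"ty":0.02,"tz":0,"rx":0,"ry":0,"rz":0},{"gripper":1,"tx":0,"ty":0,"tz":0,"rx":0,"ry":0,"rz":0}]'
python3 - <<'E'
from H import *
tpose(-152.5,96,34+80)
o=st();im=viewer.get_image("wrist");show(im,"w3.png");P=cloud(im,o);np.save("w3.npy",P)
tpose(-152.5,96,34+80)
E
```

```text
t: 7.08
ee_pos: [526.6, 295.6, 373.2]
orientation: [0.057, -2.787, 0.012]
ft_force: [0.7, -0.0, -1.0]
width: 49.9
target [548.  360.8 179.4]
t 7.08 shift tool mm [-89.   64.2  10.4] rot deg [-0.1  -0.24  0.02] | after rot, shift: [-89.   64.2  10.9] q [ 0.46  0.49  1.61  0.14  1.36 -1.2 ] w 49.9 F [ 0.7 -0.  -1. ]
target [548.  360.8 179.4]
t 7.12 shift tool mm [-89.9  65.1  10.7] rot deg [-0.1  -0.25 -0.  ] | after rot, shift: [-89.9  65.   11.3] q [ 0.46  0.49  1.62  0.14  1.36 -1.2 ] w 50.0 F [-0.7  0.2 -1. ]
```

View pics/w3.png

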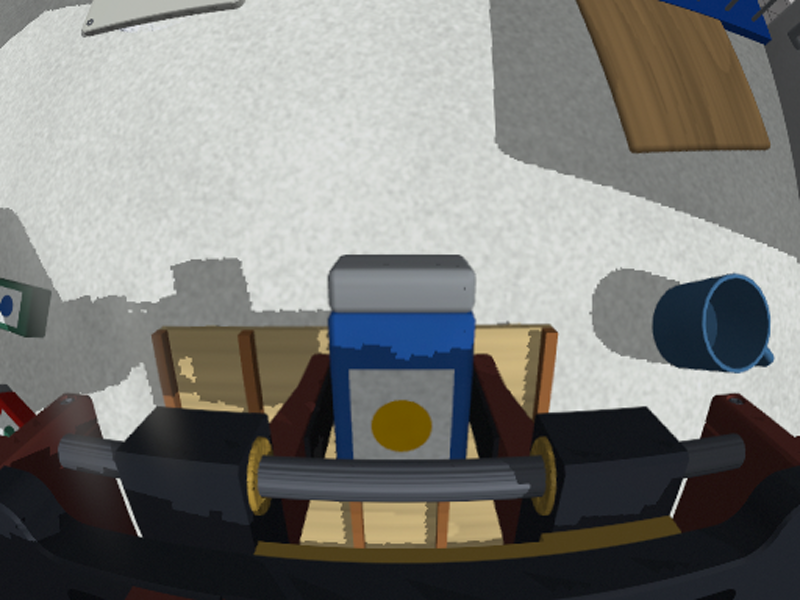

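```bash
cat >> H.py <<'E'
def fitrack(P,upd=False,ylim=150):
    o,x,y,z=tray(); Q=P.reshape(-1,3)-o; q=np.stack([Q@x,Q@y,Q@z],1); q=q[~np.isnan(q[:,0])]
    fl=q[(q[:,0]>-200)&(q[:,0]<-60)&(abs(q[:,1])<125)&(abs(q[:,2])<6)]
    print("floor pts",len(fl),"h med",np.median(fl[:,2]).round(2),"slopes",np.linalg.lstsq(np.c_[fl[:,:2],np.ones(len(fl))],fl[:,2],rcond=None)[0].round(4))
    a=q[(q[:,0]>-212)&(q[:,0]<-45)&(abs(q[:,1])<ylim)&(q[:,2]>6.5)&(q[:,2]<14)]
    for yc in(-128,-64,0,64,128):
        s=a[abs(a[:,1]-yc)<9]
        if len(s)>20:
            s=s[abs(s[:,1]-np.median(s[:,1]))<6]; l=np.polyfit(s[:,0],s[:,1],1); print(" div",yc,len(s),"y med",np.median(s[:,1]).round(1),"slope",l[0].round(3),"xrange",s[:,0].min().round(),s[:,0].max().round())
    fl=q[(q[:,0]>-250)&(q[:,0]<-180)&(abs(q[:,1])<125)&(abs(q[:,2])<4)]; print(" high edge x 1%",np.percentile(fl[:,0],1).round(1))
E
python3 - <<'E'
from H import *
fitrack(np.load("w3.npy"))
fitrack(np.load("topP.npy")); fitrack(np.load("sceneP.npy"))
E
```

```text
floor pts 4703 h med -3.36 slopes [-3.4000e-03  6.0000e-04 -3.3904e+00]
 div -128 180 y med -131.3 slope 0.012 xrange -212.0 -170.0
 div -64 198 y med -67.5 slope 0.005 xrange -212.0 -170.0
 div 0 95 y med -2.8 slope -0.001 xrange -95.0 -49.0
 div 64 62 y med 61.7 slope 0.03 xrange -97.0 -49.0
 div 128 90 y med 123.7 slope -0.001 xrange -212.0 -171.0
 high edge x 1% -225.4
floor pts 2009 h med -3.22 slopes [-2.2000e-03  6.0000e-04 -2.8838e+00]
 div -128 54 y med -129.8 slope -0.003 xrange -210.0 -45.0
 div -64 41 y med -64.7 slope 0.003 xrange -209.0 -46.0
 div 0 39 y med -1.3 slope 0.01 xrange -211.0 -48.0
 div 64 39 y med 63.3 slope 0.009 xrange -211.0 -46.0
 div 128 36 y med 127.8 slope 0.021 xrange -209.0 -47.0
 high edge x 1% -227.7
floor pts 1627 h med -2.96 slopes [-4.0000e-04  2.0000e-04 -2.3411e+00]
 div -128 35 y med -128.9 slope 0.017 xrange -208.0 -62.0
 div -64 29 y med -65.6 slope 0.017 xrange -211.0 -61.0
 div 0 37 y med -1.6 slope 0.003 xrange -210.0 -55.0
 div 64 32 y med 62.6 slope 0.016 xrange -208.0 -55.0
 div 128 27 y med 126.4 slope 0.016 xrange -211.0 -73.0
 high edge x 1% -223.1
```

```bash
sed -i 's/^RACK=.*/RACK=dict(c=(547.,262.5),yaw=math.radians(2.8))/' H.py; python3 - <<'E'
from H import *
W=np.load("w3.npy")
for P in (W,np.load("topP.npy"),np.load("sceneP.npy")): fitrack(P)
o,x,y,z=tray();
for n in("top","scene"):
    Q=np.load(n+"P.npy").reshape(-1,3)-o; q=np.stack([Q@x,Q@y,Q@z],1); s=q[(abs(q[:,1])<130)&(q[:,2]>35)&(q[:,2]<60)&(abs(q[:,0])<70)]
    print(n,"slat/stop top x 2,98%",np.percentile(s[:,0],[2,50,98]).round(),"z",np.percentile(s[:,2],[5,50,95]).round())
ob=st();Rm=R.from_rotvec(ob["orientation"]).as_matrix()
t=(W.reshape(-1,3)-ob["ee_pos"])@Rm
s=t[(abs(t[:,1])<40)&(t[:,2]>150)&(t[:,2]<175)&(t[:,0]>15)&(t[:,0]<60)]
print("tin top in tool: y",np.percentile(s[:,1],[1,50,99]).round(1),"x",np.percentile(s[:,0],[1,99]).round(1),"z",np.percentile(s[:,2],[5,50,95]).round(1),len(s))
E
```

```text
floor pts 4850 h med -0.27 slopes [-0.0023 -0.0006 -0.5071]
 div -128 331 y med -127.6 slope 0.005 xrange -212.0 -162.0
 div -64 382 y med -64.3 slope -0.01 xrange -212.0 -162.0
 div 0 183 y med -0.5 slope -0.001 xrange -88.0 -45.0
 div 64 186 y med 63.2 slope -0.016 xrange -88.0 -46.0
 div 128 389 y med 126.7 slope -0.011 xrange -212.0 -159.0
 high edge x 1% -216.8
floor pts 2243 h med -0.8 slopes [-1.100e-03  3.000e-04 -8.613e-01]
 div -128 91 y med -126.7 slope -0.001 xrange -209.0 -45.0
 div -64 88 y med -63.0 slope 0.001 xrange -211.0 -45.0
 div 0 89 y med 1.2 slope 0.003 xrange -212.0 -48.0
 div 64 97 y med 65.0 slope -0.001 xrange -211.0 -47.0
 div 128 98 y med 129.0 slope -0.002 xrange -211.0 -45.0
 high edge x 1% -219.9
floor pts 1987 h med -1.0 slopes [ 9.000e-04 -2.000e-04 -7.293e-01]
 div -128 58 y med -127.2 slope 0.007 xrange -211.0 -47.0
 div -64 62 y med -63.4 slope 0.002 xrange -212.0 -49.0
 div 0 71 y med 0.5 slope -0.004 xrange -210.0 -47.0
 div 64 66 y med 64.9 slope 0.006 xrange -212.0 -46.0
 div 128 64 y med 128.3 slope 0.001 xrange -210.0 -50.0
 high edge x 1% -214.7
top slat/stop top x 2,98% [-44. -21.   6.] z [41. 45. 48.]
scene slat/stop top x 2,98% [-39. -15.   9.] z [40. 45. 49.]
tin top in tool: y [-23.4   0.6  24.4] x [15.4 45.7] z [164.3 165.5 168.1] 5609
```

```bash
python3 - <<'E'
from H import *
tpose(-152.5,95.5,42)
E
```

```text
target [513.5 356.5 111.7]
t 7.12 shift tool mm [-80.9  62.8  86.2] rot deg [ 0.07 -0.25 -0.47] | after rot, shift: [-81.   62.2  86.5] q [ 0.46  0.49  1.62  0.14  1.36 -1.2 ] w 50.0 F [-0.7  0.2 -1. ]
```

```bash
python3 -m handwheel '[{"gripper":1,"tx":-0.03,"ty":0.03,"tz":0,"rx":0,"ry":0,"rz":-0.47},{"gripper":1,"tx":-0.03,"ty":0.03,"tz":0,"rx":0,"ry":0,"rz":0},{"gripper":1,"tx":-0.021,"ty":0.0025,"tz":0.02,"rx":0,"ry":0,"rz":0},{"gripper":1,"tx":0,"ty":0,"tz":0.03,"rx":0,"ry":0,"rz":0},{"gripper":1,"tx":0,"ty":0,"tz":0.02,"rx":0,"ry":0,"rz":0},{"gripper":1,"tx":0,"ty":0,"tz":0.01,"rx":0,"ry":0,"rz":0},{"gripper":1,"tx":0,"ty":0,"tz":0,"rx":0,"ry":0,"rz":0}]'
python3 - <<'E'
from H import *
o=st();im=viewer.get_image("wrist");show(im,"w4.png");P=cloud(im,o);fitrack(P)
im=viewer.get_image("scene");show(im,"s4.png",(260,180,400,280))
tpose(-152.5,95.5,34.5)
E
```

```text
t: 8.0
ee_pos: [571.9, 359.3, 273.3]
orientation: [0.067, -2.789, 0.008]
ft_force: [0.3, 0.6, -1.5]
width: 49.7
floor pts 17383 h med -0.1 slopes [ 0.0005 -0.0032  0.095 ]
 div -128 613 y med -125.5 slope -0.023 xrange -202.0 -105.0
 div -64 1319 y med -63.4 slope -0.009 xrange -212.0 -46.0
 div 0 1372 y med 0.2 slope 0.001 xrange -212.0 -124.0
 div 64 1204 y med 63.0 slope 0.002 xrange -212.0 -45.0
 div 128 1111 y med 128.0 slope -0.001 xrange -212.0 -45.0
 high edge x 1% -216.2
target [510.9 356.4 104.7]
t 8.1 shift tool mm [-0.2 -0.3 17.6] rot deg [0.22 0.03 0.  ] | after rot, shift: [-0.2 -0.3 17.6] q [ 0.51  0.71  1.49  0.17  1.26 -1.18] w 49.9 F [0.4 0.4 0. ]
```

View pics/w4.png

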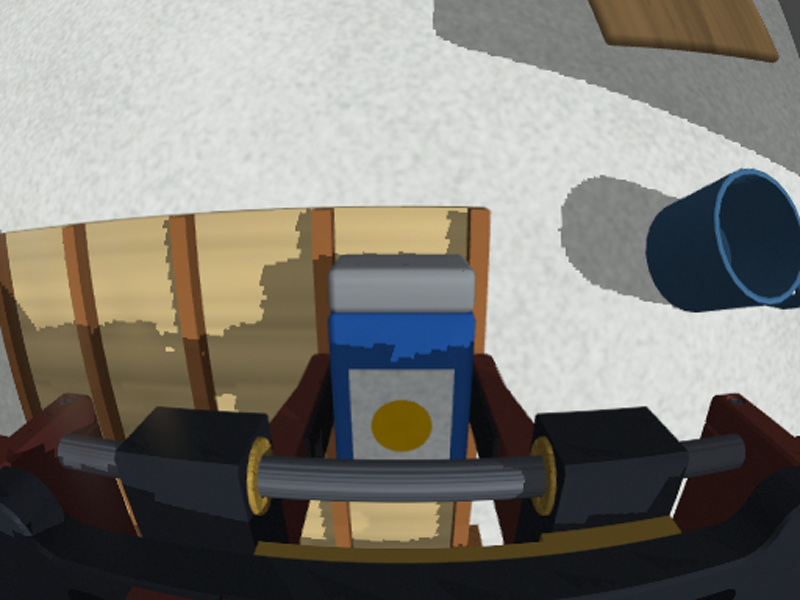

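View pics/s4.png

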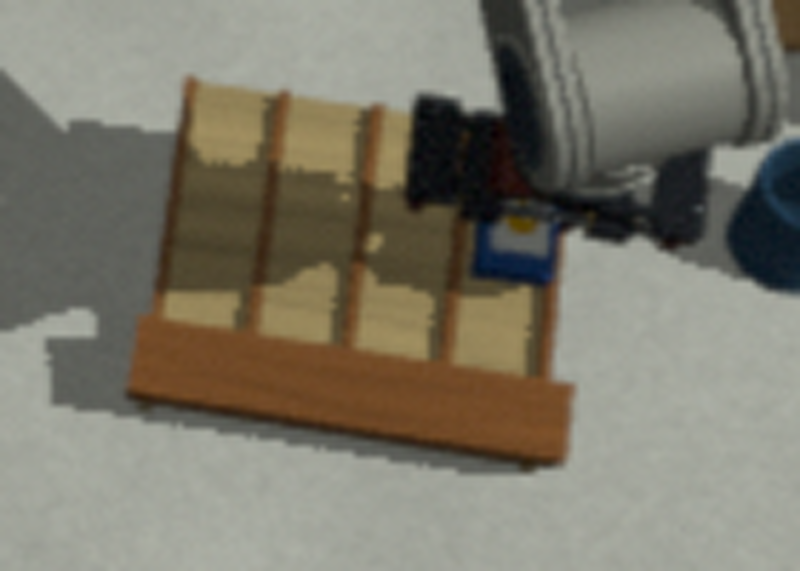

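```bash
python3 -m handwheel '[{"gripper":1,"tx":0,"ty":0,"tz":0.008,"rx":0,"ry":0,"rz":0},{"gripper":1,"tx":0,"ty":0,"tz":0.006,"rx":0,"ry":0,"rz":0},{"gripper":1,"tx":0,"ty":0,"tz":0,"rx":0,"ry":0,"rz":0}]'
python3 -m handwheel '[{"gripper":1,"tx":0,"ty":0,"tz":0.002,"rx":0,"ry":0,"rz":0},{"gripper":1,"tx":0,"ty":0,"tz":0.0,"rx":0,"ry":0,"rz":0}]'
python3 - <<'E'
from H import *
tpose(-152.5,95.5,34.5)
E
```

```text
t: 8.48
ee_pos: [567.0, 359.3, 259.5]
orientation: [0.067, -2.789, 0.009]
ft_force: [0.5, 0.5, -1.2]
width: 49.6
t: 8.72
ee_pos: [566.7, 359.4, 258.2]
orientation: [0.067, -2.79, 0.008]
ft_force: [-0.4, -0.7, -1.1]
width: 49.8
target [510.9 356.4 104.7]
t 8.72 shift tool mm [-0.2 -0.3  0.3] rot deg [ 0.18 -0.06 -0.01] | after rot, shift: [-0.2 -0.3  0.3] q [ 0.52  0.72  1.5   0.17  1.23 -1.18] w 49.8 F [-0.4 -0.7 -1.1]
```

```bash
python3 -m handwheel '[{"gripper":1,"tx":0,"ty":0,"tz":0.001,"rx":0,"ry":0,"rz":0},{"gripper":1,"tx":0,"ty":0,"tz":0.0,"rx":0,"ry":0,"rz":0}]'
python3 -m handwheel '[{"gripper":1,"tx":0,"ty":0,"tz":0.001,"rx":0,"ry":0,"rz":0},{"gripper":1,"tx":0,"ty":0,"tz":0.0,"rx":0,"ry":0,"rz":0}]'
```

```text
t: 8.98
ee_pos: [566.3, 359.3, 257.3]
orientation: [0.067, -2.79, 0.008]
ft_force: [-0.1, -0.1, 0.1]
width: 49.7
t: 9.22
ee_pos: [566.2, 359.4, 257.0]
orientation: [0.067, -2.79, 0.007]
ft_force: [0.1, -0.1, 3.5]
width: 49.8
```

```bash
python3 -m handwheel '[{"gripper":0.25,"tx":0,"ty":0,"tz":0,"rx":0,"ry":0,"rz":0},{"gripper":0.25,"tx":0,"ty":0,"tz":0,"rx":0,"ry":0,"rz":0},{"gripper":0.25,"tx":0,"ty":0,"tz":0,"rx":0,"ry":0,"rz":0},{"gripper":0.25,"tx":0,"ty":0,"tz":-0.03,"rx":0,"ry":0,"rz":0},{"gripper":0.25,"tx":0,"ty":0,"tz":-0.03,"rx":0,"ry":0,"rz":0},{"gripper":1,"tx":0.04,"ty":0,"tz":0,"rx":0,"ry":0,"rz":0},{"gripper":1,"tx":0.035,"ty":0,"tz":0,"rx":0,"ry":0,"rz":0},{"gripper":1,"tx":0,"ty":0,"tz":0,"rx":0,"ry":0,"rz":0}]'
python3 - <<'E'
from H import *
o=st();im=viewer.get_image("wrist");show(im,"w5.png");P=cloud(im,o)
tpose(-228,96,30)
E
```

```text
t: 10.22
ee_pos: [514.8, 356.8, 339.5]
orientation: [0.069, -2.79, 0.008]
ft_force: [-0.2, 0.4, 0.1]
width: 39.3
target [438.5 353.3 126.4]
t 10.28 shift tool mm [-0.2 -0.  63.4] rot deg [ 0.18 -0.    0.04] | after rot, shift: [-0.2  0.2 63.4] q [ 0.55  0.56  1.59  0.18  1.31 -1.14] w 35.4 F [ 0.5  0.4 -0.2]
```

View pics/w5.png

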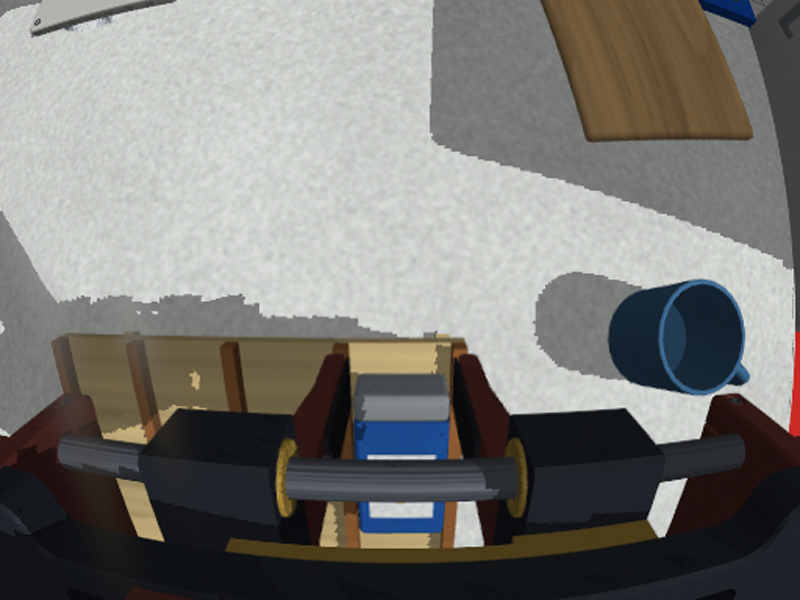

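```bash
python3 -m handwheel '[{"gripper":1,"tx":0,"ty":0,"tz":0,"rx":0,"ry":0,"rz":0},{"gripper":1,"tx":0,"ty":0,"tz":0,"rx":0,"ry":0,"rz":0},{"gripper":1,"tx":0,"ty":0,"tz":0,"rx":0,"ry":0,"rz":0},{"gripper":1,"tx":0,"ty":0,"tz":0.03,"rx":0,"ry":0,"rz":0},{"gripper":1,"tx":0,"ty":0,"tz":0.033,"rx":0,"ry":0,"rz":0},{"gripper":1,"tx":-0.01,"ty":0,"tz":0,"rx":0,"ry":0,"rz":0},{"gripper":1,"tx":-0.01,"ty":0,"tz":0,"rx":0,"ry":0,"rz":0},{"gripper":1,"tx":0,"ty":0,"tz":0,"rx":0,"ry":0,"rz":0}]'
python3 -m handwheel '[{"gripper":1,"tx":-0.012,"ty":0,"tz":0,"rx":0,"ry":0,"rz":0},{"gripper":1,"tx":-0.012,"ty":0,"tz":0,"rx":0,"ry":0,"rz":0},{"gripper":1,"tx":-0.012,"ty":0,"tz":0,"rx":0,"ry":0,"rz":0},{"gripper":1,"tx":-0.012,"ty":0,"tz":0,"rx":0,"ry":0,"rz":0},{"gripper":1,"tx":-0.01,"ty":0,"tz":0,"rx":0,"ry":0,"rz":0},{"gripper":1,"tx":-0.01,"ty":0,"tz":0,"rx":0,"ry":0,"rz":0},{"gripper":1,"tx":0,"ty":0,"tz":0,"rx":0,"ry":0,"rz":0}]'
python3 - <<'E'
from H import *
tpose(-105,96,30)
E
```

```text
t: 11.28
ee_pos: [515.1, 357.0, 273.4]
orientation: [0.066, -2.792, 0.006]
ft_force: [-0.4, -0.1, 0.2]
width: 0.5
t: 12.15
ee_pos: [577.7, 359.8, 248.7]
orientation: [0.067, -2.79, 0.008]
ft_force: [-0.3, -0.3, -0.2]
width: 0.7
target [553.9 359.   84.2]
t 12.15 shift tool mm [-34.1   0.4  -0.4] rot deg [ 0.18 -0.05 -0.03] | after rot, shift: [-34.1   0.4  -0.3] q [ 0.51  0.75  1.48  0.17  1.23 -1.19] w 0.7 F [-0.3 -0.3 -0.2]
```

```bash
python3 -m handwheel '[{"gripper":1,"tx":-0.01,"ty":0,"tz":0,"rx":0,"ry":0,"rz":0},{"gripper":1,"tx":-0.01,"ty":0,"tz":0,"rx":0,"ry":0,"rz":0},{"gripper":1,"tx":-0.005,"ty":0,"tz":0,"rx":0,"ry":0,"rz":0}]'
python3 -m handwheel '[{"gripper":1,"tx":-0.004,"ty":0,"tz":0,"rx":0,"ry":0,"rz":0}]'
python3 -m handwheel '[{"gripper":1,"tx":-0.003,"ty":0,"tz":0,"rx":0,"ry":0,"rz":0}]'
python3 -m handwheel '[{"gripper":1,"tx":-0.002,"ty":0,"tz":0,"rx":0,"ry":0,"rz":0}]'
python3 - <<'E'
from H import *
tpose(-105,96,30)
o=st();im=viewer.get_image("wrist");show(im,"w6.png")
im=viewer.get_image("scene");show(im,"s6.png",(260,180,400,280))
E
```

```text
t: 12.52
ee_pos: [601.2, 361.0, 240.3]
orientation: [0.067, -2.79, 0.008]
ft_force: [-1.7, -0.1, -0.2]
width: 0.3
t: 12.65
ee_pos: [604.7, 361.2, 239.0]
orientation: [0.067, -2.79, 0.008]
ft_force: [-0.1, 0.4, 0.3]
width: -0.1
t: 12.78
ee_pos: [607.1, 361.3, 238.1]
orientation: [0.067, -2.788, 0.008]
ft_force: [-8.5, -0.9, 8.8]
width: 0.0
t: 12.9
ee_pos: [607.8, 361.4, 237.9]
orientation: [0.067, -2.784, 0.009]
ft_force: [-11.4, -1.6, 12.0]
width: 0.4
target [553.9 359.   84.2]
t 12.9 shift tool mm [-2.1  0.2 -0.1] rot deg [ 0.14 -0.38 -0.01] | after rot, shift: [-2.1  0.2 -0.1] q [ 0.49  0.79  1.41  0.16  1.26 -1.2 ] w 0.4 F [-11.4  -1.6  12. ]
```

View pics/w6.png

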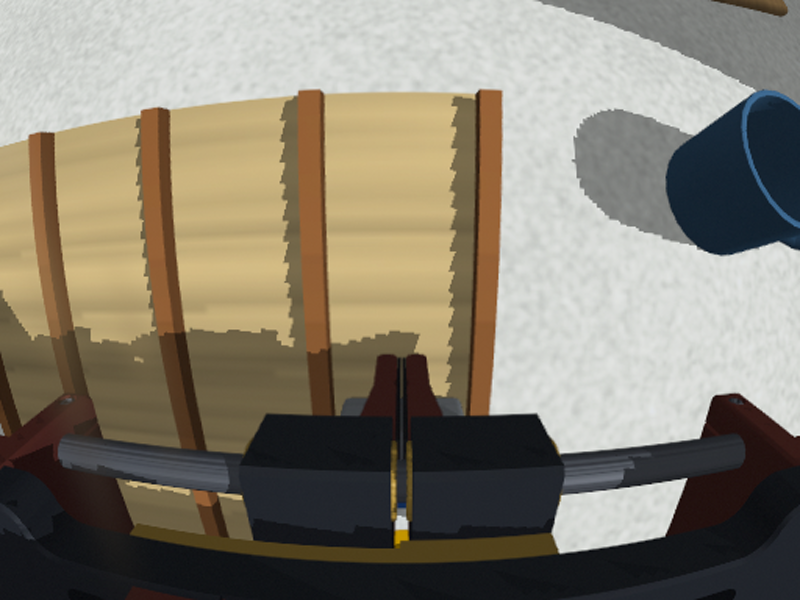

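View pics/s6.png

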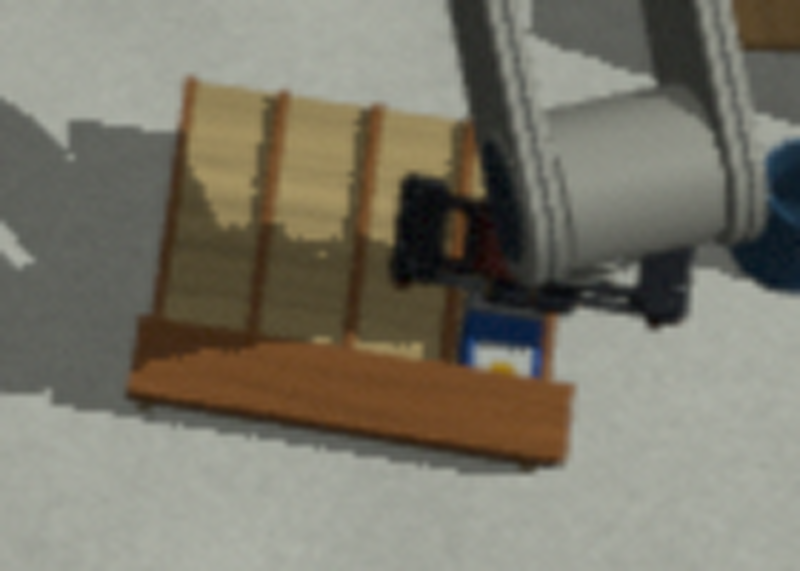

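```bash
python3 -m handwheel '[{"gripper":1,"tx":0.01,"ty":0,"tz":0,"rx":0,"ry":0,"rz":0},{"gripper":1,"tx":0.02,"ty":0,"tz":0,"rx":0,"ry":0,"rz":0},{"gripper":1,"tx":0.03,"ty":0,"tz":-0.03,"rx":0,"ry":0,"rz":0},{"gripper":0,"tx":0.03,"ty":0,"tz":-0.04,"rx":0,"ry":0,"rz":0},{"gripper":0,"tx":0.02,"ty":0,"tz":-0.04,"rx":0,"ry":0,"rz":0},{"gripper":0,"tx":0,"ty":0,"tz":-0.04,"rx":0,"ry":0,"rz":0},{"gripper":0,"tx":0,"ty":0,"tz":0,"rx":0,"ry":0,"rz":0}]'
cat >> H.py <<'E'
def tincheck(P,lane):
    o,x,y,z=tray(); Q=P.reshape(-1,3)-o; q=np.stack([Q@x,Q@y,Q@z],1); q=q[~np.isnan(q[:,0])]
    s=q[(abs(q[:,1]-lane)<30)&(q[:,2]>26)&(q[:,2]<37)&(q[:,0]>-215)&(q[:,0]<-42)]
    if len(s)<20: print("few",len(s)); return
    A=np.c_[s[:,:2],np.ones(len(s))]; co=np.linalg.lstsq(A,s[:,2],rcond=None)[0]
    print("lane",lane,len(s),"x range",np.percentile(s[:,0],[1,99]).round(1),"y",np.percentile(s[:,1],[1,50,99]).round(1),"z",np.median(s[:,2]).round(1),"slopes",co[:2].round(3))
E
python3 - <<'E'
from H import *
o=st();im=viewer.get_image("wrist");show(im,"w7.png");P=cloud(im,o);tincheck(P,96)
im=viewer.get_image("top");P=cloud(im);tincheck(P,96);tins(im["image"],P,dict(red=(570,-106),green=(436,-110)));show(im,"t7.png",(130,100,330,250))
E
```

```text
t: 13.88
ee_pos: [558.2, 358.8, 420.0]
orientation: [0.068, -2.797, 0.003]
ft_force: [0.0, -0.4, -0.7]
width: 36.8
lane 96 486 x range [-97.4 -82.1] y [ 72.6  95.9 119.1] z 30.6 slopes [ 0.141 -0.003]
lane 96 64 x range [-100.8  -42.3] y [72.8 79.8 86.7] z 30.3 slopes [0.025 0.068]
red 396 mean [ 563.  -107.7   31.3] rect [ 564.2 -108.1] [94.4 51.1] 62.5 lid deg -118.0 sat 154.0 12.0
green 410 mean [ 434.3 -115.4   31.8] rect [ 435.4 -116.2] [94.9 50.7] 82.8 lid deg -97.8 sat 92.0 11.0
```

View pics/w7.png

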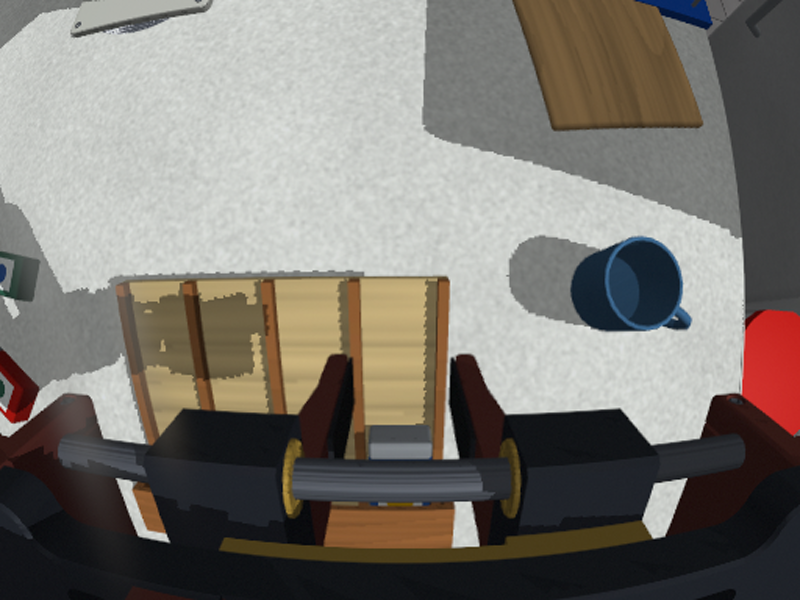

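View pics/t7.png

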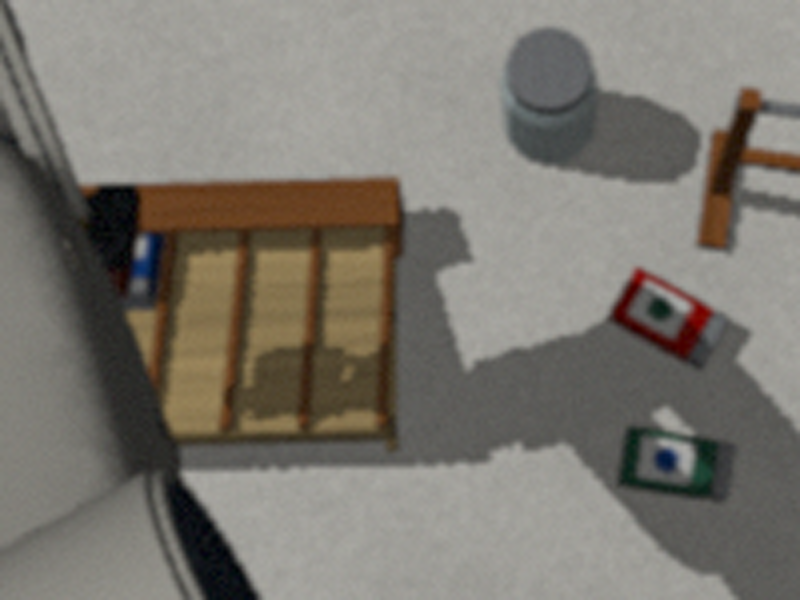

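```bash
cat >> H.py <<'E'
def fpose(xt,yt,h):
    o,x,y,z=tray(); print("target",(o+x*xt+y*yt+z*h).round(1)); return to(o+x*xt+y*yt+z*h,-z,tx_dir=x)
def vpose(x,y,h,deg):
    a=math.radians(deg); return to([x,y,h],[0,0,-1],tx_dir=[math.cos(a),math.sin(a),0])
E
python3 - <<'E'
from H import *
vpose(564,-108,240,62)
E
```

```text
t 13.97 shift tool mm [  10.4 -466.1   16. ] rot deg [-21.03 -12.19 119.3 ] | after rot, shift: [-408.4  225.1   12.8] q [ 0.52  0.53  1.44  0.16  1.48 -1.14] w 44.8 F [-1.  -0.3 -1. ]
```

```bash
python3 -m handwheel '[{"gripper":0,"tx":0,"ty":0,"tz":0,"rx":-1.75,"ry":-1.02,"rz":9.94},{"gripper":0,"tx":0,"ty":0,"tz":0,"rx":-1.75,"ry":-1.02,"rz":9.94},{"gripper":0,"tx":0,"ty":0,"tz":0,"rx":-1.75,"ry":-1.02,"rz":9.94},{"gripper":0,"tx":0,"ty":0,"tz":0,"rx":-1.75,"ry":-1.02,"rz":9.94},{"gripper":0,"tx":0,"ty":0,"tz":0,"rx":-1.75,"ry":-1.02,"rz":9.94},{"gripper":0,"tx":0,"ty":0,"tz":0,"rx":-1.75,"ry":-1.02,"rz":9.94},{"gripper":0,"tx":0,"ty":0,"tz":0,"rx":-1.75,"ry":-1.02,"rz":9.94},{"gripper":0,"tx":0,"ty":0,"tz":0,"rx":-1.75,"ry":-1.02,"rz":9.94}]'
python3 -m handwheel '[{"gripper":0,"tx":0,"ty":0,"tz":0,"rx":-1.75,"ry":-1.02,"rz":9.94},{"gripper":0,"tx":0,"ty":0,"tz":0,"rx":-1.75,"ry":-1.02,"rz":9.94},{"gripper":0,"tx":0,"ty":0,"tz":0,"rx":-1.75,"ry":-1.02,"rz":9.94},{"gripper":0,"tx":0,"ty":0,"tz":0,"rx":-1.75,"ry":-1.02,"rz":9.94},{"gripper":0,"tx":-0.045,"ty":0.025,"tz":0,"rx":0,"ry":0,"rz":0},{"gripper":0,"tx":-0.045,"ty":0.025,"tz":0,"rx":0,"ry":0,"rz":0},{"gripper":0,"tx":-0.045,"ty":0.025,"tz":0,"rx":0,"ry":0,"rz":0},{"gripper":0,"tx":-0.045,"ty":0.025,"tz":0,"rx":0,"ry":0,"rz":0}]'
python3 - <<'E'
from H import *
vpose(564,-108,240,62)
E
```

```text
t: 14.98
ee_pos: [556.7, 358.1, 413.7]
orientation: [-1.9, -2.326, 0.009]
ft_force: [-0.7, -0.7, 1.1]
width: 88.0
t: 15.98
ee_pos: [560.3, 151.0, 414.2]
orientation: [-2.692, -1.619, 0.006]
ft_force: [-0.1, 0.1, -0.9]
width: 88.1
t 15.97 shift tool mm [-227.1  124.6   11.6] rot deg [-0.14  0.17  0.07] | after rot, shift: [-227.   124.9   11.2] q [ 0.24  0.35  1.72 -0.    1.08  0.73] w 88.1 F [-0.1  0.1 -0.9]
```

```bash
python3 -m handwheel '[{"gripper":0,"tx":-0.045,"ty":0.025,"tz":0,"rx":0,"ry":0,"rz":0},{"gripper":0,"tx":-0.045,"ty":0.025,"tz":0,"rx":0,"ry":0,"rz":0},{"gripper":0,"tx":-0.045,"ty":0.025,"tz":0,"rx":0,"ry":0,"rz":0},{"gripper":0,"tx":-0.045,"ty":0.025,"tz":0,"rx":0,"ry":0,"rz":0},{"gripper":0,"tx":-0.045,"ty":0.025,"tz":0,"rx":0,"ry":0,"rz":0},{"gripper":0,"tx":0,"ty":0,"tz":0.01,"rx":0,"ry":0,"rz":0},{"gripper":0,"tx":0,"ty":0,"tz":0,"rx":0,"ry":0,"rz":0}]'
python3 - <<'E'
from H import *
o=st();im=viewer.get_image("wrist");show(im,"w8.png");P=cloud(im,o)
d=tins(im["image"],P,dict(red=(564,-108)))
vpose(564,-108,34,62)
E
```

```text
t: 16.85
ee_pos: [565.3, -104.3, 404.1]
orientation: [-2.691, -1.617, 0.006]
ft_force: [0.4, 0.6, -0.4]
width: 87.9
red 3078 mean [ 568.1 -108.2   32.2] rect [ 567.  -110.8] [96.2 49.5] 61.2 lid deg -119.1 sat 225.0 17.0
t 16.9 shift tool mm [ -4.1   1.2 207.9] rot deg [-0.18  0.08  0.06] | after rot, shift: [ -4.4   0.5 207.9] q [-0.2   0.35  1.74 -0.    1.05  0.29] w 87.6 F [-0.9  0.4  0. ]
```

View pics/w8.png

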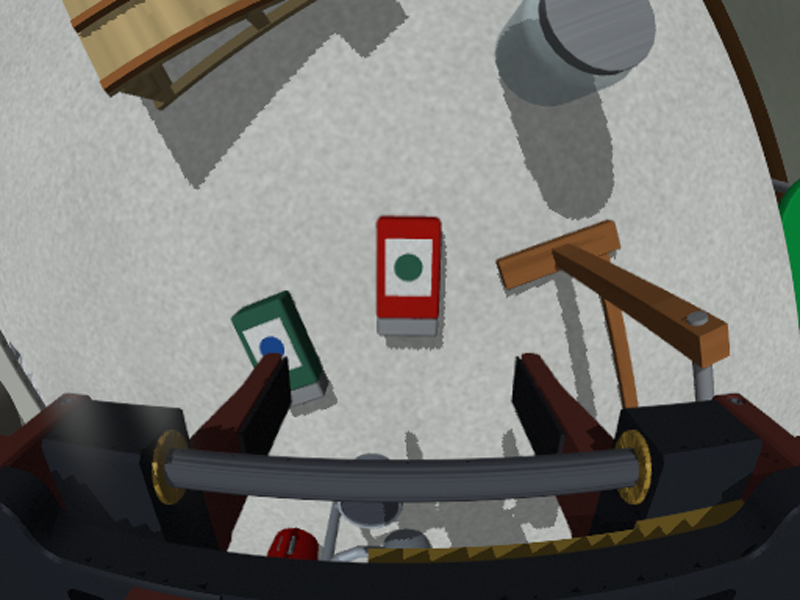

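```bash
python3 - <<'E'
from H import *
vpose(565.5,-109,34,61.5)
E
python3 -m handwheel '[{"gripper":0,"tx":-0.004,"ty":0.002,"tz":0.04,"rx":0,"ry":0,"rz":0.5},{"gripper":0,"tx":0,"ty":0,"tz":0.04,"rx":0,"ry":0,"rz":0},{"gripper":0,"tx":0,"ty":0,"tz":0.04,"rx":0,"ry":0,"rz":0},{"gripper":0,"tx":0,"ty":0,"tz":0.04,"rx":0,"ry":0,"rz":0},{"gripper":0,"tx":0,"ty":0,"tz":0.03,"rx":0,"ry":0,"rz":0},{"gripper":0,"tx":0,"ty":0,"tz":0.017,"rx":0,"ry":0,"rz":0},{"gripper":0,"tx":0,"ty":0,"tz":0,"rx":0,"ry":0,"rz":0}]'
python3 -m handwheel '[{"gripper":1,"tx":0,"ty":0,"tz":0,"rx":0,"ry":0,"rz":0},{"gripper":1,"tx":0,"ty":0,"tz":0,"rx":0,"ry":0,"rz":0},{"gripper":1,"tx":0,"ty":0,"tz":0,"rx":0,"ry":0,"rz":0},{"gripper":1,"tx":0,"ty":0,"tz":0,"rx":0,"ry":0,"rz":0},{"gripper":1,"tx":0,"ty":0,"tz":0,"rx":0,"ry":0,"rz":0},{"gripper":1,"tx":0,"ty":0,"tz":0,"rx":0,"ry":0,"rz":0}]'
python3 -m handwheel '[{"gripper":1,"tx":0,"ty":0,"tz":-0.03,"rx":0,"ry":0,"rz":0},{"gripper":1,"tx":0,"ty":0,"tz":-0.03,"rx":0,"ry":0,"rz":0},{"gripper":1,"tx":0,"ty":0,"tz":-0.03,"rx":0,"ry":0,"rz":0},{"gripper":1,"tx":0,"ty":0,"tz":-0.04,"rx":0,"ry":0,"rz":0},{"gripper":1,"tx":0,"ty":0,"tz":-0.04,"rx":0,"ry":0,"rz":0},{"gripper":1,"tx":0,"ty":0,"tz":-0.03,"rx":0,"ry":0,"rz":0},{"gripper":1,"tx":0,"ty":0,"tz":-0.02,"rx":0,"ry":0,"rz":0},{"gripper":1,"tx":0,"ty":0,"tz":0,"rx":0,"ry":0,"rz":0}]'
python3 - <<'E'
from H import *
o=st();im=viewer.get_image("wrist");show(im,"w9.png")
W=cloud(im,o);Rm=R.from_rotvec(o["orientation"]).as_matrix()
t=(W.reshape(-1,3)-o["ee_pos"])@Rm
s=t[(abs(t[:,1])<40)&(t[:,2]>150)&(t[:,2]<175)&(t[:,0]>15)&(t[:,0]<60)]
print("tin in tool: y",np.percentile(s[:,1],[1,50,99]).round(1),"x",np.percentile(s[:,0],[1,99]).round(1),"z",np.percentile(s[:,2],[5,50,95]).round(1),len(s))
fpose(-152.5,-96,114)
E
```

```text
t 16.9 shift tool mm [ -4.3   3.  207.9] rot deg [-0.18  0.08  0.56] | after rot, shift: [ -4.6   2.4 207.9] q [-0.2   0.35  1.74 -0.    1.05  0.29] w 87.6 F [-0.9  0.4  0. ]
t: 17.77
ee_pos: [565.8, -108.4, 198.6]
orientation: [-2.698, -1.608, 0.003]
ft_force: [0.3, 0.1, -0.3]
width: 87.8
t: 18.52
ee_pos: [566.2, -109.5, 199.9]
orientation: [2.699, 1.606, -0.0]
ft_force: [-0.8, -0.5, 6.3]
width: 49.6
t: 19.52
ee_pos: [566.3, -109.3, 420.6]
orientation: [2.698, 1.606, 0.002]
ft_force: [0.5, 0.7, -1.9]
width: 49.8
tin in tool: y [-23.1   1.   25.1] x [15.4 46.9] z [166.5 167.6 169.9] 5663
target [547.5 166.4 179.4]
t 19.57 shift tool mm [262.6 -99.8  86.6] rot deg [ 10.31 -18.23  58.1 ] | after rot, shift: [  77.7 -276.2   64. ] q [-0.21  0.34  1.73 -0.    1.08  0.29] w 49.6 F [-0.7  0.6 -1.1]
```

View pics/w9.png

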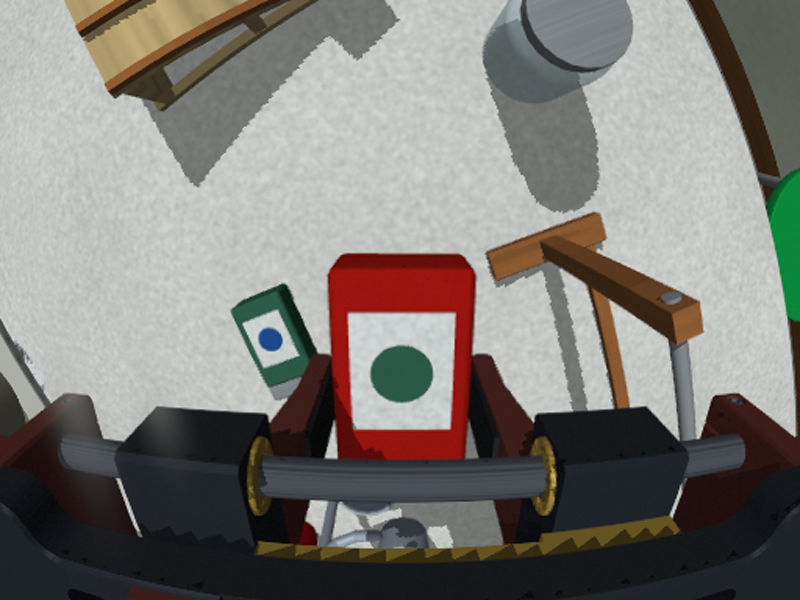

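```bash
python3 -m handwheel '[{"gripper":1,"tx":0,"ty":0,"tz":0,"rx":1.47,"ry":-2.60,"rz":8.3},{"gripper":1,"tx":0,"ty":0,"tz":0,"rx":1.47,"ry":-2.60,"rz":8.3},{"gripper":1,"tx":0,"ty":0,"tz":0,"rx":1.47,"ry":-2.60,"rz":8.3},{"gripper":1,"tx":0,"ty":0,"tz":0,"rx":1.47,"ry":-2.60,"rz":8.3},{"gripper":1,"tx":0,"ty":0,"tz":0,"rx":1.47,"ry":-2.60,"rz":8.3},{"gripper":1,"tx":0,"ty":0,"tz":0,"rx":1.47,"ry":-2.60,"rz":8.3},{"gripper":1,"tx":0,"ty":0,"tz":0,"rx":1.47,"ry":-2.60,"rz":8.3},{"gripper":1,"tx":0,"ty":-0.03,"tz":0,"rx":0,"ry":0,"rz":0}]'
python3 -m handwheel '[{"gripper":1,"tx":0,"ty":-0.05,"tz":0,"rx":0,"ry":0,"rz":0},{"gripper":1,"tx":0,"ty":-0.05,"tz":0,"rx":0,"ry":0,"rz":0},{"gripper":1,"tx":0.02,"ty":-0.05,"tz":0,"rx":0,"ry":0,"rz":0},{"gripper":1,"tx":0.03,"ty":-0.05,"tz":0.02,"rx":0,"ry":0,"rz":0},{"gripper":1,"tx":0.02,"ty":-0.03,"tz":0.02,"rx":0,"ry":0,"rz":0},{"gripper":1,"tx":0,"ty":0,"tz":0,"rx":0,"ry":0,"rz":0}]'
python3 - <<'E'
from H import *
fpose(-152.5,-96,45)
o=st();im=viewer.get_image("wrist");show(im,"w10.png");P=cloud(im,o);fitrack(P)
E
```

```text
t: 20.58
ee_pos: [564.5, -80.1, 417.3]
orientation: [3.084, 0.069, -0.55]
ft_force: [0.8, 0.8, -0.5]
width: 49.8
t: 21.32
ee_pos: [604.5, 154.8, 353.7]
orientation: [3.081, 0.08, -0.554]
ft_force: [-0.1, -0.9, -0.4]
width: 49.4
target [523.9 165.3 114.6]
t 21.32 shift tool mm [  7.4 -14.5  89. ] rot deg [0.1  0.33 0.14] | after rot, shift: [  6.8 -14.4  89.1] q [0.22 0.55 1.57 0.06 1.37 1.72] w 49.4 F [-0.1 -0.9 -0.4]
floor pts 21675 h med -0.11 slopes [-0.0003  0.0011 -0.0131]
 div -128 840 y med -128.5 slope 0.005 xrange -129.0 -46.0
 div -64 1295 y med -64.6 slope -0.005 xrange -193.0 -45.0
 div 0 1454 y med -1.2 slope -0.0 xrange -212.0 -45.0
 div 64 1216 y med 62.4 slope 0.002 xrange -212.0 -45.0
 div 128 647 y med 125.9 slope 0.002 xrange -212.0 -97.0
 high edge x 1% -215.7
```

View pics/w10.png

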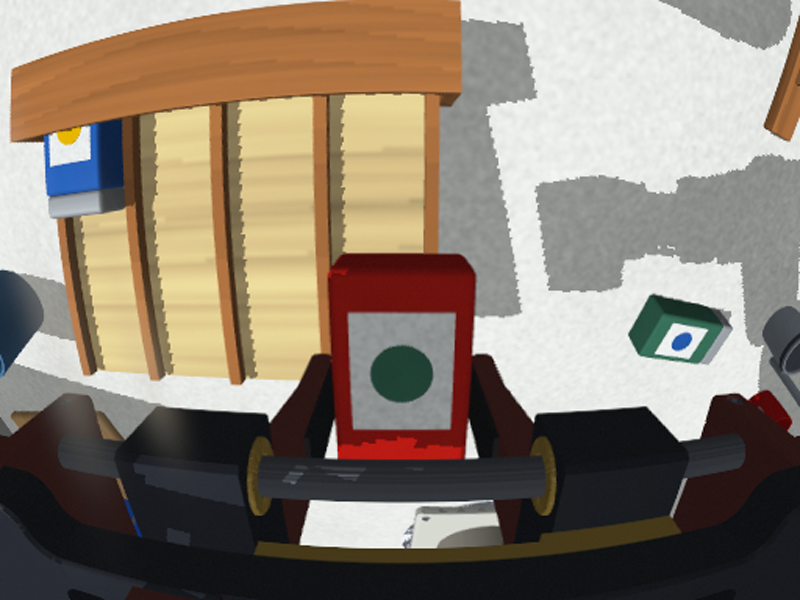

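```bash
python3 -m handwheel '[{"gripper":1,"tx":0.007,"ty":-0.014,"tz":0.02,"rx":0.1,"ry":0.3,"rz":0.1},{"gripper":1,"tx":0,"ty":0,"tz":0.03,"rx":0,"ry":0,"rz":0},{"gripper":1,"tx":0,"ty":0,"tz":0.025,"rx":0,"ry":0,"rz":0},{"gripper":1,"tx":0,"ty":0,"tz":0.014,"rx":0,"ry":0,"rz":0},{"gripper":1,"tx":0,"ty":0,"tz":0,"rx":0,"ry":0,"rz":0}]'
python3 - <<'E'
from H import *
fpose(-152.5,-96.5,37)
E
python3 -m handwheel '[{"gripper":1,"tx":0,"ty":0,"tz":0.004,"rx":0,"ry":0,"rz":0},{"gripper":1,"tx":0,"ty":0,"tz":0,"rx":0,"ry":0,"rz":0}]'
python3 -m handwheel '[{"gripper":1,"tx":0,"ty":0,"tz":0.002,"rx":0,"ry":0,"rz":0},{"gripper":1,"tx":0,"ty":0,"tz":0,"rx":0,"ry":0,"rz":0}]'
python3 - <<'E'
from H import *
fpose(-152.5,-96.5,37)
E
```

```text
t: 22.0
ee_pos: [580.8, 165.1, 271.4]
orientation: [3.087, 0.071, -0.539]
ft_force: [0.3, 0.8, -1.2]
width: 49.7
target [521.2 164.6 107. ]
t 22.0 shift tool mm [ 0.3 -2.4 11.8] rot deg [-0.09 -0.24 -0.15] | after rot, shift: [ 0.4 -2.4 11.8] q [0.24 0.63 1.66 0.07 1.2  1.73] w 49.7 F [ 0.3  0.8 -1.2]
t: 22.25
ee_pos: [580.1, 165.8, 268.6]
orientation: [3.088, 0.072, -0.535]
ft_force: [0.3, 0.1, -1.3]
width: 49.7
t: 22.5
ee_pos: [579.1, 165.9, 266.2]
orientation: [3.087, 0.073, -0.537]
ft_force: [0.9, 0.7, -1.5]
width: 49.6
target [521.2 164.6 107. ]
t 22.5 shift tool mm [ 0.1 -1.6  6.4] rot deg [-0.1  -0.33 -0.09] | after rot, shift: [ 0.2 -1.6  6.4] q [0.24 0.63 1.66 0.07 1.18 1.73] w 49.6 F [ 0.9  0.7 -1.5]
```

```bash
python3 -m handwheel '[{"gripper":1,"tx":0,"ty":-0.0015,"tz":0.003,"rx":0,"ry":-0.3,"rz":0},{"gripper":1,"tx":0,"ty":0,"tz":0.002,"rx":0,"ry":0,"rz":0},{"gripper":1,"tx":0,"ty":0,"tz":0,"rx":0,"ry":0,"rz":0}]'
python3 -m handwheel '[{"gripper":1,"tx":0,"ty":0,"tz":0.0015,"rx":0,"ry":0,"rz":0},{"gripper":1,"tx":0,"ty":0,"tz":0,"rx":0,"ry":0,"rz":0}]'
python3 -m handwheel '[{"gripper":1,"tx":0,"ty":0,"tz":0.001,"rx":0,"ry":0,"rz":0},{"gripper":1,"tx":0,"ty":0,"tz":0,"rx":0,"ry":0,"rz":0}]'
python3 - <<'E'
from H import *
fpose(-152.5,-96.5,37)
E
```

```text
t: 22.88
ee_pos: [577.2, 167.3, 261.1]
orientation: [3.086, 0.073, -0.546]
ft_force: [-0.3, -0.6, -1.3]
width: 49.9
t: 23.12
ee_pos: [576.8, 167.2, 259.9]
orientation: [3.086, 0.072, -0.545]
ft_force: [-0.2, 0.7, -1.5]
width: 49.9
t: 23.38
ee_pos: [576.7, 167.3, 259.6]
orientation: [3.086, 0.073, -0.544]
ft_force: [-0.5, -0.9, 2.6]
width: 49.5
target [521.2 164.6 107. ]
t 23.38 shift tool mm [ 0.1 -0.1 -0.7] rot deg [-0.1  -0.05 -0.09] | after rot, shift: [ 0.1 -0.1 -0.7] q [0.25 0.64 1.67 0.08 1.17 1.73] w 49.5 F [-0.5 -0.9  2.6]
```

Contact is light. I'll release, retreat up the slope, close and push. The tool is turned round for this lane, so up-slope is -tx.

```bash
python3 -m handwheel '[{"gripper":0.25,"tx":0,"ty":0,"tz":0,"rx":0,"ry":0,"rz":0},{"gripper":0.25,"tx":0,"ty":0,"tz":0,"rx":0,"ry":0,"rz":0},{"gripper":0.25,"tx":0,"ty":0,"tz":0,"rx":0,"ry":0,"rz":0},{"gripper":0.25,"tx":0,"ty":0,"tz":-0.03,"rx":0,"ry":0,"rz":0},{"gripper":0.25,"tx":0,"ty":0,"tz":-0.03,"rx":0,"ry":0,"rz":0},{"gripper":1,"tx":-0.04,"ty":0,"tz":0,"rx":0,"ry":0,"rz":0},{"gripper":1,"tx":-0.035,"ty":0,"tz":0,"rx":0,"ry":0,"rz":0},{"gripper":1,"tx":0,"ty":0,"tz":0,"rx":0,"ry":0,"rz":0}]'
python3 -m handwheel '[{"gripper":1,"tx":0,"ty":0,"tz":0,"rx":0,"ry":0,"rz":0},{"gripper":1,"tx":0,"ty":0,"tz":0,"rx":0,"ry":0,"rz":0},{"gripper":1,"tx":0,"ty":0,"tz":0,"rx":0,"ry":0,"rz":0},{"gripper":1,"tx":0,"ty":0,"tz":0,"rx":0,"ry":0,"rz":0}]'
python3 - <<'E'
from H import *
fpose(-228,-96.5,30)
o=st();im=viewer.get_image("wrist");show(im,"w11.png")
E
```

```text
t: 24.38
ee_pos: [525.2, 164.8, 341.9]
orientation: [3.086, 0.073, -0.545]
ft_force: [0.5, -0.8, 0.1]
width: 39.2
t: 24.88
ee_pos: [526.9, 164.8, 340.8]
orientation: [3.086, 0.072, -0.546]
ft_force: [0.0, -0.6, 0.2]
width: 1.3
target [447.9 161.  126.4]
t 24.88 shift tool mm [-0.7 -0.  65.5] rot deg [-0.1   0.   -0.11] | after rot, shift: [-0.7 -0.1 65.5] q [0.26 0.47 1.75 0.08 1.27 1.75] w 1.3 F [ 0.  -0.6  0.2]
```

View pics/w11.png

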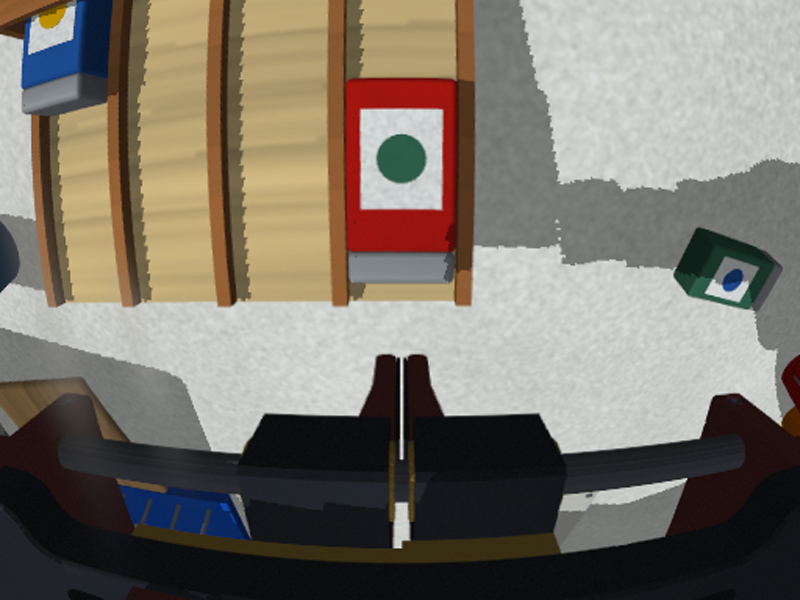

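```bash
python3 -m handwheel '[{"gripper":1,"tx":0,"ty":0,"tz":0.03,"rx":0,"ry":0,"rz":0},{"gripper":1,"tx":0,"ty":0,"tz":0.034,"rx":0,"ry":0,"rz":0},{"gripper":1,"tx":0.01,"ty":0,"tz":0,"rx":0,"ry":0,"rz":0},{"gripper":1,"tx":0.01,"ty":0,"tz":0,"rx":0,"ry":0,"rz":0},{"gripper":1,"tx":0.012,"ty":0,"tz":0,"rx":0,"ry":0,"rz":0},{"gripper":1,"tx":0.012,"ty":0,"tz":0,"rx":0,"ry":0,"rz":0},{"gripper":1,"tx":0.012,"ty":0,"tz":0,"rx":0,"ry":0,"rz":0},{"gripper":1,"tx":0.012,"ty":0,"tz":0,"rx":0,"ry":0,"rz":0}]'
python3 -m handwheel '[{"gripper":1,"tx":0.012,"ty":0,"tz":0,"rx":0,"ry":0,"rz":0},{"gripper":1,"tx":0.012,"ty":0,"tz":0,"rx":0,"ry":0,"rz":0},{"gripper":1,"tx":0.01,"ty":0,"tz":0,"rx":0,"ry":0,"rz":0},{"gripper":1,"tx":0.008,"ty":0,"tz":0,"rx":0,"ry":0,"rz":0}]'
python3 - <<'E'
from H import *
fpose(-107,-96.5,30)
E
```

```text
t: 25.92
ee_pos: [569.4, 166.9, 257.5]
orientation: [3.086, 0.072, -0.545]
ft_force: [-0.4, 0.3, 0.0]
width: 0.4
t: 26.42
ee_pos: [608.5, 168.8, 243.0]
orientation: [3.086, 0.072, -0.545]
ft_force: [-1.0, -0.2, 0.8]
width: 0.6
target [561.5 166.6  84.9]
t 26.43 shift tool mm [10.  -0.1  1.7] rot deg [-0.1  -0.02 -0.1 ] | after rot, shift: [10.  -0.1  1.7] q [0.24 0.7  1.6  0.07 1.19 1.72] w 0.6 F [-1.  -0.2  0.8]
```

```bash
python3 -m handwheel '[{"gripper":1,"tx":0.006,"ty":0,"tz":0,"rx":0,"ry":0,"rz":0}]'
python3 -m handwheel '[{"gripper":1,"tx":0.003,"ty":0,"tz":0,"rx":0,"ry":0,"rz":0}]'
python3 -m handwheel '[{"gripper":1,"tx":0.002,"ty":0,"tz":0,"rx":0,"ry":0,"rz":0}]'
python3 -m handwheel '[{"gripper":1,"tx":0.001,"ty":0,"tz":0,"rx":0,"ry":0,"rz":0}]'
python3 - <<'E'
from H import *
fpose(-107,-96.5,30)
E
```

```text
t: 26.55
ee_pos: [614.0, 169.0, 241.0]
orientation: [3.086, 0.072, -0.545]
ft_force: [-0.2, 0.6, 0.0]
width: 0.1
t: 26.68
ee_pos: [616.6, 169.2, 240.1]
orientation: [3.086, 0.072, -0.545]
ft_force: [-0.3, -0.4, -0.0]
width: 0.7
t: 26.8
ee_pos: [617.5, 169.2, 239.8]
orientation: [3.085, 0.072, -0.551]
ft_force: [-8.3, 0.5, 10.3]
width: 0.4
t: 26.92
ee_pos: [617.8, 169.2, 239.6]
orientation: [3.084, 0.072, -0.554]
ft_force: [-10.3, -0.8, 11.7]
width: 0.6
target [561.5 166.6  84.9]
t 26.93 shift tool mm [ 0.1 -0.1  1.7] rot deg [-0.08  0.3  -0.09] | after rot, shift: [ 0.1 -0.1  1.7] q [0.24 0.72 1.57 0.07 1.2  1.72] w 0.6 F [-10.3  -0.8  11.7]
```

```bash
python3 -m handwheel '[{"gripper":1,"tx":-0.01,"ty":0,"tz":0,"rx":0,"ry":0,"rz":0},{"gripper":1,"tx":-0.02,"ty":0,"tz":0,"rx":0,"ry":0,"rz":0},{"gripper":1,"tx":-0.03,"ty":0,"tz":-0.03,"rx":0,"ry":0,"rz":0},{"gripper":0,"tx":-0.03,"ty":0,"tz":-0.04,"rx":0,"ry":0,"rz":0},{"gripper":0,"tx":-0.02,"ty":0,"tz":-0.04,"rx":0,"ry":0,"rz":0},{"gripper":0,"tx":0,"ty":0,"tz":-0.05,"rx":0,"ry":0,"rz":0},{"gripper":0,"tx":0,"ty":0,"tz":0,"rx":0,"ry":0,"rz":0}]'
python3 - <<'E'
from H import *
o=st();im=viewer.get_image("wrist");show(im,"w12.png");P=cloud(im,o);tincheck(P,-96);tincheck(P,96)
im=viewer.get_image("top");P=cloud(im);d=tins(im["image"],P,dict(green=(436,-110)));show(im,"t12.png",(130,100,330,250));tincheck(P,-96)
vpose(435,-116,240,82)
E
```

```text
t: 27.8
ee_pos: [571.9, 167.0, 431.5]
orientation: [3.09, 0.073, -0.532]
ft_force: [-1.1, -0.1, -0.4]
width: 36.8
lane -96 2389 x range [-95.8 -42.8] y [-121.2  -96.5  -72.8] z 31.6 slopes [ 0.027 -0.001]
lane 96 1650 x range [-96.1 -42.7] y [ 70.7  92.6 119.4] z 31.4 slopes [0.027 0.018]
green 364 mean [ 449.3 -141.4   31.9] rect [ 451.  -143.4] [87.2 50.9] 81.3 lid deg -101.7 sat 78.0 42.0
few 0
t 27.9 shift tool mm [-131.3  276.1   73.2] rot deg [-13.87  16.62 -78.45] | after rot, shift: [-298.8  -94.7   24.3] q [0.25 0.42 1.59 0.07 1.47 1.75] w 45.2 F [-0.2 -0.4 -0.5]
```

View pics/w12.png

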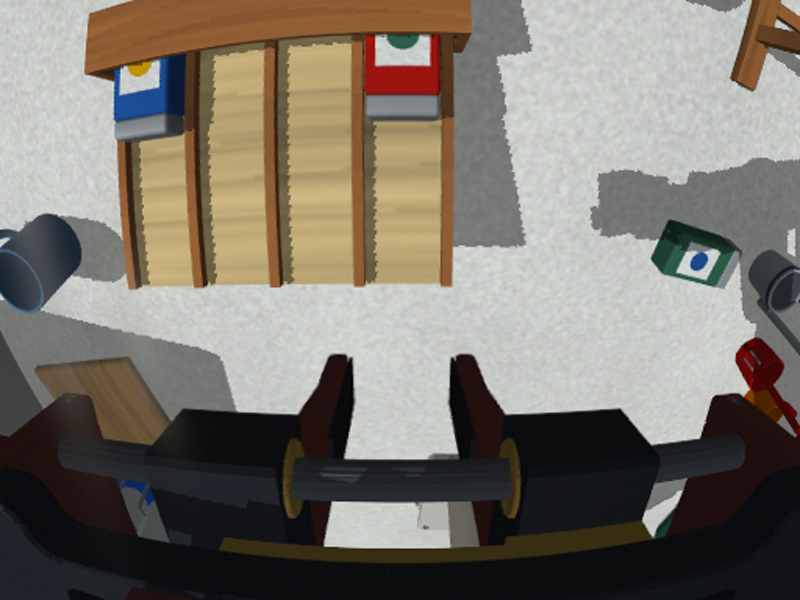

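View pics/t12.png

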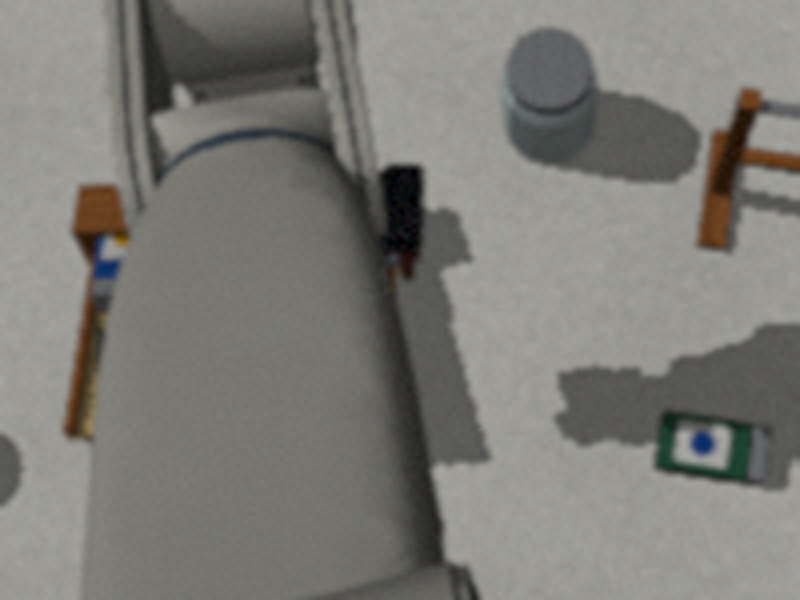

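The green tin has been knocked aside and is now near (450,-146). I'll go above it and measure it again.

```bash
python3 -m handwheel '[{"gripper":0,"tx":0,"ty":0,"tz":0,"rx":-1.73,"ry":2.08,"rz":-9.8},{"gripper":0,"tx":0,"ty":0,"tz":0,"rx":-1.73,"ry":2.08,"rz":-9.8},{"gripper":0,"tx":0,"ty":0,"tz":0,"rx":-1.73,"ry":2.08,"rz":-9.8},{"gripper":0,"tx":0,"ty":0,"tz":0,"rx":-1.73,"ry":2.08,"rz":-9.8},{"gripper":0,"tx":0,"ty":0,"tz":0,"rx":-1.73,"ry":2.08,"rz":-9.8},{"gripper":0,"tx":0,"ty":0,"tz":0,"rx":-1.73,"ry":2.08,"rz":-9.8},{"gripper":0,"tx":0,"ty":0,"tz":0,"rx":-1.73,"ry":2.08,"rz":-9.8},{"gripper":0,"tx":0,"ty":0,"tz":0,"rx":-1.73,"ry":2.08,"rz":-9.8}]'
python3 - <<'E'
from H import *
vpose(450,-147,250,81)
E
```

```text
t: 28.9
ee_pos: [569.8, 166.7, 425.0]
orientation: [-2.364, -2.065, 0.004]
ft_force: [0.5, -0.0, 0.2]
width: 87.6
t 28.9 shift tool mm [-327.   -76.6   12.4] rot deg [-0.19  0.02  1.28] | after rot, shift: [-328.6  -69.3   12. ] q [0.26 0.36 1.68 0.   1.11 0.4 ] w 87.6 F [ 0.5 -0.   0.2]
```

```bash
python3 -m handwheel '[{"gripper":0,"tx":-0.048,"ty":-0.01,"tz":0,"rx":0,"ry":0,"rz":0.6},{"gripper":0,"tx":-0.048,"ty":-0.01,"tz":0,"rx":0,"ry":0,"rz":0.6},{"gripper":0,"tx":-0.048,"ty":-0.01,"tz":0,"rx":0,"ry":0,"rz":0},{"gripper":0,"tx":-0.048,"ty":-0.01,"tz":0,"rx":0,"ry":0,"rz":0},{"gripper":0,"tx":-0.048,"ty":-0.01,"tz":0,"rx":0,"ry":0,"rz":0},{"gripper":0,"tx":-0.048,"ty":-0.01,"tz":0,"rx":0,"ry":0,"rz":0},{"gripper":0,"tx":-0.04,"ty":-0.01,"tz":0,"rx":0,"ry":0,"rz":0},{"gripper":0,"tx":0,"ty":0,"tz":0,"rx":0,"ry":0,"rz":0}]'
python3 - <<'E'
from H import *
o=st();im=viewer.get_image("wrist");show(im,"w13.png");P=cloud(im,o)
d=tins(im["image"],P,dict(green=(450,-147)))
im=viewer.get_image("top");P=cloud(im);d=tins(im["image"],P,dict(green=(450,-147)))
vpose(450,-147,34,81)
E
```

```text
t: 29.9
ee_pos: [448.6, -147.7, 425.6]
orientation: [-2.394, -2.028, 0.004]
ft_force: [0.4, 0.3, -0.0]
width: 87.5
green 2760 mean [ 452.5 -147.5   32.2] rect [ 452.3 -149.8] [95.2 50.1] 82.4 lid deg -97.7 sat 130.0 17.0Traceback (most recent call last):
  File "<stdin>", line 4, in <module>
  File "H.py", line 37, in tins
    l,lab,s4,cen=cv2.connectedComponentsWithStats(m.astype(np.uint8)); m=lab==1+s4[1:,4].argmax()
                                                                                ~~~~~~~~~~~~~~~^^
ValueError: attempt to get argmax of an empty sequence
```

View pics/w13.png

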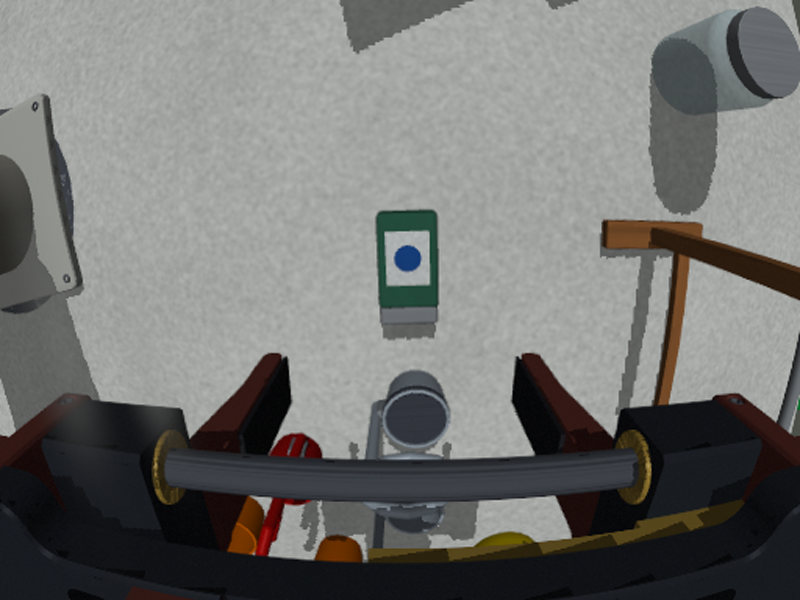

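```bash
python3 - <<'E'
from H import *
vpose(451.5,-147.8,34,82)
E
python3 -m handwheel '[{"gripper":0,"tx":0,"ty":0.0025,"tz":0.05,"rx":0,"ry":0,"rz":-1.0},{"gripper":0,"tx":0,"ty":0,"tz":0.05,"rx":0,"ry":0,"rz":0},{"gripper":0,"tx":0,"ty":0,"tz":0.05,"rx":0,"ry":0,"rz":0},{"gripper":0,"tx":0,"ty":0,"tz":0.04,"rx":0,"ry":0,"rz":0},{"gripper":0,"tx":0,"ty":0,"tz":0.025,"rx":0,"ry":0,"rz":0},{"gripper":0,"tx":0,"ty":0,"tz":0.013,"rx":0,"ry":0,"rz":0},{"gripper":0,"tx":0,"ty":0,"tz":0,"rx":0,"ry":0,"rz":0}]'
python3 - <<'E'
from H import *
vpose(451.5,-147.8,34,82)
E
python3 -m handwheel '[{"gripper":1,"tx":0,"ty":0,"tz":0,"rx":0,"ry":0,"rz":0},{"gripper":1,"tx":0,"ty":0,"tz":0,"rx":0,"ry":0,"rz":0},{"gripper":1,"tx":0,"ty":0,"tz":0,"rx":0,"ry":0,"rz":0},{"gripper":1,"tx":0,"ty":0,"tz":0,"rx":0,"ry":0,"rz":0},{"gripper":1,"tx":0,"ty":0,"tz":0,"rx":0,"ry":0,"rz":0},{"gripper":1,"tx":0,"ty":0,"tz":0,"rx":0,"ry":0,"rz":0}]'
python3 -m handwheel '[{"gripper":1,"tx":0,"ty":0,"tz":-0.03,"rx":0,"ry":0,"rz":0},{"gripper":1,"tx":0,"ty":0,"tz":-0.03,"rx":0,"ry":0,"rz":0},{"gripper":1,"tx":0,"ty":0,"tz":-0.03,"rx":0,"ry":0,"rz":0},{"gripper":1,"tx":0,"ty":0,"tz":-0.04,"rx":0,"ry":0,"rz":0},{"gripper":1,"tx":0,"ty":0,"tz":-0.04,"rx":0,"ry":0,"rz":0},{"gripper":1,"tx":0,"ty":0,"tz":-0.03,"rx":0,"ry":0,"rz":0},{"gripper":1,"tx":0,"ty":0,"tz":-0.02,"rx":0,"ry":0,"rz":0},{"gripper":1,"tx":0,"ty":0,"tz":0,"rx":0,"ry":0,"rz":0}]'
cat >> H.py <<'E'
def held(W,o):
    Rm=R.from_rotvec(o["orientation"]).as_matrix(); t=(W.reshape(-1,3)-o["ee_pos"])@Rm
    s=t[(abs(t[:,1])<40)&(t[:,2]>150)&(t[:,2]<175)&(t[:,0]>15)&(t[:,0]<60)]
    print("tin in tool: y",np.percentile(s[:,1],[1,50,99]).round(1),"x",np.percentile(s[:,0],[1,99]).round(1),"z",np.percentile(s[:,2],[5,50,95]).round(1),len(s))
E
python3 - <<'E'
from H import *
o=st();im=viewer.get_image("wrist");show(im,"w14.png");held(cloud(im,o),o)
fpose(-152.5,-32.5,114)
E
```

```text
t 30.0 shift tool mm [ -1.6   2.8 229.1] rot deg [-0.19 -0.05 -1.33] | after rot, shift: [ -1.4   2.  229.1] q [-0.34  0.17  1.94  0.    1.04 -0.18] w 88.0 F [ 0.1  0.6 -0.4]
t: 30.88
ee_pos: [452.5, -145.8, 198.6]
orientation: [-2.373, -2.055, 0.002]
ft_force: [0.4, -1.0, 0.5]
width: 88.1
t 30.88 shift tool mm [-2.1 -0.7  1.6] rot deg [-0.16 -0.03 -0.2 ] | after rot, shift: [-2.1 -0.7  1.6] q [-0.34  0.57  2.06 -0.    0.52 -0.19] w 88.1 F [ 0.4 -1.   0.5]
t: 31.62
ee_pos: [452.7, -146.6, 199.6]
orientation: [-2.375, -2.055, 0.001]
ft_force: [-0.4, -0.1, 6.0]
width: 49.8
t: 32.62
ee_pos: [452.9, -146.7, 420.2]
orientation: [2.375, 2.055, 0.001]
ft_force: [-0.0, -0.9, -2.4]
width: 49.4
tin in tool: y [-23.3   0.7  24.9] x [15.4 44.7] z [166.2 167.4 169.7] 5260
target [544.4 229.8 179.4]
t 32.67 shift tool mm [396.4  91.7  86.6] rot deg [ 13.77 -16.74  78.08] | after rot, shift: [ 185.7 -371.4   24.4] q [-0.34  0.18  1.94 -0.    1.02 -0.19] w 49.6 F [-0.1 -0.2 -1.9]
```

```bash
python3 -m handwheel '[{"gripper":1,"tx":0,"ty":0,"tz":0,"rx":1.72,"ry":-2.09,"rz":9.76},{"gripper":1,"tx":0,"ty":0,"tz":0,"rx":1.72,"ry":-2.09,"rz":9.76},{"gripper":1,"tx":0,"ty":0,"tz":0,"rx":1.72,"ry":-2.09,"rz":9.76},{"gripper":1,"tx":0,"ty":0,"tz":0,"rx":1.72,"ry":-2.09,"rz":9.76},{"gripper":1,"tx":0,"ty":0,"tz":0,"rx":1.72,"ry":-2.09,"rz":9.76},{"gripper":1,"tx":0,"ty":0,"tz":0,"rx":1.72,"ry":-2.09,"rz":9.76},{"gripper":1,"tx":0,"ty":0,"tz":0,"rx":1.72,"ry":-2.09,"rz":9.76},{"gripper":1,"tx":0,"ty":0,"tz":0,"rx":1.72,"ry":-2.09,"rz":9.76}]'
python3 -m handwheel '[{"gripper":1,"tx":0.025,"ty":-0.05,"tz":0,"rx":0,"ry":0,"rz":0},{"gripper":1,"tx":0.025,"ty":-0.05,"tz":0,"rx":0,"ry":0,"rz":0},{"gripper":1,"tx":0.025,"ty":-0.05,"tz":0,"rx":0,"ry":0,"rz":0},{"gripper":1,"tx":0.025,"ty":-0.05,"tz":0,"rx":0,"ry":0,"rz":0},{"gripper":1,"tx":0.025,"ty":-0.05,"tz":0,"rx":0,"ry":0,"rz":0},{"gripper":1,"tx":0.025,"ty":-0.05,"tz":0,"rx":0,"ry":0,"rz":0},{"gripper":1,"tx":0.025,"ty":-0.05,"tz":0,"rx":0,"ry":0,"rz":0},{"gripper":1,"tx":0.01,"ty":-0.02,"tz":0,"rx":0,"ry":0,"rz":0}]'
python3 -m handwheel '[{"gripper":1,"tx":0,"ty":0,"tz":0.01,"rx":0,"ry":0,"rz":0},{"gripper":1,"tx":0,"ty":0,"tz":0,"rx":0,"ry":0,"rz":0}]'
python3 - <<'E'
from H import *
o=st();im=viewer.get_image("wrist");show(im,"w15.png");P=cloud(im,o);fitrack(P);tincheck(P,-96)
fpose(-152.5,-32.7,42)
E
```

```text
t: 33.67
ee_pos: [452.5, -146.4, 417.5]
orientation: [3.084, 0.067, -0.551]
ft_force: [-0.3, -0.7, -1.9]
width: 49.7
t: 34.67
ee_pos: [608.3, 233.9, 353.0]
orientation: [3.083, 0.079, -0.549]
ft_force: [-0.4, -0.4, -1.5]
width: 49.6
t: 34.92
ee_pos: [603.8, 230.0, 344.7]
orientation: [3.082, 0.074, -0.551]
ft_force: [0.0, -0.6, -1.6]
width: 49.5
floor pts 22047 h med -0.08 slopes [-0.0013 -0.0002 -0.1585]
 div -128 1276 y med -128.8 slope -0.014 xrange -212.0 -45.0
 div -64 843 y med -64.4 slope 0.003 xrange -124.0 -45.0
 div 0 859 y med -0.7 slope 0.001 xrange -128.0 -45.0
 div 64 1546 y med 62.9 slope 0.001 xrange -212.0 -45.0
 div 128 858 y med 126.3 slope 0.001 xrange -212.0 -98.0
 high edge x 1% -216.3
lane -96 3822 x range [-95.4 -42.6] y [-120.2  -95.   -72. ] z 31.7 slopes [ 0.023 -0.01 ]
target [519.8 228.4 111.7]
t 34.98 shift tool mm [ 1.2 -2.7 85.6] rot deg [ 0.03  0.14 -0.07] | after rot, shift: [ 1.  -2.7 85.6] q [0.33 0.59 1.52 0.1  1.37 1.81] w 50.2 F [-0.  -0.5 -1.3]
```

View pics/w15.png

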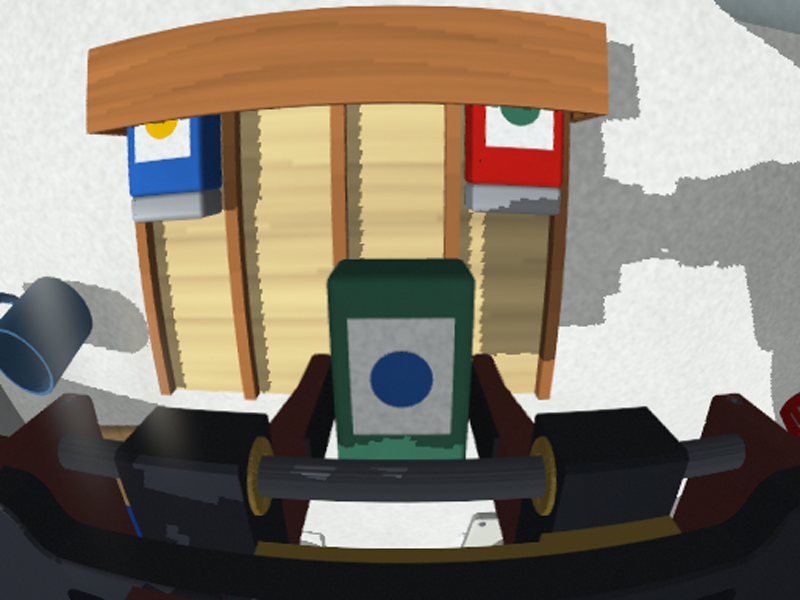

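```bash
python3 -m handwheel '[{"gripper":1,"tx":0.001,"ty":-0.0025,"tz":0.025,"rx":0,"ry":0,"rz":0},{"gripper":1,"tx":0,"ty":0,"tz":0.03,"rx":0,"ry":0,"rz":0},{"gripper":1,"tx":0,"ty":0,"tz":0.02,"rx":0,"ry":0,"rz":0},{"gripper":1,"tx":0,"ty":0,"tz":0.01,"rx":0,"ry":0,"rz":0},{"gripper":1,"tx":0,"ty":0,"tz":0,"rx":0,"ry":0,"rz":0}]'
python3 - <<'E'
from H import *
fpose(-152.5,-32.7,37)
E
python3 -m handwheel '[{"gripper":1,"tx":0,"ty":0,"tz":0.003,"rx":0,"ry":0,"rz":0},{"gripper":1,"tx":0,"ty":0,"tz":0,"rx":0,"ry":0,"rz":0}]'
python3 - <<'E'
from H import *
fpose(-152.5,-32.7,37)
E
```

```text
t: 35.6
ee_pos: [576.5, 231.7, 266.4]
orientation: [3.084, 0.074, -0.546]
ft_force: [0.0, 0.1, -2.3]
width: 49.9
target [518.1 228.3 107. ]
t 35.6 shift tool mm [-0.3  0.5  6.8] rot deg [-0.02  0.03 -0.04] | after rot, shift: [-0.3  0.5  6.8] q [0.34 0.65 1.62 0.11 1.21 1.81] w 49.9 F [ 0.   0.1 -2.3]
t: 35.85
ee_pos: [575.8, 232.4, 264.1]
orientation: [3.085, 0.076, -0.544]
ft_force: [-1.2, -0.4, -1.8]
width: 49.7
target [518.1 228.3 107. ]
t 35.85 shift tool mm [-0.5  1.2  4.3] rot deg [-0.03 -0.06  0.01] | after rot, shift: [-0.5  1.2  4.3] q [0.34 0.66 1.62 0.11 1.2  1.81] w 49.7 F [-1.2 -0.4 -1.8]
```

```bash
python3 -m handwheel '[{"gripper":1,"tx":0,"ty":0.001,"tz":0.003,"rx":0,"ry":0,"rz":0},{"gripper":1,"tx":0,"ty":0,"tz":0.001,"rx":0,"ry":0,"rz":0},{"gripper":1,"tx":0,"ty":0,"tz":0,"rx":0,"ry":0,"rz":0}]'
python3 -m handwheel '[{"gripper":1,"tx":0,"ty":0,"tz":0.0015,"rx":0,"ry":0,"rz":0},{"gripper":1,"tx":0,"ty":0,"tz":0,"rx":0,"ry":0,"rz":0}]'
python3 -m handwheel '[{"gripper":1,"tx":0,"ty":0,"tz":0.001,"rx":0,"ry":0,"rz":0},{"gripper":1,"tx":0,"ty":0,"tz":0,"rx":0,"ry":0,"rz":0}]'
```

```text
t: 36.22
ee_pos: [574.1, 231.3, 259.6]
orientation: [3.084, 0.076, -0.546]
ft_force: [-0.1, 0.7, -1.4]
width: 49.8
t: 36.48
ee_pos: [573.9, 231.4, 259.1]
orientation: [3.085, 0.076, -0.544]
ft_force: [0.9, -0.4, 4.5]
width: 50.0
t: 36.72
ee_pos: [573.9, 231.4, 259.1]
orientation: [3.085, 0.076, -0.544]
ft_force: [-0.7, -1.7, 12.6]
width: 49.8
```

```bash
python3 -m handwheel '[{"gripper":0.25,"tx":0,"ty":0,"tz":-0.001,"rx":0,"ry":0,"rz":0},{"gripper":0.25,"tx":0,"ty":0,"tz":0,"rx":0,"ry":0,"rz":0},{"gripper":0.25,"tx":0,"ty":0,"tz":0,"rx":0,"ry":0,"rz":0},{"gripper":0.25,"tx":0,"ty":0,"tz":-0.03,"rx":0,"ry":0,"rz":0},{"gripper":0.25,"tx":0,"ty":0,"tz":-0.03,"rx":0,"ry":0,"rz":0},{"gripper":1,"tx":-0.04,"ty":0,"tz":0,"rx":0,"ry":0,"rz":0},{"gripper":1,"tx":-0.037,"ty":0,"tz":0,"rx":0,"ry":0,"rz":0},{"gripper":1,"tx":0,"ty":0,"tz":0,"rx":0,"ry":0,"rz":0}]'
python3 -m handwheel '[{"gripper":1,"tx":0,"ty":0,"tz":0,"rx":0,"ry":0,"rz":0},{"gripper":1,"tx":0,"ty":0,"tz":0,"rx":0,"ry":0,"rz":0},{"gripper":1,"tx":0,"ty":0,"tz":0,"rx":0,"ry":0,"rz":0},{"gripper":1,"tx":0,"ty":0,"tz":0,"rx":0,"ry":0,"rz":0}]'
python3 - <<'E'
from H import *
fpose(-230,-32.7,30)
o=st();im=viewer.get_image("wrist");show(im,"w16.png")
E
```

```text
t: 37.72
ee_pos: [520.3, 228.7, 341.8]
orientation: [3.084, 0.077, -0.546]
ft_force: [0.3, 0.3, 0.0]
width: 39.4
t: 38.22
ee_pos: [522.2, 228.7, 340.7]
orientation: [3.084, 0.075, -0.546]
ft_force: [0.1, -0.3, 0.5]
width: 1.2
target [443.  224.7 127. ]
t 38.23 shift tool mm [-1.3  0.2 64.9] rot deg [-0.01  0.02 -0.  ] | after rot, shift: [-1.3  0.2 64.9] q [0.37 0.49 1.71 0.11 1.28 1.84] w 1.2 F [ 0.1 -0.3  0.5]
```

View pics/w16.png

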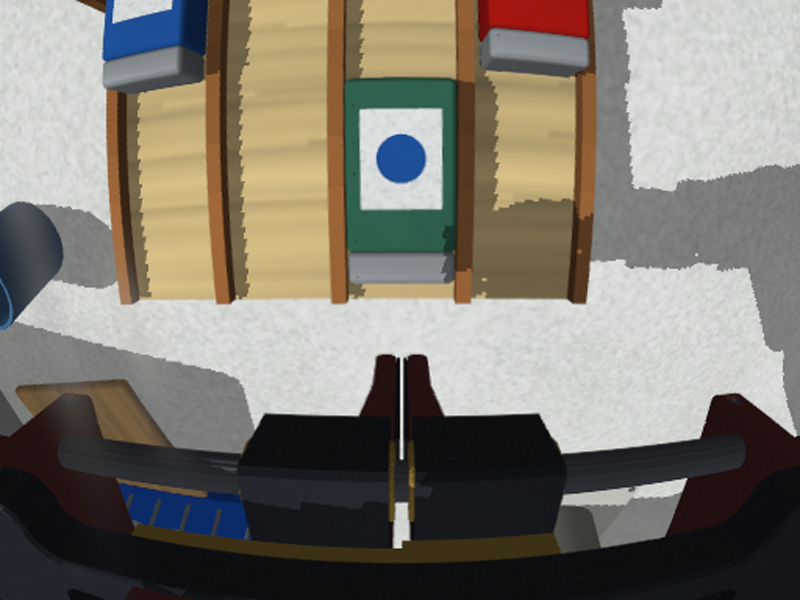

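```bash
python3 -m handwheel '[{"gripper":1,"tx":0,"ty":0,"tz":0.03,"rx":0,"ry":0,"rz":0},{"gripper":1,"tx":0,"ty":0,"tz":0.034,"rx":0,"ry":0,"rz":0},{"gripper":1,"tx":0.01,"ty":0,"tz":0,"rx":0,"ry":0,"rz":0},{"gripper":1,"tx":0.01,"ty":0,"tz":0,"rx":0,"ry":0,"rz":0},{"gripper":1,"tx":0.012,"ty":0,"tz":0,"rx":0,"ry":0,"rz":0},{"gripper":1,"tx":0.012,"ty":0,"tz":0,"rx":0,"ry":0,"rz":0},{"gripper":1,"tx":0.012,"ty":0,"tz":0,"rx":0,"ry":0,"rz":0},{"gripper":1,"tx":0.012,"ty":0,"tz":0,"rx":0,"ry":0,"rz":0}]'
python3 -m handwheel '[{"gripper":1,"tx":0.012,"ty":0,"tz":0,"rx":0,"ry":0,"rz":0},{"gripper":1,"tx":0.012,"ty":0,"tz":0,"rx":0,"ry":0,"rz":0},{"gripper":1,"tx":0.01,"ty":0,"tz":0,"rx":0,"ry":0,"rz":0},{"gripper":1,"tx":0.009,"ty":0,"tz":0,"rx":0,"ry":0,"rz":0}]'
python3 -m handwheel '[{"gripper":1,"tx":0.006,"ty":0,"tz":0,"rx":0,"ry":0,"rz":0}]'
python3 - <<'E'
from H import *
fpose(-107,-32.7,30)
E
```

```text
t: 39.28
ee_pos: [564.7, 230.8, 257.5]
orientation: [3.085, 0.076, -0.545]
ft_force: [-0.1, 0.8, 0.9]
width: 0.4
t: 39.78
ee_pos: [604.7, 232.8, 242.6]
orientation: [3.084, 0.076, -0.546]
ft_force: [-0.7, -0.3, 0.4]
width: 0.8
t: 39.9
ee_pos: [610.3, 233.1, 240.6]
orientation: [3.084, 0.076, -0.546]
ft_force: [-0.3, -0.1, -0.6]
width: 0.4
target [558.4 230.3  84.9]
t 39.9 shift tool mm [4.6 0.3 1.1] rot deg [-0.01  0.01  0.01] | after rot, shift: [4.6 0.3 1.1] q [0.33 0.73 1.54 0.1  1.21 1.8 ] w 0.4 F [-0.3 -0.1 -0.6]
```

```bash
python3 -m handwheel '[{"gripper":1,"tx":0.003,"ty":0,"tz":0,"rx":0,"ry":0,"rz":0}]'
python3 -m handwheel '[{"gripper":1,"tx":0.002,"ty":0,"tz":0,"rx":0,"ry":0,"rz":0}]'
python3 -m handwheel '[{"gripper":1,"tx":0.001,"ty":0,"tz":0,"rx":0,"ry":0,"rz":0}]'
python3 - <<'E'
from H import *
fpose(-107,-32.7,30)
E
```

```text
t: 40.02
ee_pos: [612.9, 233.2, 239.6]
orientation: [3.084, 0.076, -0.546]
ft_force: [-0.3, -0.5, 0.2]
width: 0.6
t: 40.15
ee_pos: [614.0, 233.3, 239.3]
orientation: [3.084, 0.076, -0.549]
ft_force: [-7.1, -0.7, 8.9]
width: 0.8
t: 40.28
ee_pos: [614.3, 233.3, 239.1]
orientation: [3.083, 0.076, -0.552]
ft_force: [-8.3, -1.1, 9.7]
width: 0.4
target [558.4 230.3  84.9]
t 40.27 shift tool mm [0.3 0.3 1.1] rot deg [0.02 0.26 0.01] | after rot, shift: [0.3 0.3 1.1] q [0.33 0.74 1.53 0.1  1.22 1.8 ] w 0.4 F [-8.3 -1.1  9.7]
```

```bash
python3 -m handwheel '[{"gripper":1,"tx":-0.01,"ty":0,"tz":0,"rx":0,"ry":0,"rz":0},{"gripper":1,"tx":-0.02,"ty":0,"tz":0,"rx":0,"ry":0,"rz":0},{"gripper":1,"tx":-0.03,"ty":0,"tz":-0.03,"rx":0,"ry":0,"rz":0},{"gripper":0.3,"tx":-0.03,"ty":0,"tz":-0.04,"rx":0,"ry":0,"rz":0},{"gripper":0.3,"tx":-0.02,"ty":0,"tz":-0.05,"rx":0,"ry":0,"rz":0},{"gripper":0.3,"tx":0,"ty":0,"tz":-0.06,"rx":0,"ry":0,"rz":0},{"gripper":0.3,"tx":0,"ty":0,"tz":-0.03,"rx":0,"ry":0,"rz":0}]'
python3 - <<'E'
from H import *
o=st();im=viewer.get_image("wrist");P=cloud(im,o);show(im,"w17.png")
for l in(-96,-32,96): tincheck(P,l)
vpose(380,-270,300,-7.2)
E
```

```text
t: 41.15
ee_pos: [584.5, 231.9, 477.9]
orientation: [3.088, 0.076, -0.537]
ft_force: [-0.1, 0.6, -0.7]
width: 37.0
lane -96 1752 x range [-95.9 -42.4] y [-120.9  -95.9  -72.1] z 31.7 slopes [ 0.026 -0.005]
lane -32 1822 x range [-95.6 -42.3] y [-57.6 -32.7  -8.9] z 31.6 slopes [ 0.026 -0.001]
lane 96 1580 x range [-96.1 -42.6] y [ 70.9  93.8 119.1] z 31.5 slopes [0.022 0.012]
t 41.2 shift tool mm [-211.4  491.4   92. ] rot deg [ 1.54 19.47  9.93] | after rot, shift: [-141.2  523.8   17.6] q [0.34 0.43 1.46 0.1  1.58 1.84] w 41.1 F [ 1.1 -0.3  1.8]
```

View pics/w17.png

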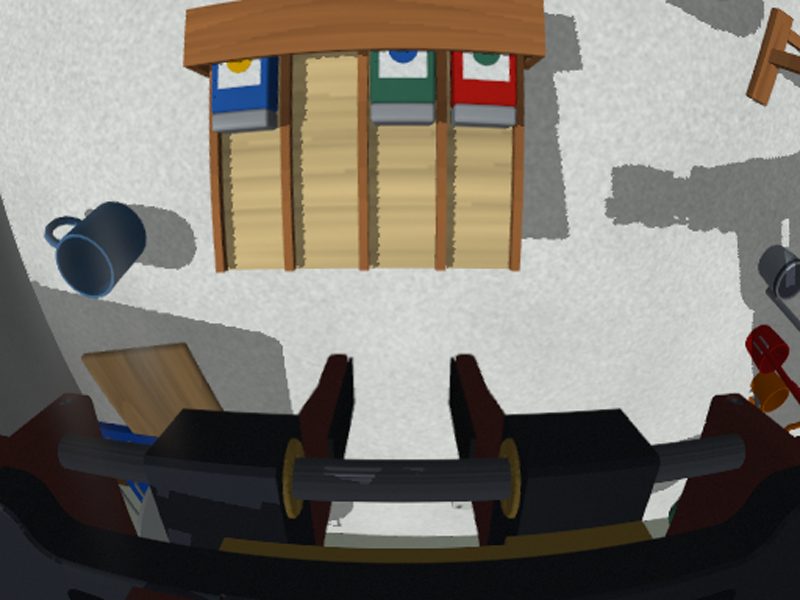

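```bash
python3 -m handwheel '[{"gripper":0.3,"tx":0,"ty":0,"tz":0,"rx":0.51,"ry":6.49,"rz":3.31},{"gripper":0.3,"tx":0,"ty":0,"tz":0,"rx":0.51,"ry":6.49,"rz":3.31},{"gripper":0.3,"tx":0,"ty":0,"tz":0,"rx":0.51,"ry":6.49,"rz":3.31},{"gripper":0.3,"tx":-0.02,"ty":0.055,"tz":0,"rx":0,"ry":0,"rz":0},{"gripper":0.3,"tx":-0.02,"ty":0.055,"tz":0,"rx":0,"ry":0,"rz":0},{"gripper":0.3,"tx":-0.02,"ty":0.055,"tz":0,"rx":0,"ry":0,"rz":0},{"gripper":0.3,"tx":-0.02,"ty":0.055,"tz":0,"rx":0,"ry":0,"rz":0},{"gripper":0.3,"tx":-0.02,"ty":0.055,"tz":0,"rx":0,"ry":0,"rz":0}]'
python3 -m handwheel '[{"gripper":0.3,"tx":-0.02,"ty":0.055,"tz":0,"rx":0,"ry":0,"rz":0},{"gripper":0.3,"tx":-0.02,"ty":0.055,"tz":0,"rx":0,"ry":0,"rz":0},{"gripper":0.3,"tx":0,"ty":0.05,"tz":0,"rx":0,"ry":0,"rz":0},{"gripper":0.3,"tx":0,"ty":0.05,"tz":0,"rx":0,"ry":0,"rz":0},{"gripper":0.3,"tx":0,"ty":0.03,"tz":0,"rx":0,"ry":0,"rz":0},{"gripper":0.3,"tx":0,"ty":0,"tz":0,"rx":0,"ry":0,"rz":0}]'
python3 - <<'E'
from H import *
vpose(380,-270,300,-7.2)
o=st();im=viewer.get_image("wrist");P=cloud(im,o);show(im,"w18.png");np.save("w18.npy",P)
for nm in("dipper1","dipper1_loop"):
    for r in recognise(im,nm): print(nm,round(r["p"],2),(np.array(r["xy"])*[800,600]).round(),P[int(r["xy"][1]*384),int(r["xy"][0]*512)].round())
E
```

```text
t: 42.2
ee_pos: [448.8, -29.7, 475.3]
orientation: [3.131, -0.196, -0.014]
ft_force: [1.1, -0.3, 0.2]
width: 61.6
t: 42.95
ee_pos: [380.1, -262.7, 476.6]
orientation: [3.131, -0.201, -0.015]
ft_force: [-0.3, 0.1, -0.7]
width: 61.3
t 42.95 shift tool mm [ 1.   7.2 13.6] rot deg [ 0.24  0.54 -0.16] | after rot, shift: [ 0.8  7.3 13.6] q [-0.63  0.09  1.9  -0.01  1.16  1.07] w 61.3 F [-0.3  0.1 -0.7]
dipper1 0.91 [638. 294.] [ 311. -504.   32.]
dipper1 0.86 [542. 209.] [ 406. -406.   15.]
dipper1 0.77 [413. 194.] [ 442. -279.  174.]
dipper1 0.75 [472. 329.] [ 287. -328.    3.]
dipper1 0.65 [553. 385.] [ 207. -416.    4.]
dipper1 0.6 [713. 236.] [ 365. -600.   36.]
dipper1_loop 0.88 [705. 234.] [ 367. -600.   22.]
dipper1_loop 0.81 [474. 327.] [ 289. -329.    5.]
dipper1_loop 0.79 [552. 385.] [ 208. -414.    5.]
dipper1_loop 0.75 [543. 206.] [ 408. -407.   17.]
dipper1_loop 0.58 [640. 295.] [ 312. -504.   36.]
```

View pics/w18.png

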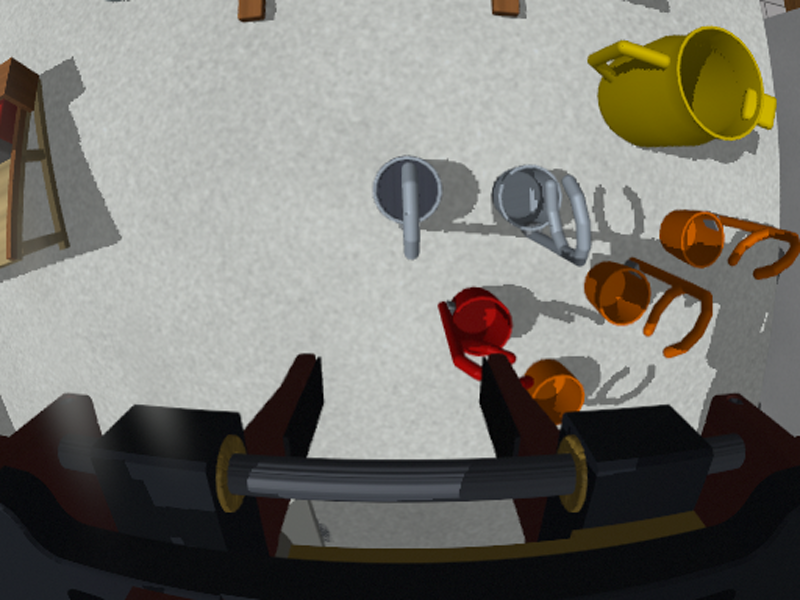

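Candidates: aluminium dippers at (407,190) and (527,195), a red one at (475,325), and orange ones at (553,385), (617,293) and (692,238). Only the two aluminium ones fit. I'll check the crop and measure their bars and loops.

```bash
cat >> H.py <<'E'
def dip(P,c,verbose=True):
    X,Y,Z=P[...,0],P[...,1],P[...,2]
    m=(np.hypot(X-c[0],Y-c[1])<75)&(Z>70)&(Z<190); p=P[m]
    l=cv2.fitLine(p[:,:2].astype(np.float32),cv2.DIST_HUBER,0,.01,.01).ravel(); d=l[:2]*np.sign(l[0])
    s=(p[:,:2]-l[2:])@d; n=(p[:,:2]-l[2:])@np.array([-d[1],d[0]])
    print("pts",len(p),"line through",l[2:].round(1),"dir deg",round(math.degrees(math.atan2(d[1],d[0])),1),"s",np.percentile(s,[1,99]).round(1),"n",np.percentile(n,[5,50,95]).round(1),"z",np.percentile(p[:,2],[1,99]).round())
    e0=l[2:]+d*s.min(); print(" back end",e0.round(1)," zs by s:")
    for a in np.arange(np.floor(s.min()/8)*8,s.max(),8):
        k=(s>=a)&(s<a+8)
        if k.sum()>3: print("  s",a,k.sum(),"z",np.percentile(p[k,2],[5,50,95]).round(),"xy",np.median(p[k,:2],0).round(1),"n",np.median(n[k]).round(1))
    m=(np.hypot(X-c[0],Y-c[1])<75)&(Z>44)&(Z<58); q=P[m]; (cx,r)=cv2.minEnclosingCircle(q[:,:2].astype(np.float32)); print(" rim circle",np.round(cx,1),round(r,1),len(q))
E
python3 - <<'E'
from H import *
P=np.load("w18.npy")
dip(P,(425,-279)); dip(P,(415,-405))
im=viewer.get_image("wrist");show(im,"w18c.png",(220,80,400,185))
E
```

```text
pts 644 line through [ 431.4 -276.6] dir deg -5.6 s [-31.7  28.6] n [-4.7  0.   4.5] z [122. 177.]
 back end [ 398.  -273.4]  zs by s:
  s -40.0 6 z [157. 159. 160.] xy [ 399.3 -274. ] n -0.5
  s -32.0 58 z [159. 163. 168.] xy [ 403.8 -273.9] n 0.0
  s -24.0 77 z [165. 170. 173.] xy [ 411.7 -274.8] n 0.0
  s -16.0 87 z [170. 173. 175.] xy [ 419.3 -275.6] n -0.1
  s -8.0 89 z [172. 175. 177.] xy [ 427.4 -276.3] n -0.2
  s 0.0 93 z [113. 175. 177.] xy [ 435.3 -276.7] n 0.4
  s 8.0 89 z [170. 173. 175.] xy [ 443.3 -278.1] n 0.0
  s 16.0 93 z [165. 169. 173.] xy [ 451.2 -278.3] n 0.0
  s 24.0 52 z [159. 162. 165.] xy [ 457.9 -279.3] n -0.1
 rim circle [ 436.8 -276.6] 32.6 1124
pts 1064 line through [ 408.2 -384.6] dir deg 2.5 s [-26.3  33.3] n [-5.3  0.1  3.1] z [ 78. 177.]
 back end [ 379.7 -385.8]  zs by s:
  s -32.0 47 z [ 79. 137. 161.] xy [ 382.9 -385. ] n 0.6
  s -24.0 219 z [ 79. 132. 168.] xy [ 388.4 -385. ] n 0.4
  s -16.0 128 z [115. 123. 174.] xy [ 396.4 -386.1] n -0.9
  s -8.0 125 z [113. 172. 176.] xy [ 404.5 -385.9] n -1.1
  s 0.0 128 z [113. 174. 177.] xy [ 412.1 -384.7] n -0.3
  s 8.0 129 z [113. 172. 177.] xy [ 420.3 -383.9] n 0.2
  s 16.0 136 z [116. 170. 174.] xy [ 428.1 -383.3] n 0.5
  s 24.0 130 z [118. 162. 170.] xy [ 436. -383.] n 0.4
  s 32.0 22 z [157. 160. 162.] xy [ 441.6 -382.2] n 0.9
 rim circle [ 416.4 -386. ] 34.3 342
```

View pics/w18c.png

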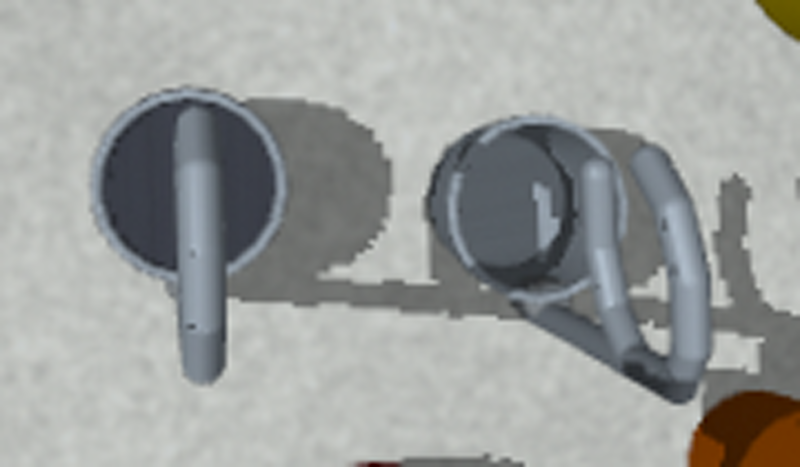

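```bash
python3 - <<'E'
from H import *
vpose(402,-273.8,230,-5.6)
E
python3 -m handwheel '[{"gripper":0.35,"tx":0.012,"ty":0.007,"tz":0.03,"rx":0.2,"ry":0.5,"rz":-1.7},{"gripper":0.35,"tx":0.01,"ty":0.006,"tz":0.04,"rx":0,"ry":0,"rz":0},{"gripper":0.35,"tx":0,"ty":0,"tz":0.012,"rx":0,"ry":0,"rz":0},{"gripper":0.35,"tx":0,"ty":0,"tz":0,"rx":0,"ry":0,"rz":0}]'
python3 - <<'E'
from H import *
vpose(402,-273.8,142,-5.6)
o=st();im=viewer.get_image("wrist");P=cloud(im,o);show(im,"w19.png");dip(P,(425,-277))
vpose(402,-273.8,142,-5.6)
E
```

```text
t 43.15 shift tool mm [23.5 10.2 83.8] rot deg [ 0.22  0.54 -1.53] | after rot, shift: [22.4 11.1 84. ] q [-0.62  0.09  1.9  -0.01  1.16  1.08] w 61.2 F [ 0.1 -0.1  0.4]
t: 43.65
ee_pos: [400.9, -276.3, 395.0]
orientation: [-3.138, 0.149, 0.003]
ft_force: [0.3, -0.1, 0.4]
width: 57.0
t 43.65 shift tool mm [ 1.1 -2.6 89.9] rot deg [-0.01  0.11  0.17] | after rot, shift: [ 0.9 -2.6 90. ] q [-0.63  0.23  1.94 -0.    0.97  1.04] w 57.0 F [ 0.3 -0.1  0.4]
pts 1099 line through [ 433.9 -277.1] dir deg -5.4 s [-33.4  26.7] n [-4.3 -0.1  4.7] z [159. 177.]
 back end [ 399.  -273.8]  zs by s:
  s -40.0 26 z [159. 160. 162.] xy [ 400.8 -273.7] n 0.1
  s -32.0 82 z [161. 165. 170.] xy [ 405.9 -274.3] n 0.1
  s -24.0 121 z [169. 172. 174.] xy [ 414.4 -275.2] n -0.1
  s -16.0 144 z [172. 174. 176.] xy [ 422.  -275.8] n -0.1
  s -8.0 154 z [174. 176. 178.] xy [ 430.3 -276.5] n 0.2
  s 0.0 164 z [173. 175. 177.] xy [ 438.  -277.3] n 0.2
  s 8.0 167 z [170. 173. 175.] xy [ 445.9 -278.1] n -0.2
  s 16.0 175 z [161. 167. 171.] xy [ 453.7 -278.7] n 0.5
  s 24.0 66 z [158. 161. 164.] xy [ 459.3 -279.5] n -0.1
 rim circle [ 437.3 -277.9] 32.3 1831
t 43.7 shift tool mm [ 0.7 -3.  90.9] rot deg [0.05 0.01 0.16] | after rot, shift: [ 0.7 -2.9 90.9] q [-0.63  0.23  1.94 -0.    0.97  1.04] w 56.7 F [-0.4  0.1  0.2]
```

View pics/w19.png

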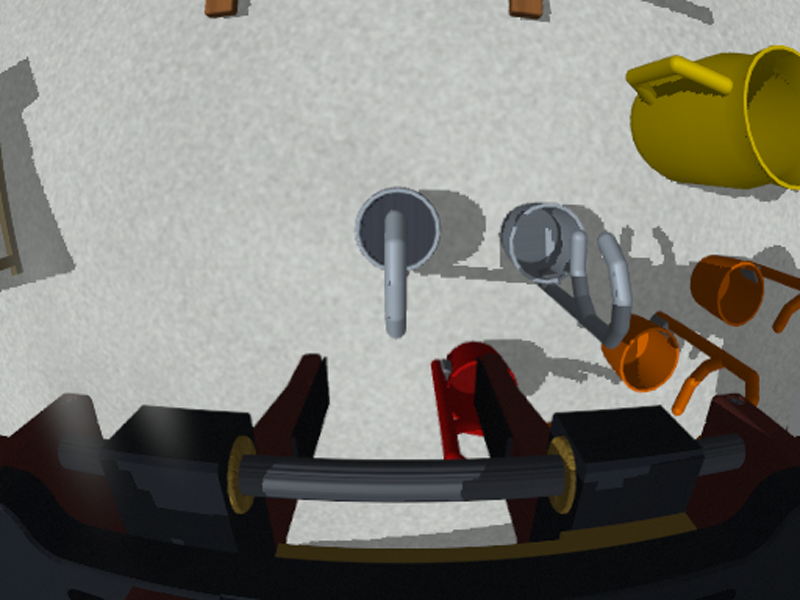

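```bash
python3 - <<'E'
from H import *
P=np.load("w18.npy");X,Y,Z=P[...,0],P[...,1],P[...,2]
m=(X>350)&(X<420)&(Y>-340)&(Y<-285)&(Z>20); print(m.sum(), P[m][:5])
m=(X>200)&(X<400)&(Y>-380)&(Y<-285)&(Z>60); print(m.sum(), P[m].min(0),P[m].max(0))
vpose(403.5,-274,142,-5.5)
E
```

```text
22334 [[ 419.98705842 -287.20416537   49.61654651]
 [ 419.72733978 -288.59773407   48.62229372]
 [ 419.71936515 -289.8850515    50.33911802]
 [ 419.51812755 -291.25593292   49.96446347]
 [ 419.28645903 -292.64577764   49.26240421]]
15089 [ 294.17500625 -350.90650172   60.01135764] [ 399.99895133 -285.03765594  419.78747997]
t 43.7 shift tool mm [ 2.2 -2.9 90.9] rot deg [0.05 0.01 0.06] | after rot, shift: [ 2.2 -2.9 90.9] q [-0.63  0.23  1.94 -0.    0.97  1.04] w 56.7 F [-0.4  0.1  0.2]
```

```bash
python3 -m handwheel '[{"gripper":0.35,"tx":0.002,"ty":-0.003,"tz":0.015,"rx":0,"ry":0,"rz":0},{"gripper":0.35,"tx":0,"ty":0,"tz":0.03,"rx":0,"ry":0,"rz":0},{"gripper":0.35,"tx":0,"ty":0,"tz":0.03,"rx":0,"ry":0,"rz":0},{"gripper":0.35,"tx":0,"ty":0,"tz":0.015,"rx":0,"ry":0,"rz":0},{"gripper":0.35,"tx":0,"ty":0,"tz":0,"rx":0,"ry":0,"rz":0}]'
python3 - <<'E'
from H import *
vpose(403.5,-274,142,-5.5)
o=st();im=viewer.get_image("wrist");P=cloud(im,o);show(im,"w20.png")
E
```

```text
t: 44.32
ee_pos: [403.1, -274.3, 304.7]
orientation: [-3.138, 0.15, 0.003]
ft_force: [-0.4, -1.0, 0.5]
width: 56.8
t 44.33 shift tool mm [ 0.4 -0.3 -0.3] rot deg [0.   0.09 0.01] | after rot, shift: [ 0.4 -0.3 -0.3] q [-0.62  0.38  2.   -0.    0.77  1.05] w 56.8 F [-0.4 -1.   0.5]
```

View pics/w20.png

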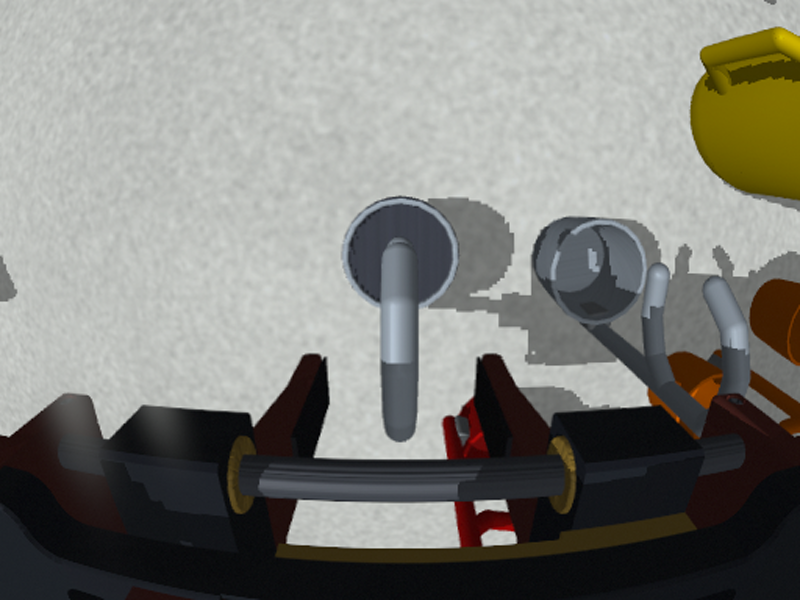

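```bash
python3 -m handwheel '[{"gripper":1,"tx":0,"ty":0,"tz":0,"rx":0,"ry":0,"rz":0},{"gripper":1,"tx":0,"ty":0,"tz":0,"rx":0,"ry":0,"rz":0},{"gripper":1,"tx":0,"ty":0,"tz":0,"rx":0,"ry":0,"rz":0},{"gripper":1,"tx":0,"ty":0,"tz":0,"rx":0,"ry":0,"rz":0},{"gripper":1,"tx":0,"ty":0,"tz":0,"rx":0,"ry":0,"rz":0},{"gripper":1,"tx":0,"ty":0,"tz":0,"rx":0,"ry":0,"rz":0},{"gripper":1,"tx":0,"ty":0,"tz":0,"rx":0,"ry":0,"rz":0},{"gripper":1,"tx":0,"ty":0,"tz":0,"rx":0,"ry":0,"rz":0}]'
python3 -m handwheel '[{"gripper":1,"tx":0,"ty":0,"tz":-0.01,"rx":0,"ry":0,"rz":0},{"gripper":1,"tx":0,"ty":0,"tz":-0.02,"rx":0,"ry":0,"rz":0},{"gripper":1,"tx":0,"ty":0,"tz":-0.03,"rx":0,"ry":0,"rz":0},{"gripper":1,"tx":0,"ty":0,"tz":-0.03,"rx":0,"ry":0,"rz":0},{"gripper":1,"tx":0,"ty":0,"tz":-0.02,"rx":0,"ry":0,"rz":0},{"gripper":1,"tx":0,"ty":0,"tz":-0.01,"rx":0,"ry":0,"rz":0},{"gripper":1,"tx":0,"ty":0,"tz":0,"rx":0,"ry":0,"rz":0}]'
python3 - <<'E'
from H import *
o=st();im=viewer.get_image("wrist");P=cloud(im,o);show(im,"w21.png");np.save("w21.npy",P)
im=viewer.get_image("scene");show(im,"s21.png",(90,100,290,250))
X,Y,Z=P[...,0],P[...,1],P[...,2];m=(X>600)&(X<720)&(Y>-420)&(Y<-140)&(Z>60); print(m.sum())
E
```

```text
t: 45.38
ee_pos: [403.1, -274.4, 305.2]
orientation: [3.137, -0.15, -0.001]
ft_force: [0.4, -0.6, 1.2]
width: 9.6
t: 46.25
ee_pos: [403.2, -274.3, 425.7]
orientation: [3.137, -0.15, 0.001]
ft_force: [0.3, -0.3, -2.2]
width: 9.6
0
```

View pics/w21.png

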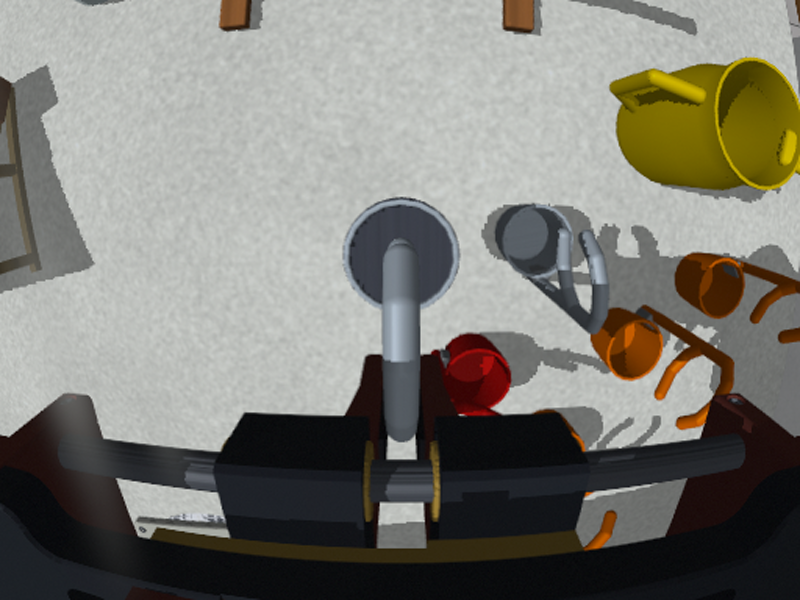

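View pics/s21.png

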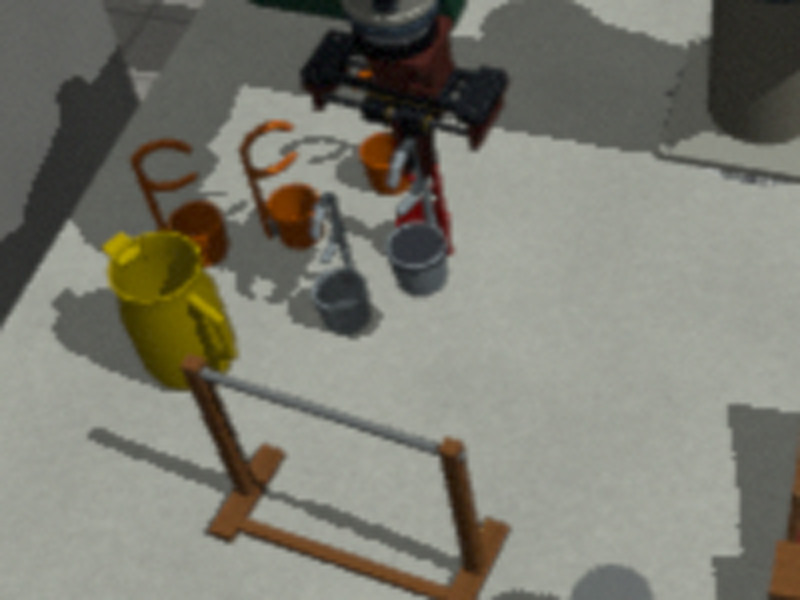

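```bash
cat >> H.py <<'E'
RAIL=dict(m=(674.5,-275.,215.),yaw=math.radians(-7.2))
def rail():
    y=RAIL["yaw"]; return np.array(RAIL["m"]),np.array([math.cos(y),math.sin(y),0]),np.array([-math.sin(y),math.cos(y),0])
def rpose(lx,ly,lz,barx=0.,dz=-2.):
    """loop middle at (lx,ly,lz) in rail_mid frame; bar at tool x=barx; loop mid dz above gp"""
    m,x,y=rail(); p=m+x*(lx-28-barx)+y*ly+np.array([0,0,lz-dz]); return vpose(*p,math.degrees(RAIL["yaw"]))
def fitrail(P):
    m,x,y=rail(); Q=P.reshape(-1,3)-m; q=np.stack([Q@x,Q@y,Q[:,2]],1); q=q[~np.isnan(q[:,0])]
    s=q[(abs(q[:,0])<25)&(abs(q[:,1])<112)&(abs(q[:,2])<20)]
    if len(s)<10: print("few rod pts",len(s)); return
    k=np.polyfit(s[:,1],s[:,0],1)
    print("rod pts",len(s),"x med",np.median(s[:,0]).round(1),"5-95",np.percentile(s[:,0],[5,95]).round(1),"ztop 95",np.percentile(s[:,2],[50,95]).round(1),"slope",k[0].round(4),"icpt",k[1].round(1))
def heldloop(P,o):
    Rm=R.from_rotvec(o["orientation"]).as_matrix(); t=(P.reshape(-1,3)-o["ee_pos"])@Rm
    s=t[(abs(t[:,1])<12)&(t[:,2]>120)&(t[:,2]<160)&(t[:,0]>20)&(t[:,0]<80)]
    print("loop in tool: x",np.percentile(s[:,0],[1,99,100]).round(1),"y",np.percentile(s[:,1],[5,50,95]).round(1),"top z",np.percentile(s[:,2],[1,5]).round(1),len(s))
E
python3 - <<'E'
from H import *
o=st();heldloop(np.load("w21.npy"),o)
for n in("top","scene"): fitrail(np.load(n+"P.npy"))
rpose(-100,55,3)
E
```

```text
loop in tool: x [20.6 58.7 59.5] y [-3.8  0.3  4.8] top z [126.5 127.2] 2308
rod pts 251 x med -3.1 5-95 [-6.9  1.9] ztop 95 [3.5 7.4] slope 0.0009 icpt -2.9
rod pts 173 x med 3.8 5-95 [-2.  7.] ztop 95 [2.1 6.3] slope 0.0017 icpt 3.0
t 46.35 shift tool mm [144.1 -83.9  41.3] rot deg [0.01 0.08 1.71] | after rot, shift: [141.5 -88.2  41.6] q [-0.62  0.19  1.91 -0.    1.04  1.05] w 9.9 F [ 0.2  0.3 -2. ]
```

```bash
python3 -m handwheel '[{"gripper":1,"tx":0.03,"ty":-0.02,"tz":0,"rx":0,"ry":0,"rz":1.7},{"gripper":1,"tx":0.04,"ty":-0.025,"tz":0,"rx":0,"ry":0,"rz":0},{"gripper":1,"tx":0.04,"ty":-0.025,"tz":0.01,"rx":0,"ry":0,"rz":0},{"gripper":1,"tx":0.03,"ty":-0.017,"tz":0.02,"rx":0,"ry":0,"rz":0},{"gripper":1,"tx":0,"ty":0,"tz":0.01,"rx":0,"ry":0,"rz":0},{"gripper":1,"tx":0,"ty":0,"tz":0,"rx":0,"ry":0,"rz":0}]'
python3 - <<'E'
from H import *
o=st();im=viewer.get_image("wrist");P=cloud(im,o);show(im,"w22.png");fitrail(P);heldloop(P,o)
rpose(-100,55,3)
E
```

```text
t: 47.1
ee_pos: [551.6, -204.5, 383.2]
orientation: [-3.135, 0.196, 0.007]
ft_force: [0.0, -1.0, -0.8]
width: 9.6
rod pts 6464 x med -1.2 5-95 [-4.4  3.8] ztop 95 [4.2 5.9] slope 0.0006 icpt -0.9
loop in tool: x [20.6 58.1 58.9] y [-4.1  0.   4.5] top z [127.8 128.5] 2284
t 47.15 shift tool mm [ 2.7 -0.8  1.2] rot deg [ 0.02  0.16 -0.01] | after rot, shift: [ 2.7 -0.8  1.2] q [-0.38  0.39  1.73 -0.    1.02  1.32] w 9.7 F [-0.2 -0.8 -2.5]
```

View pics/w22.png

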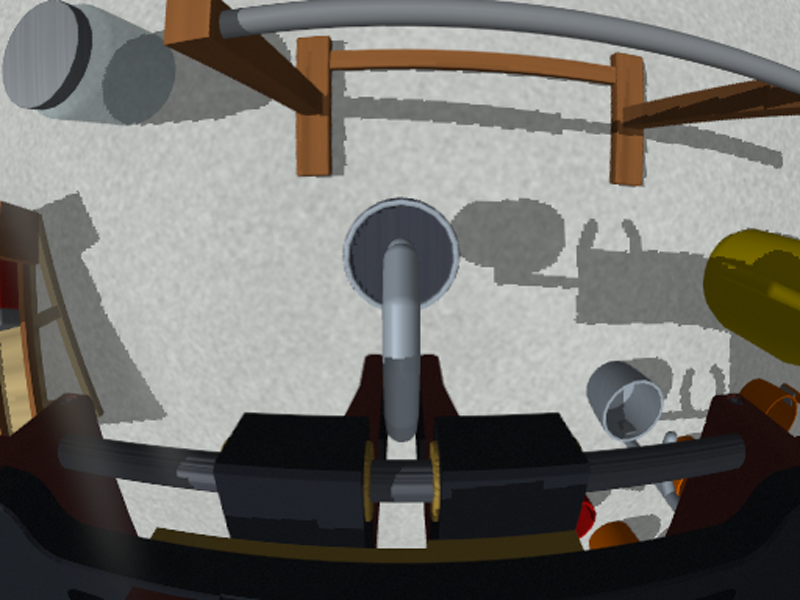

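```bash
python3 -m handwheel '[{"gripper":1,"tx":0.012,"ty":-0.001,"tz":0.001,"rx":0,"ry":0,"rz":0},{"gripper":1,"tx":0.012,"ty":0,"tz":0,"rx":0,"ry":0,"rz":0},{"gripper":1,"tx":0.012,"ty":0,"tz":0,"rx":0,"ry":0,"rz":0},{"gripper":1,"tx":0.012,"ty":0,"tz":0,"rx":0,"ry":0,"rz":0},{"gripper":1,"tx":0.006,"ty":0,"tz":0,"rx":0,"ry":0,"rz":0},{"gripper":1,"tx":0,"ty":0,"tz":0,"rx":0,"ry":0,"rz":0}]'
python3 - <<'E'
from H import *
o=st();im=viewer.get_image("wrist");P=cloud(im,o);show(im,"w23.png");fitrail(P);heldloop(P,o)
im=viewer.get_image("scene");show(im,"s23.png",(110,150,260,265))
rpose(0,55,3)
E
```

```text
t: 47.9
ee_pos: [606.6, -210.4, 383.9]
orientation: [3.135, -0.197, -0.001]
ft_force: [-0.7, -0.7, -2.3]
width: 9.5
rod pts 6828 x med 0.7 5-95 [-3.8  5. ] ztop 95 [4.4 5.9] slope -0.0002 icpt 0.5
loop in tool: x [20.6 58.2 59. ] y [-4.1  0.   4.5] top z [127.8 128.5] 2294
t 48.0 shift tool mm [48.1  0.6  0.9] rot deg [0.04 0.06 0.01] | after rot, shift: [48.1  0.6  0.9] q [-0.35  0.47  1.61 -0.    1.07  1.34] w 9.7 F [-0.7  0.1 -1.8]
```

View pics/w23.png

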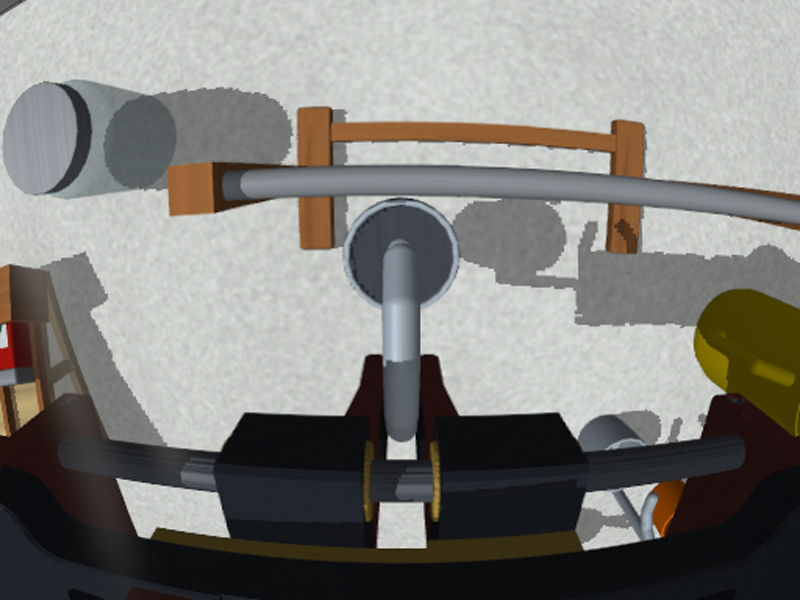

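View pics/s23.png

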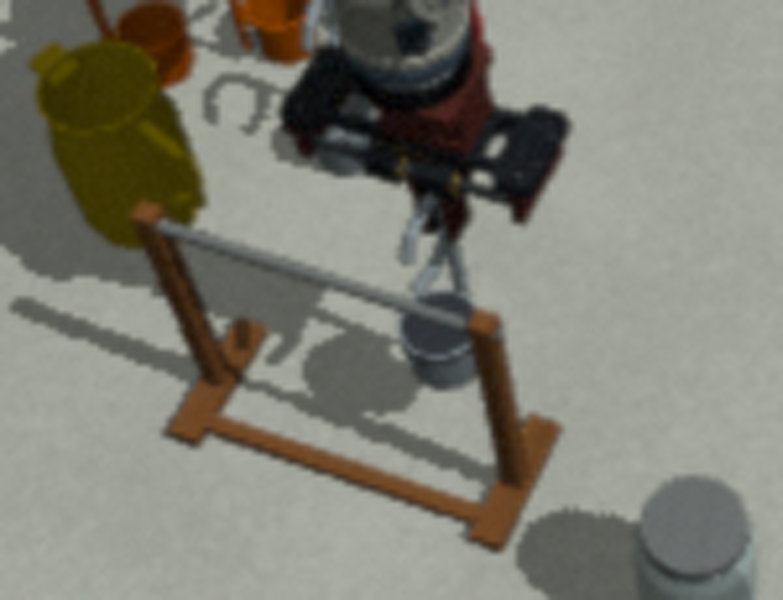

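```bash
python3 -m handwheel '[{"gripper":1,"tx":0.01,"ty":0.0005,"tz":0,"rx":0,"ry":0,"rz":0},{"gripper":1,"tx":0.008,"ty":0,"tz":0,"rx":0,"ry":0,"rz":0},{"gripper":1,"tx":0.008,"ty":0,"tz":0,"rx":0,"ry":0,"rz":0},{"gripper":1,"tx":0.008,"ty":0,"tz":0,"rx":0,"ry":0,"rz":0}]'
python3 -m handwheel '[{"gripper":1,"tx":0.007,"ty":0,"tz":0,"rx":0,"ry":0,"rz":0},{"gripper":1,"tx":0.007,"ty":0,"tz":0,"rx":0,"ry":0,"rz":0},{"gripper":1,"tx":0,"ty":0,"tz":0,"rx":0,"ry":0,"rz":0}]'
python3 - <<'E'
from H import *
o=st();im=viewer.get_image("wrist");P=cloud(im,o);show(im,"w24.png");fitrail(P);heldloop(P,o)
im=viewer.get_image("scene");show(im,"s24.png",(110,150,260,265))
rpose(0,55,3)
E
```

```text
t: 48.5
ee_pos: [640.5, -215.2, 384.0]
orientation: [3.135, -0.197, -0.001]
ft_force: [0.4, -0.9, -0.0]
width: 9.6
t: 48.88
ee_pos: [654.2, -216.9, 384.0]
orientation: [3.135, -0.197, -0.0]
ft_force: [-0.5, 0.6, -1.7]
width: 9.5
rod pts 6471 x med 1.5 5-95 [-15.2   5.4] ztop 95 [4.5 8.8] slope -0.0204 icpt 0.3
loop in tool: x [20.6 58.2 58.9] y [-4.1  0.   4.5] top z [127.9 128.6] 2285
t 48.98 shift tool mm [-0.1  0.1  1. ] rot deg [0.04 0.04 0.01] | after rot, shift: [-0.1  0.1  1. ] q [-0.34  0.54  1.49 -0.    1.11  1.36] w 9.5 F [-0.5  0.7 -2.4]
```

View pics/w24.png

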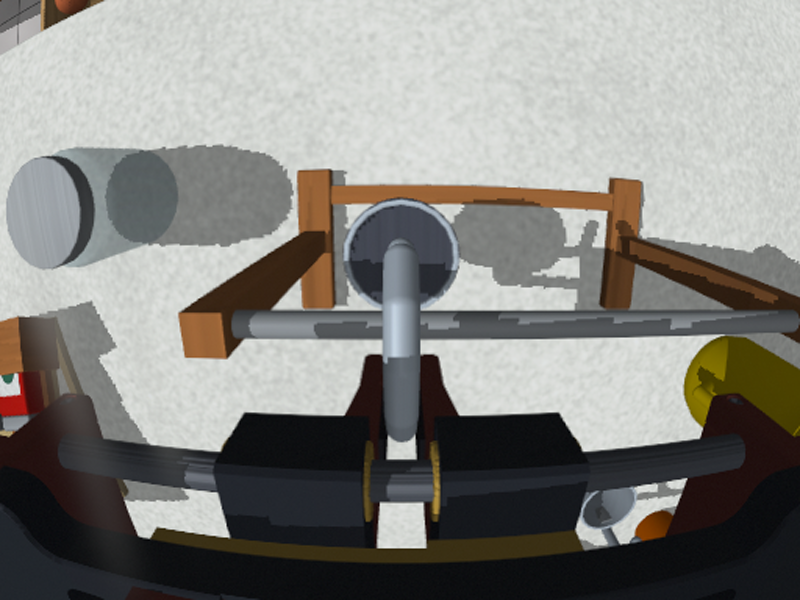

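View pics/s24.png

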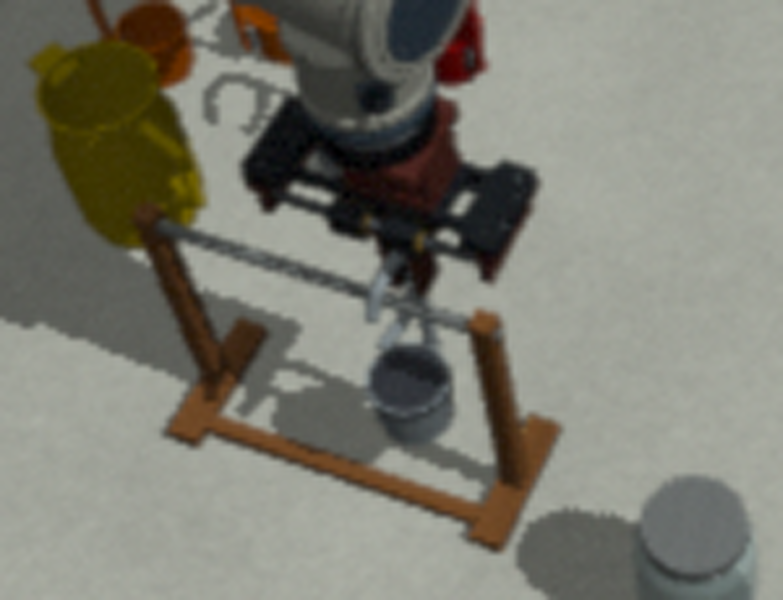

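```bash
python3 -m handwheel '[{"gripper":1,"tx":0,"ty":0,"tz":0.01,"rx":0,"ry":0,"rz":0},{"gripper":1,"tx":0,"ty":0,"tz":0.01,"rx":0,"ry":0,"rz":0},{"gripper":1,"tx":0,"ty":0,"tz":0.002,"rx":0,"ry":0,"rz":0},{"gripper":1,"tx":0,"ty":0,"tz":0,"rx":0,"ry":0,"rz":0}]'
python3 -m handwheel '[{"gripper":1,"tx":0,"ty":0,"tz":0.0015,"rx":0,"ry":0,"rz":0},{"gripper":1,"tx":0,"ty":0,"tz":0,"rx":0,"ry":0,"rz":0}]'
python3 -m handwheel '[{"gripper":1,"tx":0,"ty":0,"tz":0.001,"rx":0,"ry":0,"rz":0},{"gripper":1,"tx":0,"ty":0,"tz":0,"rx":0,"ry":0,"rz":0}]'
python3 - <<'E'
from H import *
rpose(0,55,-22)
E
```

```text
t: 49.48
ee_pos: [653.7, -216.9, 361.7]
orientation: [3.135, -0.197, -0.002]
ft_force: [0.2, -0.2, -1.1]
width: 9.6
t: 49.72
ee_pos: [653.8, -216.9, 360.7]
orientation: [3.135, -0.197, -0.0]
ft_force: [0.1, -0.2, -1.5]
width: 9.6
t: 49.98
ee_pos: [653.7, -216.9, 359.6]
orientation: [3.135, -0.197, -0.001]
ft_force: [0.4, -0.3, -0.8]
width: 9.5
t 49.98 shift tool mm [-0.1  0.   1.6] rot deg [0.04 0.02 0.01] | after rot, shift: [-0.1  0.   1.6] q [-0.34  0.56  1.51 -0.    1.07  1.36] w 9.5 F [ 0.4 -0.3 -0.8]
```

```bash
python3 -m handwheel '[{"gripper":1,"tx":0,"ty":0,"tz":0.001,"rx":0,"ry":0,"rz":0},{"gripper":1,"tx":0,"ty":0,"tz":0,"rx":0,"ry":0,"rz":0}]'
python3 -m handwheel '[{"gripper":1,"tx":0,"ty":0,"tz":0.001,"rx":0,"ry":0,"rz":0},{"gripper":1,"tx":0,"ty":0,"tz":0,"rx":0,"ry":0,"rz":0}]'
python3 -m handwheel '[{"gripper":1,"tx":0,"ty":0,"tz":0.001,"rx":0,"ry":0,"rz":0},{"gripper":1,"tx":0,"ty":0,"tz":0,"rx":0,"ry":0,"rz":0}]'
```

```text
t: 50.22
ee_pos: [653.8, -216.9, 358.6]
orientation: [3.135, -0.197, -0.0]
ft_force: [-0.2, 0.2, -0.8]
width: 9.7
t: 50.48
ee_pos: [653.9, -216.9, 358.2]
orientation: [3.134, -0.197, 0.001]
ft_force: [-1.0, 0.1, 3.5]
width: 9.7
t: 50.72
ee_pos: [653.9, -217.0, 358.0]
orientation: [3.134, -0.197, 0.002]
ft_force: [-4.1, 0.9, 7.5]
width: 9.3
```

```bash
python3 -m handwheel '[{"gripper":1,"tx":0,"ty":0,"tz":-0.001,"rx":0,"ry":0,"rz":0},{"gripper":0.85,"tx":0,"ty":0,"tz":0,"rx":0,"ry":0,"rz":0},{"gripper":0.8,"tx":0,"ty":0,"tz":0,"rx":0,"ry":0,"rz":0},{"gripper":0.7,"tx":0,"ty":0,"tz":0,"rx":0,"ry":0,"rz":0},{"gripper":0.6,"tx":0,"ty":0,"tz":0,"rx":0,"ry":0,"rz":0},{"gripper":0.6,"tx":0,"ty":0,"tz":0,"rx":0,"ry":0,"rz":0},{"gripper":0.6,"tx":0,"ty":0,"tz":0,"rx":0,"ry":0,"rz":0},{"gripper":0.6,"tx":0,"ty":0,"tz":0,"rx":0,"ry":0,"rz":0}]'
python3 - <<'E'
from H import *
o=st();im=viewer.get_image("wrist");P=cloud(im,o);show(im,"w25.png")
E
```

```text
t: 51.72
ee_pos: [653.8, -216.9, 357.6]
orientation: [3.135, -0.197, -0.001]
ft_force: [-0.0, -0.1, 0.8]
width: 34.9
```

View pics/w25.png

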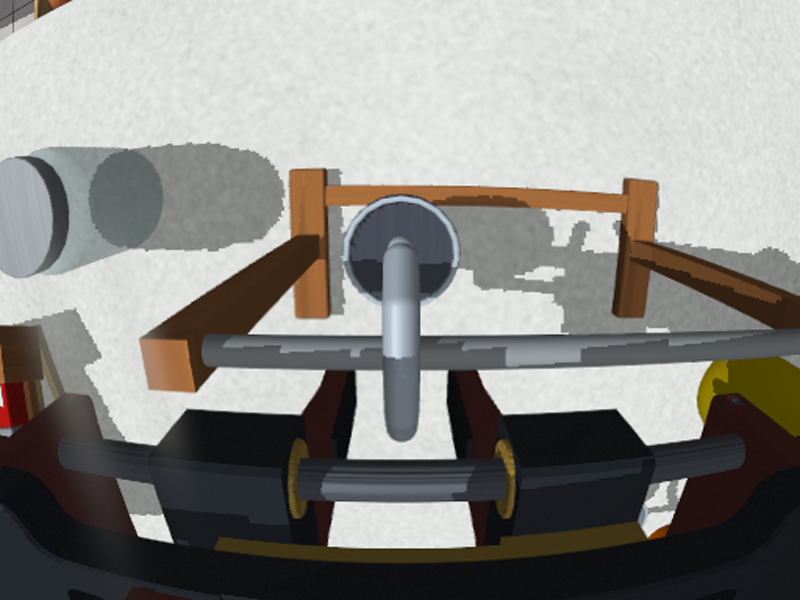

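```bash
python3 -m handwheel '[{"gripper":0.6,"tx":0,"ty":0,"tz":-0.01,"rx":0,"ry":0,"rz":0},{"gripper":0.6,"tx":0,"ty":0,"tz":-0.02,"rx":0,"ry":0,"rz":0},{"gripper":0.6,"tx":0,"ty":0,"tz":-0.02,"rx":0,"ry":0,"rz":0},{"gripper":0.6,"tx":0,"ty":0,"tz":-0.03,"rx":0,"ry":0,"rz":0},{"gripper":0.6,"tx":0,"ty":0,"tz":-0.03,"rx":0,"ry":0,"rz":0},{"gripper":0.6,"tx":0,"ty":0,"tz":-0.02,"rx":0,"ry":0,"rz":0},{"gripper":0.6,"tx":0,"ty":0,"tz":0,"rx":0,"ry":0,"rz":0}]'
python3 - <<'E'
from H import *
o=st();im=viewer.get_image("wrist");P=cloud(im,o);show(im,"w26.png")
im=viewer.get_image("scene");show(im,"s26.png",(110,150,260,265))
m,x,y=rail();Q=P.reshape(-1,3)-m; q=np.stack([Q@x,Q@y,Q[:,2]],1);s=q[(abs(q[:,0])<60)&(abs(q[:,1]-55)<12)&(q[:,2]>-60)&(q[:,2]<40)]
print("loop upper: x",np.percentile(s[:,0],[1,99]).round(),"y",np.median(s[s[:,2]>8][:,1]).round(1),"z max",np.percentile(s[:,2],99).round(1))
vpose(383.5,-385.5,300,2.5)
E
```

```text
t: 52.65
ee_pos: [654.0, -216.9, 490.2]
orientation: [3.133, -0.197, 0.006]
ft_force: [0.4, -0.3, 0.2]
width: 35.0
loop upper: x [-30.  30.] y 54.8 z max 15.6
t 52.75 shift tool mm [-246.8  201.2   24.5] rot deg [ 0.03  0.07 -9.68] | after rot, shift: [-277.2  156.8   24. ] q [-0.34  0.45  1.4  -0.    1.3   1.36] w 35.1 F [ 1.3 -0.5  0. ]
```

View pics/w26.png

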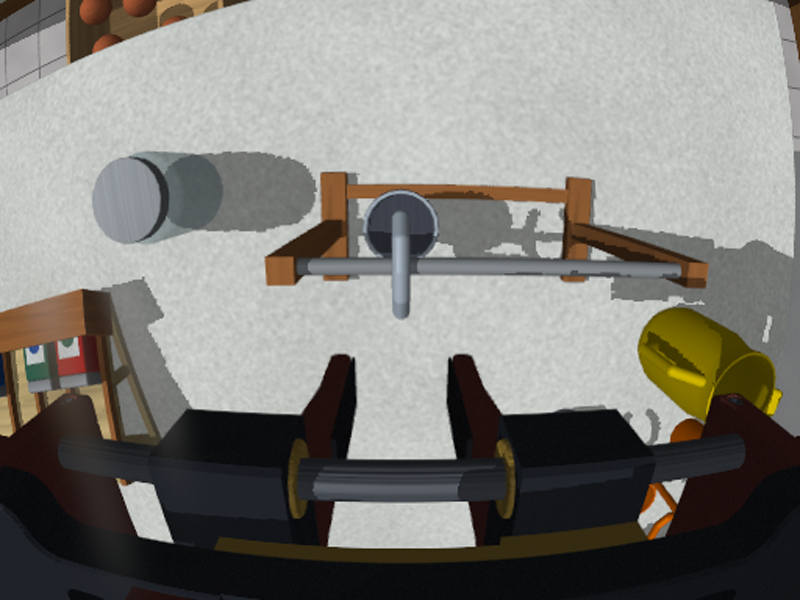

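View pics/s26.png

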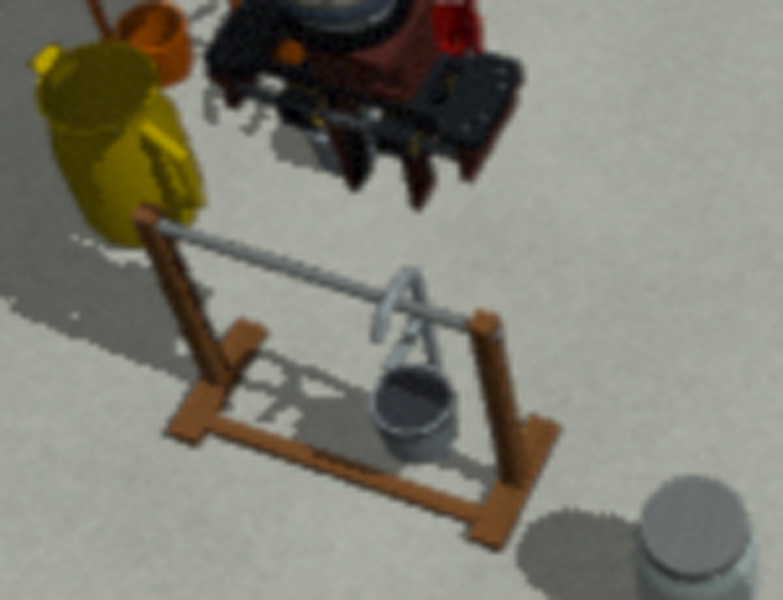

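```bash
python3 -m handwheel '[{"gripper":0.35,"tx":-0.04,"ty":0.022,"tz":0,"rx":0,"ry":0,"rz":0},{"gripper":0.35,"tx":-0.04,"ty":0.022,"tz":0,"rx":0,"ry":0,"rz":-9.7},{"gripper":0.35,"tx":-0.04,"ty":0.022,"tz":0,"rx":0,"ry":0,"rz":0},{"gripper":0.35,"tx":-0.04,"ty":0.022,"tz":0,"rx":0,"ry":0,"rz":0},{"gripper":0.35,"tx":-0.04,"ty":0.022,"tz":0,"rx":0,"ry":0,"rz":0},{"gripper":0.35,"tx":-0.04,"ty":0.022,"tz":0,"rx":0,"ry":0,"rz":0},{"gripper":0.35,"tx":-0.035,"ty":0.022,"tz":0,"rx":0,"ry":0,"rz":0},{"gripper":0.35,"tx":0,"ty":0,"tz":0,"rx":0,"ry":0,"rz":0}]'
python3 - <<'E'
from H import *
vpose(383.5,-385.5,230,2.5)
o=st();im=viewer.get_image("wrist");P=cloud(im,o);show(im,"w27.png");dip(P,(408,-385))
E
```

```text
t: 53.75
ee_pos: [377.0, -369.8, 486.5]
orientation: [-3.14, -0.064, 0.004]
ft_force: [0.1, 0.4, -0.1]
width: 57.2
t 53.75 shift tool mm [ 6.1 16.1 93.5] rot deg [-0.06  0.14 -0.18] | after rot, shift: [ 5.8 16.  93.5] q [-0.8   0.19  1.76 -0.    1.19  0.73] w 57.2 F [ 0.1  0.4 -0.1]
pts 655 line through [ 413.8 -385.5] dir deg 3.6 s [-31.7  28.9] n [-5.2 -0.   3.8] z [105. 178.]
 back end [ 381.  -387.6]  zs by s:
  s -40.0 6 z [158. 158. 160.] xy [ 381.2 -388.9] n -1.3
  s -32.0 73 z [ 90. 162. 168.] xy [ 386.7 -386.5] n 0.6
  s -24.0 64 z [119. 171. 174.] xy [ 394.1 -387.4] n -0.7
  s -16.0 89 z [113. 173. 175.] xy [ 401.8 -385.5] n 0.9
  s -8.0 89 z [113. 175. 177.] xy [ 409.8 -385.7] n 0.0
  s 0.0 98 z [114. 175. 177.] xy [ 417.7 -385.3] n -0.1
  s 8.0 87 z [117. 173. 175.] xy [ 426. -385.] n -0.3
  s 16.0 99 z [118. 168. 172.] xy [ 433.7 -384. ] n 0.4
  s 24.0 50 z [158. 162. 165.] xy [ 440.7 -384. ] n -0.3
 rim circle [ 416.9 -386.1] 33.3 310
```

View pics/w27.png

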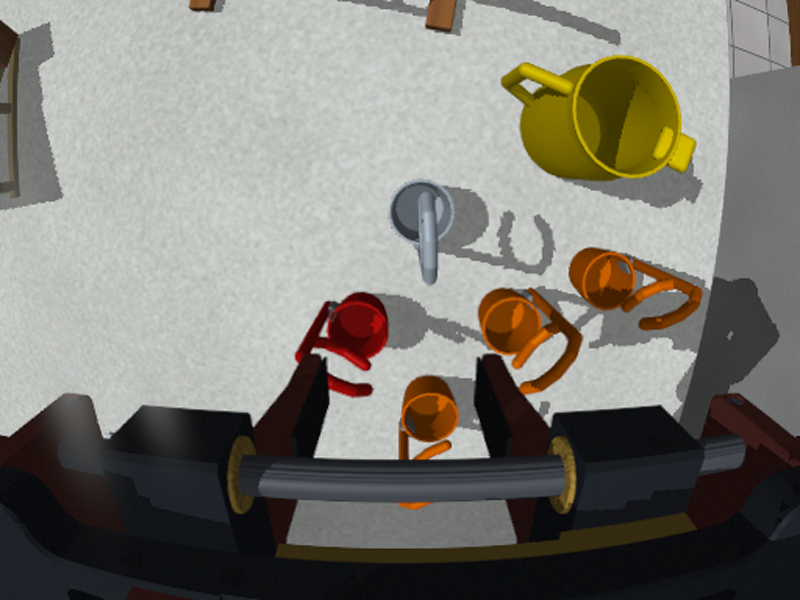

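```bash
python3 - <<'E'
from H import *
o=st();im=viewer.get_image("wrist");P=cloud(im,o);h=cv2.cvtColor(im["image"],cv2.COLOR_RGB2HSV)
m=((h[...,0]<20)|(h[...,0]>172))&(h[...,1]>170)&(h[...,2]>90)&(P[...,2]>3)&(P[...,2]<185)&(P[...,0]>150)&(P[...,0]<450)
l,lab,s,c=cv2.connectedComponentsWithStats(m.astype(np.uint8))
for k in range(1,l):
    if s[k,4]>60: p=P[lab==k]; print(s[k,:4]*800//512,"min",p.min(0).round(),"max",p.max(0).round())
vpose(385.5,-387,142,3.3)
E
```

```text
[568 250 132  82] min [ 338. -607.    3.] max [ 396. -545.  178.]
[479 290  79  79] min [ 288. -508.    3.] max [ 346. -450.  126.]
[528 290  23  28] min [ 342. -502.   25.] max [ 349. -496.  101.]
[325 301  62  70] min [ 280. -358.    3.] max [ 335. -303.  122.]
[520 335  60  59] min [ 302. -504.  156.] max [ 347. -462.  178.]
[328 378  43  20] min [ 297. -350.  160.] max [ 315. -321.  178.]
[401 378  57  65] min [ 186. -435.    3.] max [ 244. -377.   54.]
[415 442  35  17] min [ 206. -419.  111.] max [ 229. -390.  122.]
[398 503  34   7] min [ 188. -401.  160.] max [ 208. -375.  178.]
t 53.85 shift tool mm [  6.1  18.5 181.9] rot deg [-0.04  0.07 -0.86] | after rot, shift: [  5.6  18.5 181.9] q [-0.79  0.19  1.76 -0.    1.19  0.73] w 57.3 F [-0.2  0.8  0.7]
```

```bash
python3 -m handwheel '[{"gripper":0.35,"tx":0.003,"ty":0.01,"tz":0.03,"rx":0,"ry":0,"rz":-0.8},{"gripper":0.35,"tx":0.003,"ty":0.0085,"tz":0.03,"rx":0,"ry":0,"rz":0},{"gripper":0.35,"tx":0,"ty":0,"tz":0.03,"rx":0,"ry":0,"rz":0},{"gripper":0.35,"tx":0,"ty":0,"tz":0,"rx":0,"ry":0,"rz":0}]'
python3 - <<'E'
from H import *
o=st();im=viewer.get_image("wrist");P=cloud(im,o);show(im,"w28.png");dip(P,(408,-385))
vpose(385.5,-387,142,3.3)
E
```

```text
t: 54.35
ee_pos: [386.2, -385.9, 395.3]
orientation: [-3.137, -0.093, 0.006]
ft_force: [0.2, 0.1, -0.5]
width: 57.1
pts 1101 line through [ 416.4 -386.1] dir deg 5.2 s [-33.7  26.8] n [-4.4 -0.   4.4] z [158. 178.]
 back end [ 381.4 -389.3]  zs by s:
  s -40.0 28 z [158. 160. 162.] xy [ 383.1 -389.4] n -0.3
  s -32.0 81 z [161. 166. 170.] xy [ 388.4 -388.6] n 0.0
  s -24.0 121 z [170. 172. 174.] xy [ 396.8 -387.9] n -0.1
  s -16.0 138 z [172. 175. 176.] xy [ 404.5 -387.3] n -0.2
  s -8.0 162 z [173. 176. 178.] xy [ 412.7 -386.5] n 0.1
  s 0.0 167 z [172. 175. 176.] xy [ 420.2 -385.7] n 0.0
  s 8.0 171 z [169. 173. 175.] xy [ 428.4 -385.2] n -0.2
  s 16.0 169 z [162. 167. 171.] xy [ 436.1 -384.4] n 0.0
  s 24.0 64 z [158. 160. 163.] xy [ 441.8 -383.9] n -0.1
 rim circle [ 420.8 -385.6] 30.1 509
t 54.4 shift tool mm [-0.9  0.7 91.9] rot deg [-0.08  0.12  0.09] | after rot, shift: [-1.1  0.5 91.9] q [-0.81  0.32  1.81 -0.    1.02  0.71] w 57.1 F [ 0.8 -0.3  0.2]
```

View pics/w28.png

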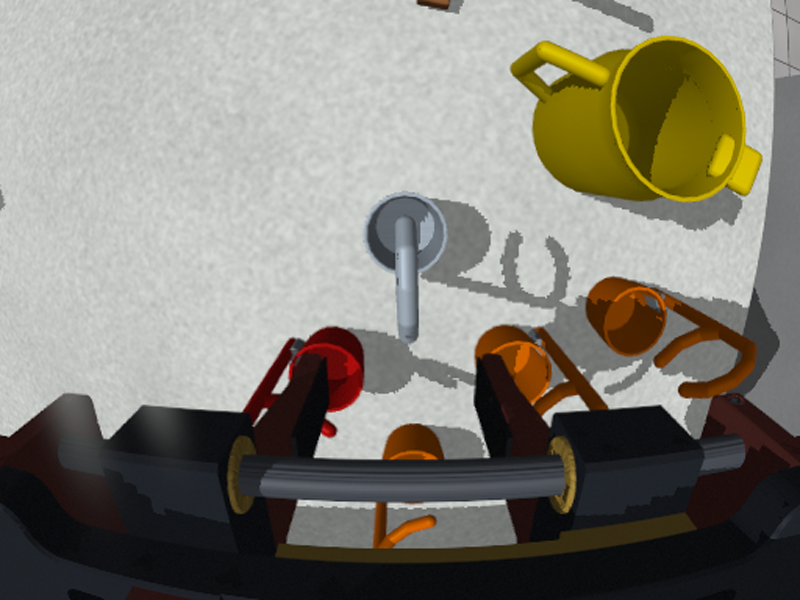

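```bash
python3 - <<'E'
from H import *
vpose(386.2,-388.8,142,5.0)
E
python3 -m handwheel '[{"gripper":0.35,"tx":0,"ty":0.0025,"tz":0.015,"rx":0,"ry":0,"rz":-1.7},{"gripper":0.35,"tx":0,"ty":0,"tz":0.03,"rx":0,"ry":0,"rz":0},{"gripper":0.35,"tx":0,"ty":0,"tz":0.03,"rx":0,"ry":0,"rz":0},{"gripper":0.35,"tx":0,"ty":0,"tz":0.016,"rx":0,"ry":0,"rz":0},{"gripper":0.35,"tx":0,"ty":0,"tz":0,"rx":0,"ry":0,"rz":0}]'
python3 - <<'E'
from H import *
o=st();im=viewer.get_image("wrist");P=cloud(im,o);show(im,"w29.png")
vpose(386.2,-388.8,142,5.0)
E
```

```text
t 54.4 shift tool mm [-0.3  2.5 91.9] rot deg [-0.09  0.12 -1.61] | after rot, shift: [-0.5  2.4 91.9] q [-0.81  0.32  1.81 -0.    1.02  0.71] w 57.1 F [ 0.8 -0.3  0.2]
t: 55.02
ee_pos: [385.9, -389.6, 306.2]
orientation: [-3.138, -0.138, 0.002]
ft_force: [0.2, 0.3, -0.3]
width: 57.1
t 55.08 shift tool mm [ 0.1 -1.1  2.1] rot deg [0.05 0.02 0.03] | after rot, shift: [ 0.1 -1.1  2.1] q [-0.81  0.45  1.87 -0.    0.83  0.67] w 57.2 F [ 0.4 -0.1  0.5]
```

View pics/w29.png

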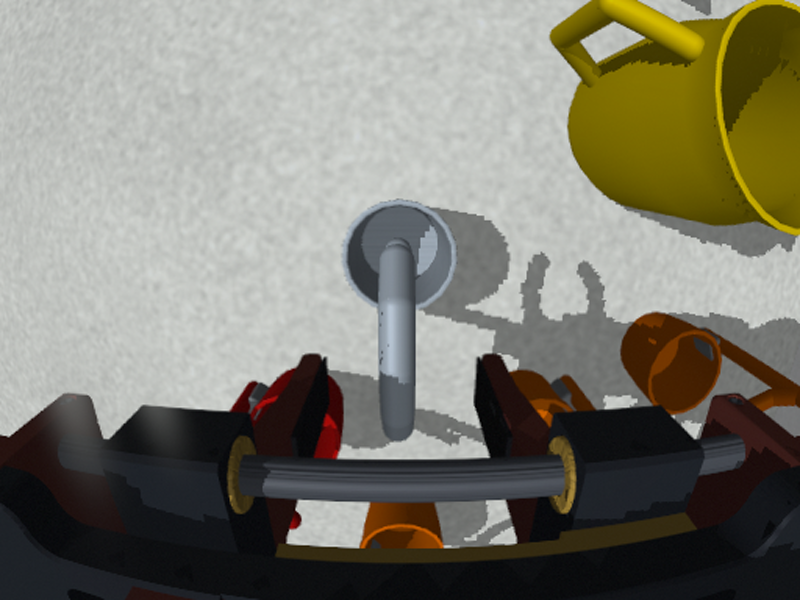

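Centred: I'll close on the bar, lift, and turn to the rail heading.

```bash
python3 -m handwheel '[{"gripper":1,"tx":0,"ty":-0.001,"tz":0.002,"rx":0,"ry":0,"rz":0},{"gripper":1,"tx":0,"ty":0,"tz":0,"rx":0,"ry":0,"rz":0},{"gripper":1,"tx":0,"ty":0,"tz":0,"rx":0,"ry":0,"rz":0},{"gripper":1,"tx":0,"ty":0,"tz":0,"rx":0,"ry":0,"rz":0},{"gripper":1,"tx":0,"ty":0,"tz":0,"rx":0,"ry":0,"rz":0},{"gripper":1,"tx":0,"ty":0,"tz":0,"rx":0,"ry":0,"rz":0},{"gripper":1,"tx":0,"ty":0,"tz":0,"rx":0,"ry":0,"rz":0},{"gripper":1,"tx":0,"ty":0,"tz":0,"rx":0,"ry":0,"rz":0}]'
python3 -m handwheel '[{"gripper":1,"tx":0,"ty":0,"tz":-0.01,"rx":0,"ry":0,"rz":0},{"gripper":1,"tx":0,"ty":0,"tz":-0.02,"rx":0,"ry":0,"rz":0},{"gripper":1,"tx":0,"ty":0,"tz":-0.03,"rx":0,"ry":0,"rz":0},{"gripper":1,"tx":0,"ty":0,"tz":-0.03,"rx":0,"ry":0,"rz":0},{"gripper":1,"tx":0,"ty":0,"tz":-0.02,"rx":0,"ry":0,"rz":0},{"gripper":1,"tx":0,"ty":0,"tz":-0.01,"rx":0,"ry":0,"rz":0},{"gripper":1,"tx":0,"ty":0,"tz":0,"rx":0,"ry":0,"rz":0}]'
python3 - <<'E'
from H import *
o=st();im=viewer.get_image("wrist");P=cloud(im,o);show(im,"w30.png");heldloop(P,o)
rpose(-100,-55,3)
E
```

```text
t: 56.08
ee_pos: [385.8, -388.7, 304.9]
orientation: [3.138, 0.137, -0.001]
ft_force: [-0.6, 0.4, 1.3]
width: 9.4
t: 56.95
ee_pos: [385.9, -388.6, 425.3]
orientation: [3.137, 0.137, 0.0]
ft_force: [-0.4, -0.2, -2.3]
width: 9.4
loop in tool: x [20.6 57.6 58.4] y [-4.   0.2  4.6] top z [127.4 128. ] 2278
t 57.0 shift tool mm [160.9 -61.1  41.4] rot deg [ 0.03  0.04 12.21] | after rot, shift: [144.3 -93.7  41.5] q [-0.81  0.29  1.78 -0.    1.07  0.67] w 9.3 F [ 0.1 -1.1 -1.8]
```

```bash
python3 -m handwheel '[{"gripper":1,"tx":0,"ty":-0.01,"tz":0,"rx":0,"ry":0,"rz":6.1},{"gripper":1,"tx":0.01,"ty":-0.02,"tz":0,"rx":0,"ry":0,"rz":6.1},{"gripper":1,"tx":0.03,"ty":-0.02,"tz":0,"rx":0,"ry":0,"rz":0},{"gripper":1,"tx":0.04,"ty":-0.02,"tz":0.01,"rx":0,"ry":0,"rz":0},{"gripper":1,"tx":0.04,"ty":-0.015,"tz":0.02,"rx":0,"ry":0,"rz":0},{"gripper":1,"tx":0.024,"ty":-0.009,"tz":0.011,"rx":0,"ry":0,"rz":0},{"gripper":1,"tx":0,"ty":0,"tz":0,"rx":0,"ry":0,"rz":0}]'
python3 - <<'E'
from H import *
o=st();im=viewer.get_image("wrist");P=cloud(im,o);show(im,"w31.png");heldloop(P,o);fitrail(P)
rpose(-100,-55,3);rpose(-50,-55,3)
E
```

```text
t: 57.88
ee_pos: [537.1, -311.2, 381.2]
orientation: [-3.135, 0.194, 0.006]
ft_force: [-0.4, 0.2, -1.7]
width: 9.6
loop in tool: x [20.6 57.7 58.4] y [-4.3  0.   4.5] top z [127.4 128.1] 2284
rod pts 7286 x med -1.7 5-95 [-16.    4.7] ztop 95 [ 4.5 12.4] slope -0.0108 icpt -2.1
t 57.92 shift tool mm [ 4.6  1.3 -1.1] rot deg [-0.02  0.2   0.08] | after rot, shift: [ 4.6  1.3 -1.1] q [-0.55  0.44  1.66 -0.    1.05  1.15] w 9.3 F [-0.1 -0.3 -2.4]
t 57.92 shift tool mm [54.6  1.4 -1.3] rot deg [-0.02  0.2   0.08] | after rot, shift: [54.6  1.3 -1.1] q [-0.55  0.44  1.66 -0.    1.05  1.15] w 9.3 F [-0.1 -0.3 -2.4]
```

View pics/w31.png

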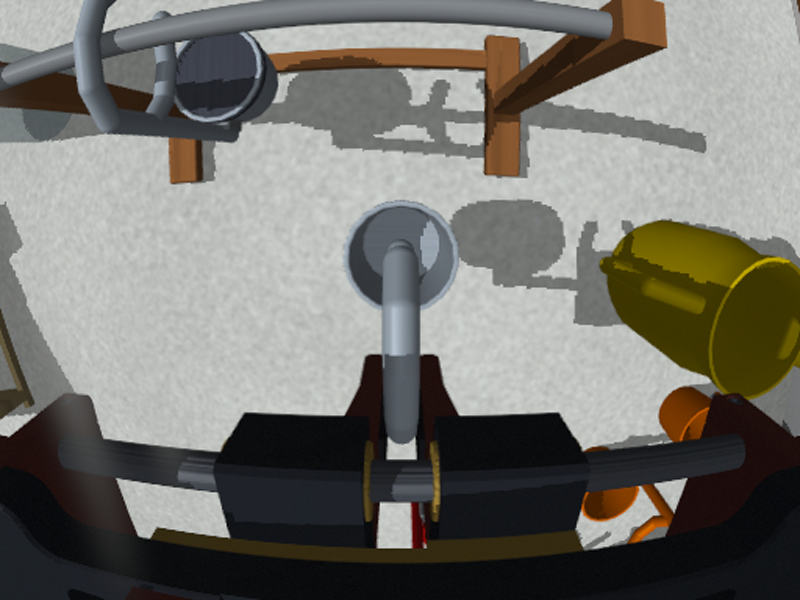

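```bash
python3 -m handwheel '[{"gripper":1,"tx":0.012,"ty":0.001,"tz":-0.001,"rx":0,"ry":0,"rz":0},{"gripper":1,"tx":0.014,"ty":0,"tz":0,"rx":0,"ry":0,"rz":0},{"gripper":1,"tx":0.014,"ty":0,"tz":0,"rx":0,"ry":0,"rz":0},{"gripper":1,"tx":0.014,"ty":0,"tz":0,"rx":0,"ry":0,"rz":0},{"gripper":1,"tx":0,"ty":0,"tz":0,"rx":0,"ry":0,"rz":0}]'
python3 - <<'E'
from H import *
o=st();im=viewer.get_image("wrist");P=cloud(im,o);show(im,"w32.png");heldloop(P,o);fitrail(P)
rpose(0,-55,3,-0.6)
E
```

```text
t: 58.55
ee_pos: [590.8, -320.0, 384.6]
orientation: [3.134, -0.196, 0.0]
ft_force: [-0.3, 1.0, -1.6]
width: 9.6
loop in tool: x [20.5 57.7 58.3] y [-4.3  0.   4.5] top z [127.4 128.2] 2284
rod pts 8252 x med 0.5 5-95 [-14.6  11.9] ztop 95 [ 4.6 12.2] slope -0.0013 icpt 0.2
t 58.6 shift tool mm [50.7 -0.   1.4] rot deg [0.04 0.04 0.04] | after rot, shift: [50.7 -0.1  1.4] q [-0.51  0.51  1.54 -0.    1.09  1.18] w 9.7 F [-0.8  0.9 -2.4]
```

View pics/w32.png

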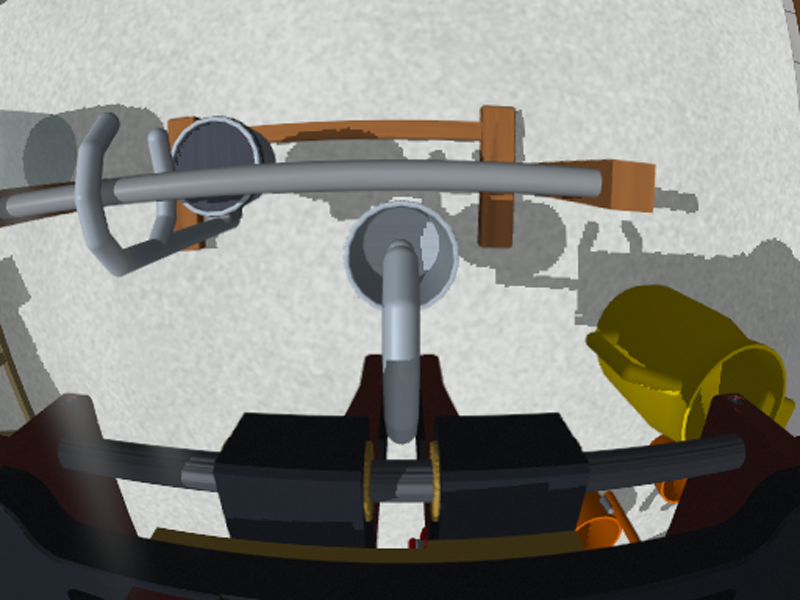

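```bash
python3 -m handwheel '[{"gripper":1,"tx":0.01,"ty":0,"tz":0.001,"rx":0,"ry":0,"rz":0},{"gripper":1,"tx":0.009,"ty":0,"tz":0,"rx":0,"ry":0,"rz":0},{"gripper":1,"tx":0.008,"ty":0,"tz":0,"rx":0,"ry":0,"rz":0},{"gripper":1,"tx":0.008,"ty":0,"tz":0,"rx":0,"ry":0,"rz":0}]'
python3 -m handwheel '[{"gripper":1,"tx":0.008,"ty":0,"tz":0,"rx":0,"ry":0,"rz":0},{"gripper":1,"tx":0.007,"ty":0,"tz":0,"rx":0,"ry":0,"rz":0},{"gripper":1,"tx":0,"ty":0,"tz":0,"rx":0,"ry":0,"rz":0}]'
python3 - <<'E'
from H import *
o=st();im=viewer.get_image("wrist");P=cloud(im,o);show(im,"w33.png")
im=viewer.get_image("scene");show(im,"s33.png",(110,150,260,265))
rpose(0,-55,3,-0.6)
E
```

```text
t: 59.1
ee_pos: [625.1, -324.4, 383.7]
orientation: [3.135, -0.197, -0.001]
ft_force: [-0.6, -0.0, -1.9]
width: 9.4
t: 59.48
ee_pos: [639.8, -326.2, 383.6]
orientation: [3.135, -0.196, -0.0]
ft_force: [-0.1, -0.5, -1.4]
width: 9.6
t 59.58 shift tool mm [ 1.1 -0.1  0.5] rot deg [0.04 0.04 0.02] | after rot, shift: [ 1.1 -0.1  0.5] q [-0.49  0.58  1.42 -0.    1.14  1.21] w 9.6 F [ 0.1  0.6 -1. ]
```

View pics/w33.png

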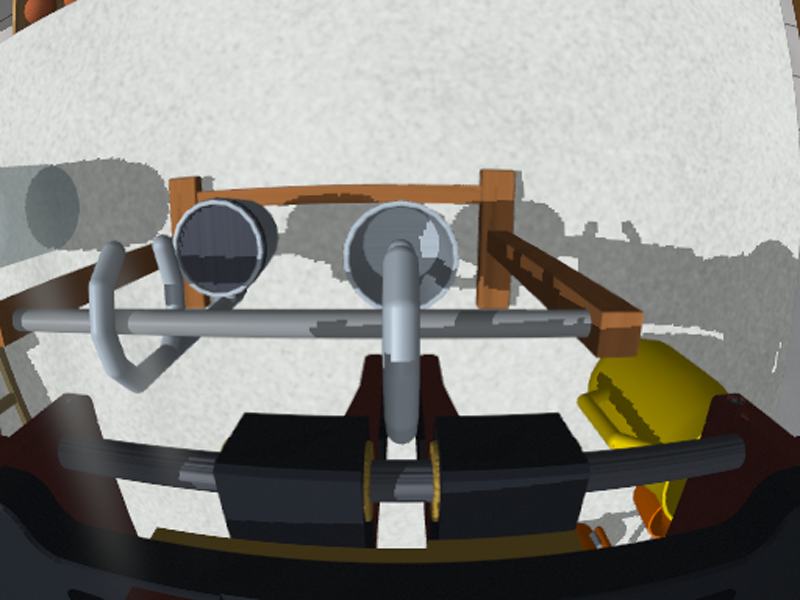

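View pics/s33.png

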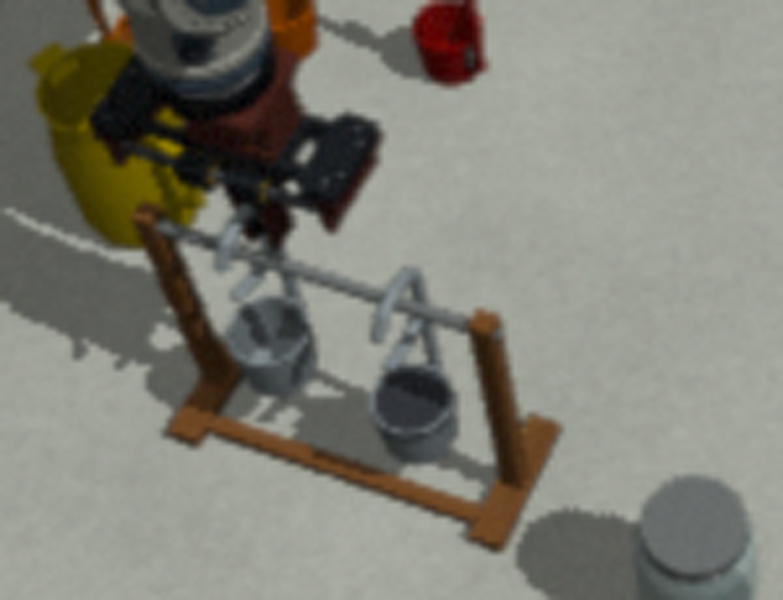

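Rod is inside the loop. I'll lower it until it just touches.

```bash
python3 -m handwheel '[{"gripper":1,"tx":0.001,"ty":0,"tz":0.01,"rx":0,"ry":0,"rz":0},{"gripper":1,"tx":0,"ty":0,"tz":0.01,"rx":0,"ry":0,"rz":0},{"gripper":1,"tx":0,"ty":0,"tz":0.003,"rx":0,"ry":0,"rz":0},{"gripper":1,"tx":0,"ty":0,"tz":0,"rx":0,"ry":0,"rz":0}]'
python3 -m handwheel '[{"gripper":1,"tx":0,"ty":0,"tz":0.001,"rx":0,"ry":0,"rz":0},{"gripper":1,"tx":0,"ty":0,"tz":0,"rx":0,"ry":0,"rz":0}]'
python3 -m handwheel '[{"gripper":1,"tx":0,"ty":0,"tz":0.001,"rx":0,"ry":0,"rz":0},{"gripper":1,"tx":0,"ty":0,"tz":0,"rx":0,"ry":0,"rz":0}]'
python3 -m handwheel '[{"gripper":1,"tx":0,"ty":0,"tz":0.001,"rx":0,"ry":0,"rz":0},{"gripper":1,"tx":0,"ty":0,"tz":0,"rx":0,"ry":0,"rz":0}]'
```

```text
t: 60.08
ee_pos: [640.2, -326.3, 360.1]
orientation: [3.135, -0.197, -0.002]
ft_force: [0.2, 1.0, -1.3]
width: 9.5
t: 60.32
ee_pos: [640.4, -326.3, 360.0]
orientation: [3.134, -0.197, 0.0]
ft_force: [0.0, 0.4, -1.0]
width: 9.7
t: 60.58
ee_pos: [640.3, -326.3, 358.7]
orientation: [3.135, -0.197, -0.001]
ft_force: [0.4, -0.1, -1.7]
width: 9.5
t: 60.82
ee_pos: [640.4, -326.3, 358.0]
orientation: [3.134, -0.197, 0.0]
ft_force: [-0.5, 1.4, 0.8]
width: 9.7
```

```bash
python3 -m handwheel '[{"gripper":1,"tx":0,"ty":0,"tz":0.0005,"rx":0,"ry":0,"rz":0},{"gripper":0.85,"tx":0,"ty":0,"tz":0,"rx":0,"ry":0,"rz":0},{"gripper":0.8,"tx":0,"ty":0,"tz":0,"rx":0,"ry":0,"rz":0},{"gripper":0.7,"tx":0,"ty":0,"tz":0,"rx":0,"ry":0,"rz":0},{"gripper":0.6,"tx":0,"ty":0,"tz":0,"rx":0,"ry":0,"rz":0},{"gripper":0.6,"tx":0,"ty":0,"tz":0,"rx":0,"ry":0,"rz":0},{"gripper":0.6,"tx":0,"ty":0,"tz":0,"rx":0,"ry":0,"rz":0}]'
python3 - <<'E'
from H import *
im=viewer.get_image("wrist");show(im,"w34.png")
E
```

```text
t: 61.7
ee_pos: [640.4, -326.3, 357.2]
orientation: [3.135, -0.197, -0.001]
ft_force: [-0.2, -0.8, 0.1]
width: 35.2
```

View pics/w34.png

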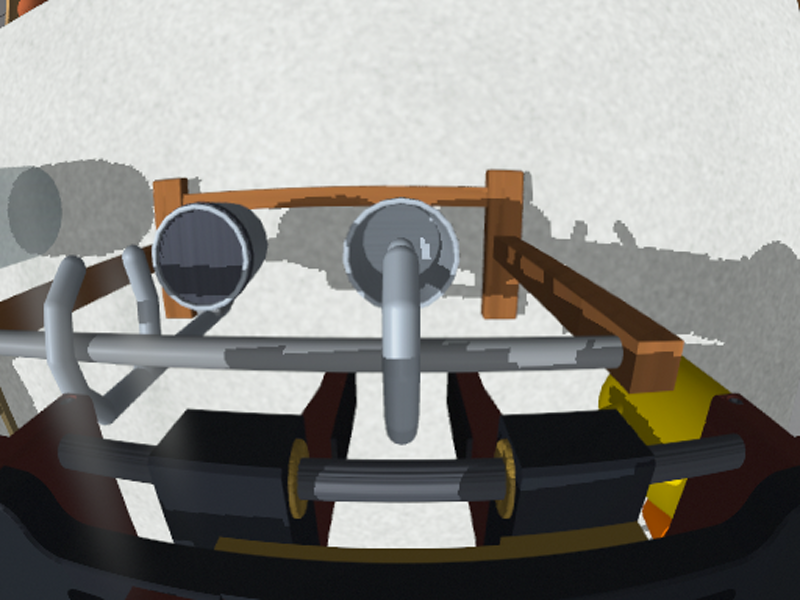

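Hanging. Next I'll raise straight up, back away, and check everything.

```bash
python3 -m handwheel '[{"gripper":0.6,"tx":0,"ty":0,"tz":-0.01,"rx":0,"ry":0,"rz":0},{"gripper":0.6,"tx":0,"ty":0,"tz":-0.02,"rx":0,"ry":0,"rz":0},{"gripper":0.6,"tx":0,"ty":0,"tz":-0.02,"rx":0,"ry":0,"rz":0},{"gripper":0.6,"tx":0,"ty":0,"tz":-0.03,"rx":0,"ry":0,"rz":0},{"gripper":0.6,"tx":0,"ty":0,"tz":-0.03,"rx":0,"ry":0,"rz":0},{"gripper":0.6,"tx":0,"ty":0,"tz":-0.02,"rx":0,"ry":0,"rz":0},{"gripper":0.6,"tx":-0.05,"ty":0,"tz":-0.02,"rx":0,"ry":0,"rz":0},{"gripper":0.6,"tx":-0.05,"ty":-0.05,"tz":0,"rx":0,"ry":0,"rz":0}]'
python3 -m handwheel '[{"gripper":0.6,"tx":-0.04,"ty":-0.05,"tz":0,"rx":0,"ry":0,"rz":0},{"gripper":0.6,"tx":0,"ty":-0.05,"tz":0,"rx":0,"ry":0,"rz":0},{"gripper":0.6,"tx":0,"ty":-0.05,"tz":0,"rx":0,"ry":0,"rz":0},{"gripper":0.6,"tx":0,"ty":-0.05,"tz":0,"rx":0,"ry":0,"rz":0},{"gripper":0.6,"tx":0,"ty":0,"tz":0,"rx":0,"ry":0,"rz":0},{"gripper":0.6,"tx":0,"ty":0,"tz":0,"rx":0,"ry":0,"rz":0},{"gripper":0.6,"tx":0,"ty":0,"tz":0,"rx":0,"ry":0,"rz":0}]'
python3 - <<'E'
from H import *
o=st();im=viewer.get_image("wrist");P=cloud(im,o);show(im,"w35.png")
for l in(-96,-32,96): tincheck(P,l)
im=viewer.get_image("scene");show(im,"s35.png");show(im,"s35c.png",(110,150,260,265))
for nme in("scene","top"):
    im=viewer.get_image(nme);P=cloud(im)
    for l in(-96,-32,96): tincheck(P,l)
    m,x,y=rail();Q=P.reshape(-1,3)-m; q=np.stack([Q@x,Q@y,Q[:,2]],1)
    for yc in(55,-55):
        s=q[(abs(q[:,0])<60)&(abs(q[:,1]-yc)<14)&(q[:,2]>8)&(q[:,2]<40)]
        c=q[(abs(q[:,0])<70)&(abs(q[:,1]-yc)<40)&(q[:,2]>-125)&(q[:,2]<-100)]
        print(nme,yc,len(s),"loop x",np.percentile(s[:,0],[2,98]).round(),"y",np.median(s[:,1]).round(1),"ztop",np.percentile(s[:,2],98).round(1),"cup rim",np.median(c,0).round(1),len(c))
    if nme=="top": show(im,"t35.png")
    for nm in("jug","jar","mug"):
        r=recognise(im,nm)[:1]
        for a in r: print(nm,round(a["p"],2),(np.array(a["xy"])*[512,384]).round())
E
```

```text
t: 62.75
ee_pos: [551.4, -271.7, 509.3]
orientation: [3.132, -0.201, 0.005]
ft_force: [0.4, 0.3, 0.6]
width: 35.0
t: 63.62
ee_pos: [538.6, -69.5, 507.1]
orientation: [3.134, -0.199, -0.001]
ft_force: [-0.3, 0.4, -0.3]
width: 35.2
lane -96 926 x range [-96.5 -42.6] y [-122.3 -100.   -73.7] z 31.3 slopes [0.025 0.016]
lane -32 785 x range [-96.5 -42.5] y [-58.8 -37.2 -10.4] z 31.2 slopes [0.032 0.024]
lane 96 511 x range [-96.5 -42.7] y [ 69.9  90.8 117.4] z 31.1 slopes [0.024 0.029]
lane -96 165 x range [-92.9 -43.3] y [-119.6  -95.7  -71.6] z 30.8 slopes [ 0.041 -0.025]
lane -32 169 x range [-93.8 -42.9] y [-56.3 -31.9  -8.6] z 30.6 slopes [0.03  0.009]
lane 96 179 x range [-94.  -43.6] y [ 72.1  96.  121.1] z 30.1 slopes [0.016 0.005]
scene 55 23 loop x [-15.  19.] y 57.1 ztop 14.3 cup rim [  11.2   57.4 -113.8] 206
scene -55 20 loop x [-14.  17.] y -51.9 ztop 15.8 cup rim [   6.1  -49.7 -114.5] 100
jug 0.79 [130. 175.]
mug 0.93 [403. 217.]
lane -96 205 x range [-98.6 -43.1] y [-119.3  -95.5  -70.3] z 30.5 slopes [0.031 0.004]
lane -32 207 x range [-98.8 -42.4] y [-56.4 -32.1  -7.4] z 30.8 slopes [0.013 0.008]
lane 96 204 x range [-100.4  -42.5] y [ 72.5  96.6 121.3] z 31.0 slopes [0.016 0.005]
top 55 39 loop x [-21.  15.] y 56.3 ztop 15.3 cup rim [  -0.2   34.3 -111.8] 43
top -55 38 loop x [-21.  17.] y -53.6 ztop 16.8 cup rim [  -3.8  -46.4 -112.8] 81
jug 0.82 [423. 194.]
jar 0.48 [264. 122.]
mug 0.59 [101. 214.]
```

View pics/s35.png

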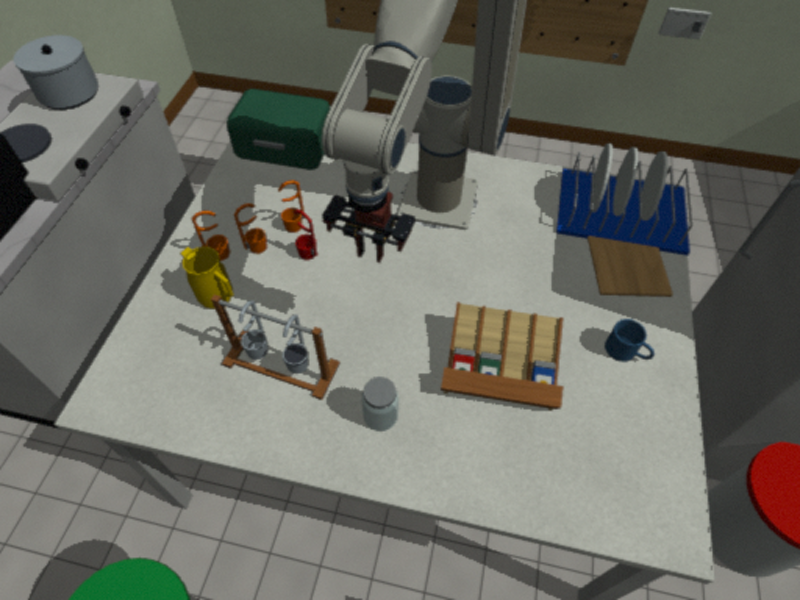

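View pics/s35c.png

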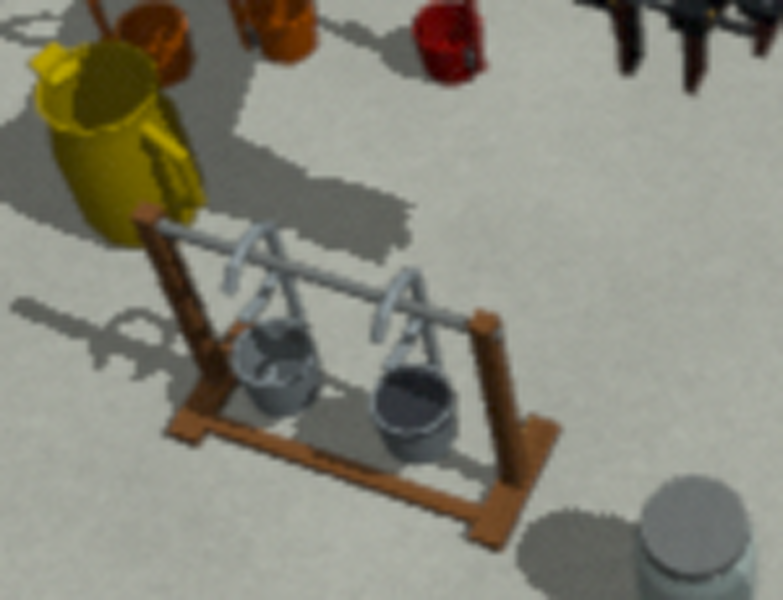

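View pics/t35.png

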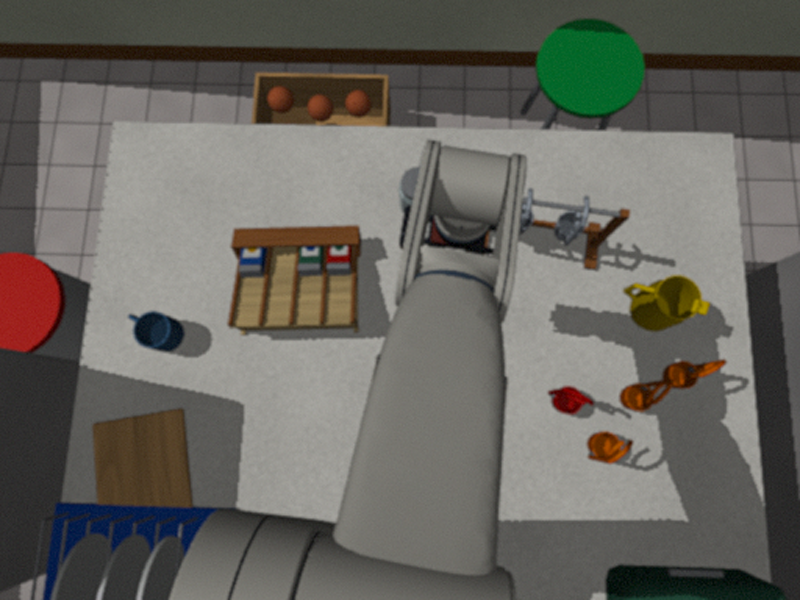

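View pics/w35.png

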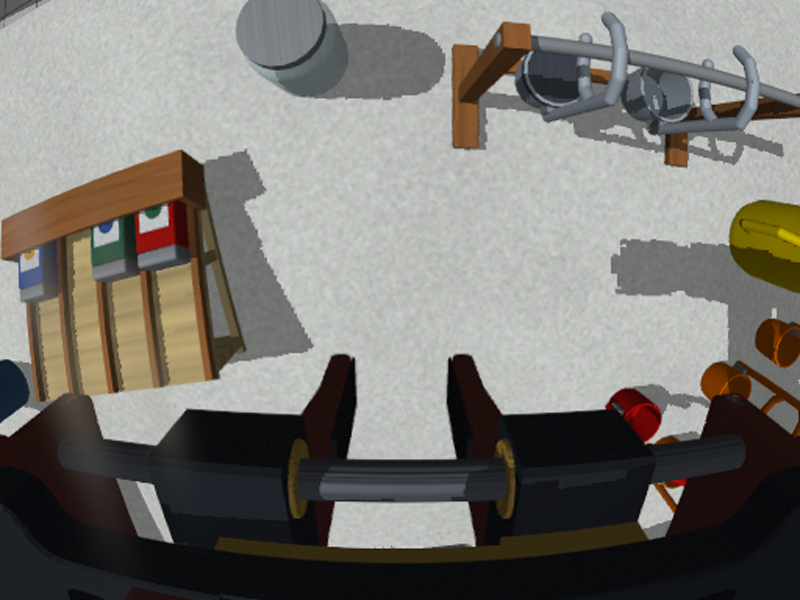

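The pictures show all three tins under the slat, lids up the slope, and both dippers hanging upright with the bystanders in place. I'll let the dippers settle, then hand in.

```bash
for i in 1 2 3; do python3 -m handwheel '[{"gripper":0.6,"tx":0,"ty":0,"tz":0,"rx":0,"ry":0,"rz":0},{"gripper":0.6,"tx":0,"ty":0,"tz":0,"rx":0,"ry":0,"rz":0},{"gripper":0.6,"tx":0,"ty":0,"tz":0,"rx":0,"ry":0,"rz":0},{"gripper":0.6,"tx":0,"ty":0,"tz":0,"rx":0,"ry":0,"rz":0},{"gripper":0.6,"tx":0,"ty":0,"tz":0,"rx":0,"ry":0,"rz":0},{"gripper":0.6,"tx":0,"ty":0,"tz":0,"rx":0,"ry":0,"rz":0},{"gripper":0.6,"tx":0,"ty":0,"tz":0,"rx":0,"ry":0,"rz":0},{"gripper":0.6,"tx":0,"ty":0,"tz":0,"rx":0,"ry":0,"rz":0}]' | head -1; done
python3 - <<'E'
from H import *
a=viewer.get_image("scene")["image"].astype(int);b=viewer.get_image("scene");d=abs(a-b["image"])[150:265,110:260].max(2);print("frame diff >25:",(d>25).sum())
print(ctrl.close_job())
E
```

```text
t: 65.12
t: 66.12
t: 67.12
frame diff >25: 0
the job is handed in; nothing more can be done
None
```

I handed the job in at about 67 s. The three tins that were there (blue, red and green; there was no yellow one) are in the rack, and both aluminium dippers hang on the rail.

**Tins:** each lies in its own lane with the lid end up the slope, pushed until the wrist force rose at the stop. The green tin was knocked aside during the run, so I measured it again before picking it up. In the last wrist-camera check the lid ends were 96 to 97 mm from the stop, against 95 mm when fully home. The scene camera gave 93 to 94 mm and the top camera 99 to 100 mm. That spread looks like camera calibration, since the wrist force showed all three against the stop. The tins lie flat to within about 0.04 rad.

**Dippers:** they hang about 55 mm either side of the middle of the rod, with the rod inside each loop. The loop middles are about 21 to 22 mm below the rod. Two frames taken after they settled showed no movement around the rail.

**Other things:** the jug, mug and jar look unmoved in the before and after pictures. In the last top view the arm hid part of the jar, and the recogniser missed it in the last scene view. I did not touch the orange and red look-alikes, and the arm was clear of everything when I handed in.

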